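# Emergency release of a centrifuge lid

### The job

The power is off and samples are locked inside the small centrifuge. Stand the orange T-handle release key in the round port on the sloping front panel and let go of it; take it again by its T-bar, press it lightly and turn it gently back and forth until it drops into the hidden slot, then turn it clockwise until the lid springs ajar. Leave the key in the port, swing the lid right back and let go, without forcing the key or disturbing the other things on the bench.

Things in the scene. Friction and masses are not known exactly. Their poses are not given: they have to be found in the camera images.
- key: Release key, loose, 0.18 kg, 137 mm long: orange T-bar 96 x 20 x 22 mm, steel shank 20 mm thick, 107 mm long, then a flat blade 19 wide, 5 thick, 8 mm long. Origin: middle of the T-bar, on the shank's axis. x: along the shank to the blade; y: along T-bar and blade width; z: the 20 mm thickness (half a turn about x is the same). Starts lying flat in its tray, axis 40 mm up, blade away from robot.
- key_tip (a point): End of the key's blade, on its axis, 126 mm from the key's origin.
- tray: Dark accessory tray, fixed, 190 x 150 mm, rim 14 mm high, with two cross ribs 30 mm high that carry the key: one under the T-bar, one about 98 mm farther along the shank; between them the shank is free all round. Origin at bench level under the rib of the T-bar, x towards the other rib.
- centrifuge: Grey-white bench micro-centrifuge, fixed, 220 mm wide, 300 mm deep, deck 140 mm high, lid on top. Origin under its middle at bench level; its front (a dark panel sloping 30 degrees from level, with display, buttons and the release port) faces -x of its frame, z is up.
- port_mouth (a point): Centre of the rim of the release port, a metal sleeve inside a yellow ring on the sloping panel, rim 6 mm proud of the panel. z: straight out of the panel (30 degrees from vertical, towards the machine's front); x: up the slope; y: along the machine's +y. The mouth is a cone 33 mm wide at the rim, narrowing over 10 mm to a 22 mm round bore, in which a free key leans by about 10 degrees.
- spindle_head (a point): Inside the port, on its axis, 36 mm below the rim (same axes): top of the sprung spindle head, on which the key's blade first rests; it gives up to 5 mm under 2.5 to 4.5 N. A hidden slot 6.5 mm wide crosses it, at the start up to 0.6 rad either way from the y axis, and stays where it is left. Blade and slot must agree within about 0.08 rad.
- port_bottom (a point): On the port's axis, 44 mm below the rim: where the key's tip stands once the blade has dropped 8 mm into the slot. Then turn clockwise as seen facing the panel (negative about the port's z): slack at first, the latch is met about 0.7 rad from the y axis and the lid springs at about 0.95 rad, T-bar at 1.0 to 1.2 rad; end stop at 1.6 rad.
- lid (a joint): Angle of the lid: 0 shut and locked, positive open, stop at 1.25 rad. When the latch is freed it springs up by itself to about 0.35 rad; from there it stays at whatever angle it is left, and about 2 N at the handle moves it.
- lid_handle (a point): Middle of the bow handle on the lid's front edge: a dark bar 12 mm thick, 96 mm long along the machine's width, its axis 36 mm above the lid's surface; 137 mm in front of and 60 mm above the hinge axis when shut. It moves with the lid.
- lid_hinge (a point): Fixed point on the lid's hinge axis, at the back of the deck, 142 mm up; the axis runs along the machine's width (its y).
- pot: Bystander: white specimen pot with yellow cap, 60 mm wide, 70 mm high. Origin under its middle, z up.
- oil: Bystander: amber oil bottle with black cap, 44 mm wide, 85 mm high. Origin under its middle, z up.
- beaker: Bystander: glass beaker, 70 mm wide, 90 mm high. Origin under its middle, z up.
- rack: Bystander: green rack of capped sample tubes, 70 x 200 x 97 mm. Origin under its middle, long side along its y.
Not all that is in view belongs to the job. What is shaped like the key but yellow is not meant.

How it is judged:
By the outcome, as a careful person would: the job done as asked, in the order asked, and still so for the second after the job is handed in, with the robot touching nothing.
It also fails if it takes over 72 s, if anything falls off the work surface, if the arm or the gripper's body presses on something with over 40 N, if the wrist force passes 120 N, or if a joint passes its speed limit or range.

### The arm

A 7-joint arm with a two-finger parallel gripper is mounted at the origin on the work surface. World frame = base frame: x ahead of the robot, y to its left, z up, the work surface at z = 0. Lengths are in mm, angles in rad, forces in N, time in s.
With the tool pointing down it reaches from about 400 to 875 mm from the base axis. Payload 19.3 kg.
Tool frame: the origin (TCP) lies midway between the tips of the shut fingers; the grasp point (between the pads) lies behind it (hold_point_z is the y of the grasp point in the tool frame, in mm); y points along the fingers, x is the direction in which the jaws open and shut, and the axes are right-handed (so a half turn about y gives the same grasp; the last joint's range is limited). The gripper opens to 85 mm and grips with 20 to 120 N. Pads are 22 mm wide; open, the fingers measure 114 mm over their backs; the gripper's body (76 mm by 85 mm) begins 54 mm behind the grasp point. The pads swing forward as they close: fully open they stand 13 mm farther back than shut.
Start: joints at [-1.412, 0.521, -0.036, 1.599, 0.021, 1.021, -0.113], TCP at [141.775, 608.698, 201.791] pointing down, gripper open.
Joint ranges: [-2.91, 2.91], [-0.3, 2.13], [-1.5, 1.42], [0.17, 2.43], [-1.26, 4.41], [0.16, 1.93], [-2.52, 2.52]. Speed limits (rad/s): [1.89, 1.89, 2.39, 2.39, 3.01, 3.01, 3.01].

### API

Orientations are given as a unit quaternion [w, x, y, z].
In Python, from plant import get_state, get_image, calibration, job_done, hold_point_z gives the robot as it stands.
- The arm moves only by the shell command python3 -m pendant 'ROWS'. ROWS is JSON, a list of rows, each a list of 3 entries, a list of its own where there are three numbers: the shift along the tool's x, y, z in mm, then the turn, a rotation vector about the tool's x, y, z in rad, then the opening, from -1 (shut) to 1 (fully open), so that 0 is half open. In form: [[[tx, ty, tz], [ax, ay, az], hand], ...]. A call has 1 to 12 rows; each row shifts and turns the commanded pose from where the row before left it, along the tool's axes as they then stand; what a row does not reach is not made up. A row lasts 1/8 s, in which the tool goes at most 62.5 mm and 10.7 degrees, less where a joint would pass 70% of its speed; a pose out of reach is approached as far as the arm can. A call with a gripper value outside its range is refused whole. The fingers move at their own pace and stop on an object; the grip force is fixed at half the most. Time passes only in rows, so rows that do not move let the fingers close. It gives the time, the measured TCP pose, the force and the opening at its end, in the units of the state.
- get_state(): the state, without advancing time (a new reading comes with each control period).
- get_image(name): name is "scene" or "top" or "wrist"; returns (picture, depth): 480x640x3 uint8, red, green, blue; 480x640 float32, mm along the optical axis (not along the pixel's ray), 0 where there is no reading.
- calibration(name): a dict with "K" (3x3 intrinsics, pixels), "distortion" ([k1, k2, p1, p2, k3] as OpenCV has them; the pictures are not rectified), "rvec" (rotation vector, rad) and "tvec" (3), from world to camera coordinates, as OpenCV has them; the wrist camera has in their place "mount" (4x4, takes a point from camera to tool coordinates, whose origin is the TCP and whose axes are the tool frame's). Camera axes: x right, y down, z forward; pixel columns grow to the right and rows downward; lengths in mm; the calibration is good to about 2 mm. A picture is of the moment at which its call begins: read the wrist's pose just before it. calibration takes no time and is no camera call.
- job_done(): hands the job in, once; it reports no verdict.
The state is a dict: "t": time; "q": joint angles; "qd": joint speeds; "tau": joint torques, N m; "eef_pos": TCP position; "orientation": TCP orientation; "ft_force": force on the tool from outside, world axes, zero at the start; "torque": the same for the moment, N m; "grip_width": finger opening in mm.
Only numpy, scipy, OpenCV 4.12 (cv2) and the standard library are available. Lean on these libraries where they do the work, as an engineer would, in place of code of your own. Each camera call takes 0.05 s, during which the arm holds its last target.

## Working session

There is one attempt and no reset: what is moved stays moved. The work goes in short steps, Python scripts to look and compute and a shell command to move; the robot and the scene stay as the last step left them, time stands still between calls to the robot, and variables do not carry over. Pictures are saved under pics/ and viewed, and the job is handed in when it is done.

```bash
ls; mkdir -p pics
python3 - <<'E'
from plant import *
import cv2,json
s=get_state();print(s)
for n in("scene","top","wrist"):
    im,d=get_image(n);cv2.imwrite(f"pics/{n}0.png",im[:,:,::-1]);
    print(n,{k:(v.tolist() if hasattr(v,'tolist') else v) for k,v in calibration(n).items()})
print(hold_point_z)
E
```

```text
pics
{'t': 0.0, 'q': array([-1.41218444,  0.52203551, -0.0363147 ,  1.59997152,  0.02120004,
        1.02107013, -0.11283992]), 'qd': array([ 0.00058087,  0.00018229,  0.00030774, -0.00053272,  0.00093139,
        0.00143076, -0.00103589]), 'tau': array([-5.89795127e-04, -9.27105117e+01,  1.97946958e+00, -3.69931555e+01,
        1.78810162e-02,  8.02250812e-03,  4.64804975e-05]), 'eef_pos': array([141.72788106, 608.36413673, 201.22554765]), 'orientation': array([-0.55355914,  0.55408706,  0.4393506 , -0.43992142]), 'ft_force': array([ 0.14909462, -0.19474268, -0.18533036]), 'torque': array([ 0.00042501, -0.00031316, -0.01851861]), 'grip_width': 85.75759146955994}
scene {'K': [[529.5554882433487, 0.0, 318.0228786953381], [0.0, 529.5554882433487, 241.9682428707888], [0.0, 0.0, 1.0]], 'distortion': [-0.13872423184080696, 0.0, 0.0, 0.0, 0.0], 'rvec': [0.7375212439776107, 2.6522906123567442, -1.0625970324342984], 'tvec': [350.11012321464165, -160.93232591752857, 1675.684206461828]}
top {'K': [[435.9799730081795, 0.0, 311.8236107533869], [0.0, 435.9799730081795, 234.60831653460022], [0.0, 0.0, 1.0]], 'distortion': [0.021904093048151864, 0.0, 0.0, 0.0, 0.0], 'rvec': [2.1920355879860898, -2.172107579636412, 0.044844223284477666], 'tvec': [137.22376641498747, 478.59151310187866, 1119.1103738253585]}
wrist {'K': [[367.68270061918025, 0.0, 319.45552222817486], [0.0, 367.68270061918025, 246.0463904173942], [0.0, 0.0, 1.0]], 'distortion': [0.02268882633089193, 0.0, 0.0, 0.0, 0.0], 'mount': [[0.9999997662559112, 0.0005785618675471862, 0.0003643546157319944, -0.35835689064467324], [-0.00018885268359725878, -0.2784375137952099, 0.9604543275170369, -172.52679916243503], [0.0006571322427662727, -0.9604541718258635, -0.2784373394491261, 69.44245473902284], [0.0, 0.0, 0.0, 1.0]]}
-18.700000000000003
```

View pics/scene0.png

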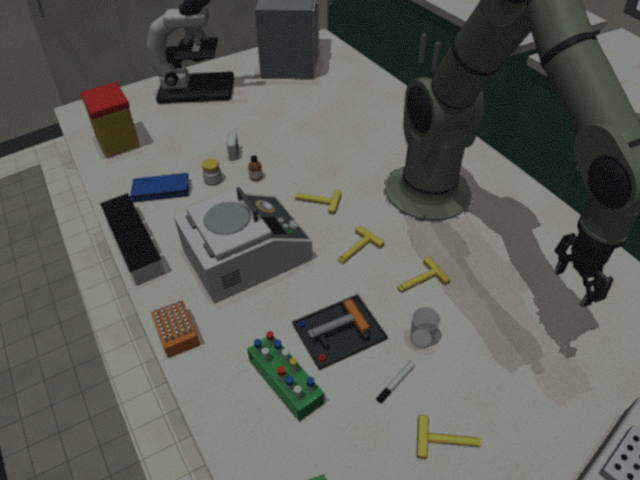

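View pics/top0.png

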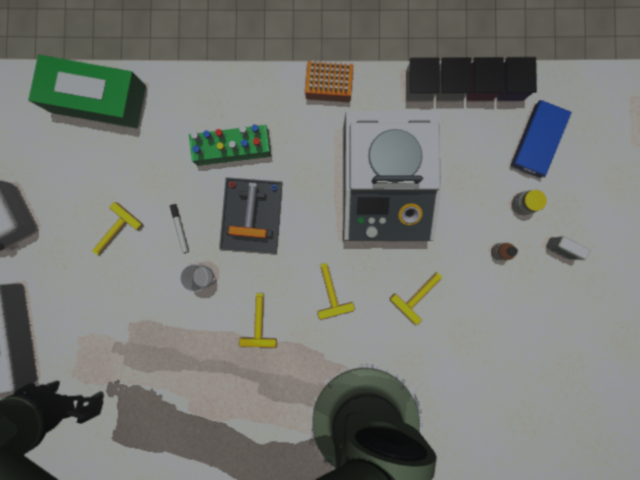

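View pics/wrist0.png

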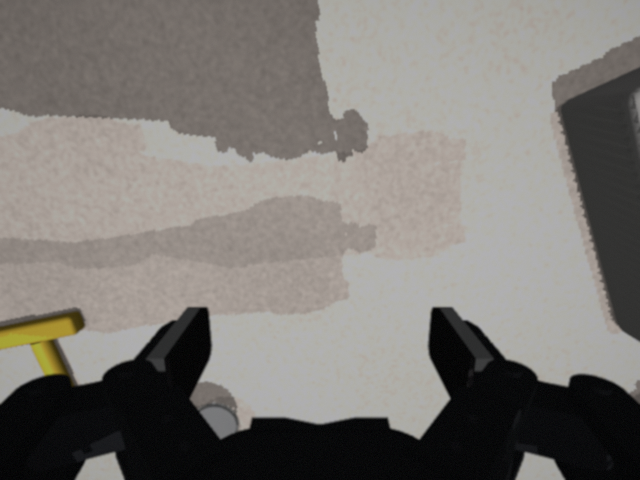

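```bash
cat > h.py <<'E'
from plant import *
import cv2,numpy as np
from scipy.spatial.transform import Rotation as R
def T_cw(n,s=None):
    c=calibration(n)
    if n=="wrist":
        s=s or get_state();w,x,y,z=s['orientation'];M=np.eye(4);M[:3,:3]=R.from_quat([x,y,z,w]).as_matrix();M[:3,3]=s['eef_pos']
        return M@np.array(c['mount'])
    E=np.eye(4);E[:3,:3]=cv2.Rodrigues(np.array(c['rvec']))[0];E[:3,3]=c['tvec'];return np.linalg.inv(E)
def ray(n,u,v,s=None):
    c=calibration(n);p=cv2.undistortPoints(np.array([[[u,v]]],float),np.array(c['K']),np.array(c['distortion']))[0,0]
    T=T_cw(n,s);return T[:3,3],T[:3,:3]@np.array([p[0],p[1],1])
def onz(n,u,v,z,s=None):
    o,d=ray(n,u,v,s);return o+d*(z-o[2])/d[2]
def wd(n,u,v,depth,s=None):
    o,d=ray(n,u,v,s);return o+d*depth
def cloud(n,depth,s=None,box=None):
    u0,v0,u1,v1=box or (0,0,640,480)
    vv,uu=np.mgrid[v0:v1,u0:u1];c=calibration(n)
    p=cv2.undistortPoints(np.stack([uu.ravel(),vv.ravel()],-1)[:,None].astype(float),np.array(c['K']),np.array(c['distortion']))[:,0]
    T=T_cw(n,s);D=depth[v0:v1,u0:u1].ravel();P=np.c_[p*D[:,None],D]@T[:3,:3].T+T[:3,3]
    P[D<=0]=np.nan
    return P.reshape(v1-v0,u1-u0,3)
def proj(n,P,s=None):
    T=np.linalg.inv(T_cw(n,s));c=calibration(n)
    return cv2.projectPoints(np.atleast_2d(np.array(P,float)),cv2.Rodrigues(T[:3,:3])[0],T[:3,3],np.array(c['K']),np.array(c['distortion']))[0][:,0]
def shot(n,name,box=None,k=1):
    s=get_state();im,d=get_image(n);np.savez(f"pics/{name}.npz",im=im,d=d,pos=s['eef_pos'],ori=s['orientation'])
    crop(im,name,box,k);return s,im,d
def crop(im,name,box=None,k=1):
    if box:im=im[box[1]:box[3],box[0]:box[2]]
    cv2.imwrite(f"pics/{name}.png",cv2.resize(im[:,:,::-1],None,fx=k,fy=k,interpolation=cv2.INTER_CUBIC))
def pose():
    s=get_state();w,x,y,z=s['orientation'];return np.array(s['eef_pos']),R.from_quat([x,y,z,w]),s
E
python3 - <<'E'
from h import *
s,im,d=shot("top","t1",(210,170,290,260),8)
crop(im,"t1c",(335,105,450,250),5)
crop(im,"t1key",(215,170,295,260),6)
np.set_printoptions(precision=1,suppress=True)
C=cloud("top",d)
for u,v in [(247,232),(234,231),(262,233),(250,200),(251,187),(251,210),(273,245),(410,213),(397,148),(397,180),(350,230),(350,125),(436,125)]:
    print((u,v),C[v-1:v+2,u-1:u+2].reshape(-1,3).mean(0))
E
```

```text
(247, 232) [480.5 305.1  49.4]
(234, 231) [482.8 338.3  48.6]
(262, 233) [478.3 267.   49.6]
(250, 200) [562.3 299.2  48. ]
(251, 187) [595.6 297.2  48.5]
(251, 210) [536.9 296.5  46.2]
(273, 245) [449.7 243.6   4.7]
(410, 213) [526.6 -95.9  97.6]
(397, 148) [664.9 -51.4 174.5]
(397, 180) [588.6 -48.  193.3]
(350, 230) [485.1  47.3  86.4]
(350, 125) [722.4  53.4 157.9]
(436, 125) [ 720.3 -141.1  165.8]
```

View pics/t1key.png

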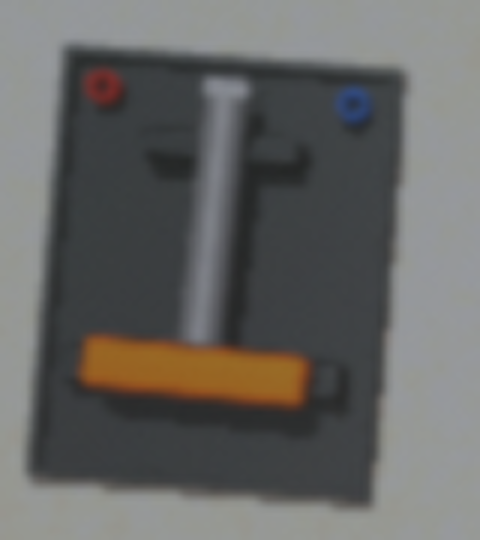

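View pics/t1c.png

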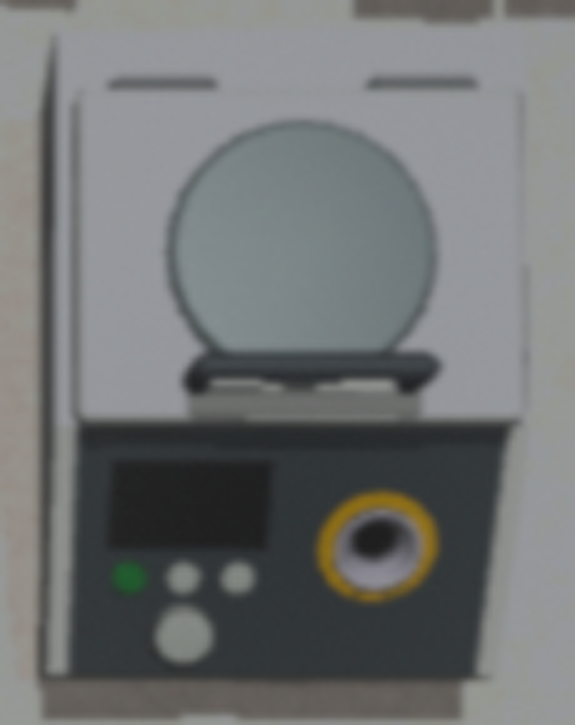

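Run:
```python
from h import *
np.set_printoptions(precision=2,suppress=True)
f=np.load("pics/t1.npz");im,d=f['im'],f['d'];C=cloud("top",d)
print("cam",T_cw("top")[:3,3])
# panel fit: dark region points
B=C[195:240,345:433].reshape(-1,3);B=B[~np.isnan(B).any(1)]
A=np.c_[B[:,0],B[:,1],np.ones(len(B))]
w=np.ones(len(B),bool)
for _ in range(8):
    c,*_=np.linalg.lstsq(A[w],B[w,2],rcond=None);r=B[:,2]-A@c;w=abs(r)<max(3,1.5*np.median(abs(r[w])))
n=np.array([-c[0],-c[1],1]);n/=np.linalg.norm(n);print("panel",c,n,"slope deg",np.degrees(np.arccos(n[2])),w.sum(),r[w].std())
# yellow ring
hsv=cv2.cvtColor(im,cv2.COLOR_RGB2HSV)
m=((hsv[...,0]>12)&(hsv[...,0]<35)&(hsv[...,1]>110)).astype(np.uint8)
mm=np.zeros_like(m);mm[195:235,390:430]=m[195:235,390:430]
cs,_=cv2.findContours(mm,cv2.RETR_EXTERNAL,cv2.CHAIN_APPROX_NONE);k=max(cs,key=cv2.contourArea);print("ring ell",cv2.fitEllipse(k))
(u,v),_,_=cv2.fitEllipse(k)
o,dd=ray("top",u,v)
for off in(0,3,6):
    t=(c[2]+off/n[2]-(o[2]-c[0]*o[0]-c[1]*o[1]))/(dd[2]-c[0]*dd[0]-c[1]*dd[1]);print("ring centre at panel+",off,o+t*dd)
# key T bar
mm=np.zeros_like(m);hm=((hsv[...,0]<20)&(hsv[...,1]>120)).astype(np.uint8);mm[220:245,222:275]=hm[220:245,222:275]
cs,_=cv2.findContours(mm,cv2.RETR_EXTERNAL,cv2.CHAIN_APPROX_NONE);k=max(cs,key=cv2.contourArea);b=cv2.minAreaRect(k);print("bar",b)
bp=cv2.boxPoints(b);print([onz("top",*q,50) for q in bp], onz("top",*b[0],50))
for (u,v) in [(227,85),(213,200),(203,330)]:
    print(onz("top",215+u/6,170+v/6,48))
# machine edges from crop: lid front corners, body corners, handle ends
for nm,(u,v),z in [("panel front L",(43,678),60),("front R",(470,678),60),("lid front L",(78,418),165),("lid front R",(520,418),165),("handle L",(190,365),200),("handle R",(440,365),200)]:
    u,v=335+u/5,105+v/5; print(nm,onz("top",u,v,z),C[int(v),int(u)])
P,Rt,s=pose();print(Rt.as_matrix())
```

```text
cam [ 409.76  120.22 1148.01]
panel [   0.59    0.01 -198.12] [-0.51 -0.01  0.86] slope deg 30.43651467018924 2980 1.5412435214789821
ring ell ((409.9214782714844, 213.71409606933594), (20.84381675720215, 24.143047332763672), 72.09381103515625)
ring centre at panel+ 0 [523.62 -93.41 108.93]
ring centre at panel+ 3 [523.26 -92.74 112.2 ]
ring centre at panel+ 6 [522.9  -92.07 115.47]
bar ((246.9851531982422, 231.64852905273438), (38.10992431640625, 9.054838180541992), 5.710593223571777)
[array([474.32, 354.16,  50.  ]), array([497.21, 352.36,  50.  ]), array([488.39, 256.  ,  50.  ]), array([465.55, 257.92,  50.  ])] [481.36 305.08  50.  ]
[602.95 292.68  48.  ]
[553.75 297.78  48.  ]
[498.43 301.03  48.  ]
panel front L [460.37  61.32  60.  ] [463.18  61.37  32.5 ]
front R [ 462.27 -150.29   60.  ] [ 464.19 -152.48   51.26]
lid front L [573.72  51.79 165.  ] [575.82  52.86 160.65]
lid front R [ 574.87 -147.25  165.  ] [ 576.16 -147.14  165.41]
handle L [591.56   5.42 200.  ] [590.11   6.33 207.56]
handle R [ 592.11 -103.26  200.  ] [ 591.21 -102.17  204.64]
[[ 0.23 -0.   -0.97]
 [ 0.97 -0.    0.23]
 [-0.   -1.   -0.  ]]
```

```bash
cat >> h.py <<'E'
def Rcols(tx,ty):
    tx=np.array(tx,float);ty=np.array(ty,float);ty/=np.linalg.norm(ty);tx-=ty*(tx@ty);tx/=np.linalg.norm(tx)
    return R.from_matrix(np.c_[tx,ty,np.cross(tx,ty)])
def plan(p1,R1,N,hand,p0=None,R0=None):
    P,Rt,s=pose()
    if p0 is None:p0=P
    if R0 is None:R0=Rt
    p1=np.array(p1,float);rv=(R0.inv()*R1).as_rotvec();st=R.from_rotvec(np.round(rv/N,3))
    print("total mm %.0f deg %.0f"%(np.linalg.norm(p1-p0),np.degrees(np.linalg.norm(rv))))
    cur=R0;p=np.array(p0,float);rows=[]
    for i in range(N):
        t=np.round(cur.inv().apply((p1-p)/(N-i)),1);p=p+cur.apply(t);cur=cur*st
        rows.append([t.tolist(),np.round(rv/N,3).tolist(),hand])
    print(str(rows).replace(" ",""));print("end",p.round(1))
    return p,cur
def st():
    P,Rt,s=pose();np.set_printoptions(precision=3,suppress=True)
    print("t %.2f"%s['t'],"pos",P.round(1),"ty",Rt.as_matrix()[:,1].round(3),"tx",Rt.as_matrix()[:,0].round(3),"q",s['q'].round(2),"F",s['ft_force'].round(1),"w %.1f"%s['grip_width'])
KX=np.array([np.cos(-.09),np.sin(-.09),0]);KY=np.array([-KX[1],KX[0],0]);KO=np.array([480,304.5,40.])
M=np.array([521.5,-93,114.8]);NZ=np.array([-.5,0,.866])
E
python3 - <<'E'
from h import *
a=np.radians(20);ty=np.sin(a)*KX-np.cos(a)*np.array([0,0,1.])
g=KO+40*KX;R1=Rcols(KY,ty)
plan(g+[0,0,100]+18.7*ty,R1,11,0)
E
```

```text
total mm 499 deg 22
[[[-19.4,7.2,-40.4],[-0.032,-0.012,-0.002],0],[[-19.8,8.4,-39.9],[-0.032,-0.012,-0.002],0],[[-20.3,9.7,-39.4],[-0.032,-0.012,-0.002],0],[[-20.8,10.9,-38.8],[-0.032,-0.012,-0.002],0],[[-21.3,12.1,-38.2],[-0.032,-0.012,-0.002],0],[[-21.8,13.2,-37.5],[-0.032,-0.012,-0.002],0],[[-22.3,14.4,-36.8],[-0.032,-0.012,-0.002],0],[[-22.8,15.5,-36.1],[-0.032,-0.012,-0.002],0],[[-23.2,16.6,-35.3],[-0.032,-0.012,-0.002],0],[[-23.7,17.7,-34.4],[-0.032,-0.012,-0.002],0],[[-24.1,18.7,-33.6],[-0.032,-0.012,-0.002],0]]
end [526.2 300.3 122.4]
```

```bash
python3 -m pendant '[[[-20,7,-40],[-0.032,-0.012,-0.002],0],[[-20,8,-40],[-0.032,-0.012,-0.002],0],[[-20,10,-39],[-0.032,-0.012,-0.002],0],[[-21,11,-39],[-0.032,-0.012,-0.002],0],[[-21,12,-38],[-0.032,-0.012,-0.002],0],[[-22,13,-38],[-0.032,-0.012,-0.002],0],[[-22,14,-37],[-0.032,-0.012,-0.002],0],[[-23,15,-36],[-0.032,-0.012,-0.002],0],[[-23,17,-35],[-0.032,-0.012,-0.002],0],[[-24,18,-34],[-0.032,-0.012,-0.002],0],[[-24,19,-34],[-0.032,-0.012,-0.002],0],[[0,0,0],[0,0,0],0]]'
python3 - <<'E'
from h import *
st();s,im,d=shot("wrist","w1");
E
```

```text
t: 1.7
eef_pos: [527.3, 297.0, 122.4]
orientation: [-0.423, 0.609, 0.55, -0.385]
ft_force: [-0.6, 0.8, 0.5]
grip_width: 42.7
t 1.70 pos [527.3 297.  122.4] ty [ 0.343 -0.038 -0.938] tx [ 0.099  0.995 -0.003] q [-0.92  0.49  0.2   2.    0.4   0.45  0.37] F [-0.6  0.8  0.5] w 42.7
```

View pics/w1.png

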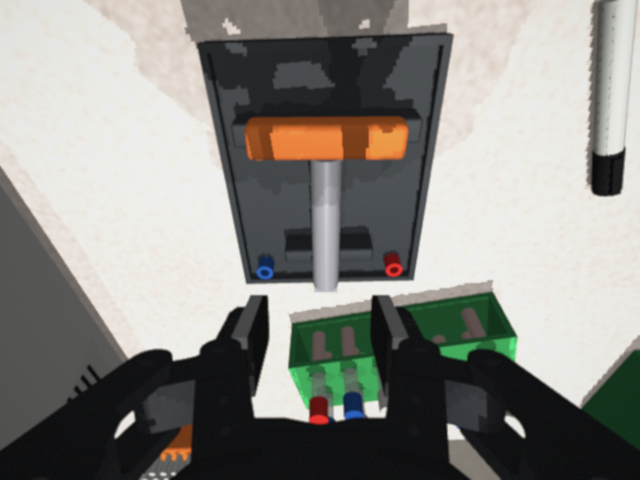

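Run:
```python
from h import *
f=np.load("pics/w1.npz");im=f['im'];s=dict(eef_pos=f['pos'],orientation=f['ori'])
crop(im,"w1c",(220,90,440,310),3)
C=cloud("wrist",f['d'],s)
np.set_printoptions(precision=1,suppress=True)
for u,v in [(327,125),(260,125),(395,125),(326,200),(326,270),(326,285)]:print((u,v),C[v,u])
for (u,v),z in [((326,290),42),((327,160),40),((326,215),50),((248,118),50),((407,118),50)]:print((u,v),onz("wrist",u,v,z,s))
```

```text
(327, 125) [472.8 306.1  48.4]
(260, 125) [469.7 267.5  46.5]
(395, 125) [476.9 345.   47.9]
(326, 200) [519.6 301.4  51.7]
(326, 270) [579.3 296.1  50.3]
(326, 285) [595.  294.7  49.6]
(326, 290) [607.3 293.7  42. ]
(327, 160) [497.6 304.1  40. ]
(326, 215) [531.9 300.3  50. ]
(248, 118) [464.1 262.2  50. ]
(407, 118) [472.9 351.2  50. ]
```

View pics/w1c.png

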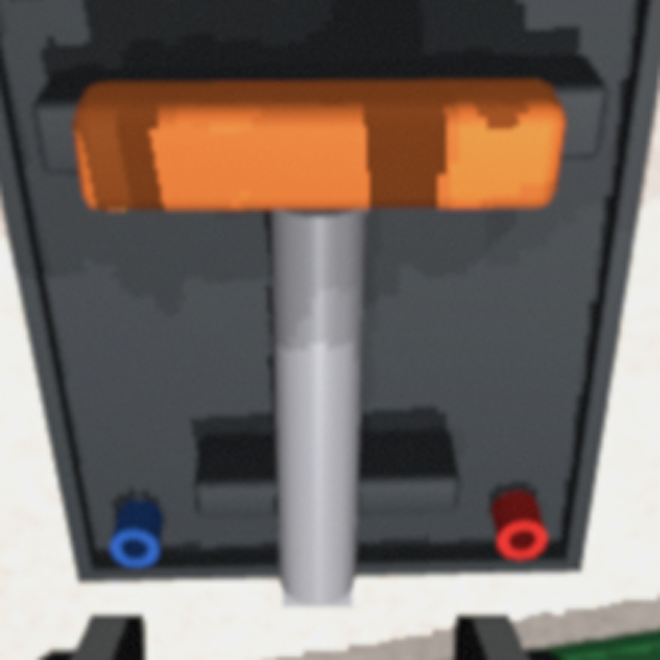

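```bash
sed -i 's/KO=np.array.*/KO=np.array([480.5,304.8,40.])/' h.py
python3 - <<'E'
from h import *
a=np.radians(30);ty=np.sin(a)*KX-np.cos(a)*np.array([0,0,1.])
g=KO+42*KX;R1=Rcols(KY,ty)
p,r=plan(g+[-12,0,25]+18.7*ty,R1,4,0)
plan(g+18.7*ty,R1,2,0,p,r)
E
```

```text
total mm 74 deg 10
[[[0.2,16.8,7.9],[-0.043,-0.002,-0.001],0],[[0.2,16.4,8.7],[-0.043,-0.002,-0.001],0],[[0.2,16.0,9.3],[-0.043,-0.002,-0.001],0],[[0.1,15.6,10.0],[-0.043,-0.002,-0.001],0]]
end [519.7 300.2  48.8]
total mm 28 deg 0
[[[0.6,13.8,1.1],[0.0,0.001,-0.001],0],[[0.5,13.8,1.1],[0.0,0.001,-0.001],0]]
end [531.6 300.2  23.8]
```

```bash
python3 -m pendant '[[[0,17,8],[-0.043,-0.002,-0.001],0],[[0,16,9],[-0.043,-0.002,-0.001],0],[[0,16,9],[-0.043,-0.002,-0.001],0],[[0,16,10],[-0.043,-0.002,-0.001],0],[[0,0,0],[0,0,0],0],[[0.6,14,1],[0,0,0],0],[[0.6,14,1],[0,0,0],0],[[0,0,0],[0,0,0],0]]'
python3 - <<'E'
from h import *
st();s,im,d=shot("wrist","w2");
E
```

```text
t: 2.75
eef_pos: [532.9, 297.7, 35.6]
orientation: [-0.375, 0.637, 0.578, -0.346]
ft_force: [0.2, -0.0, 0.5]
grip_width: 42.6
t 2.75 pos [532.9 297.7  35.6] ty [ 0.477 -0.052 -0.878] tx [ 0.093  0.996 -0.008] q [-1.13  0.71  0.4   2.13  1.24  0.16 -0.59] F [ 0.2 -0.   0.5] w 42.6
```

View pics/w2.png

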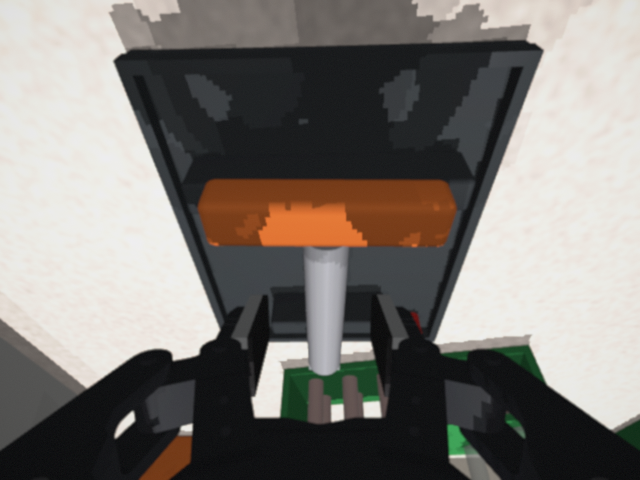

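Run:
```python
from h import *
a=np.radians(20);ty=np.sin(a)*KX-np.cos(a)*np.array([0,0,1.])
g=KO+41*KX;R1=Rcols(KY,ty)
p,r=plan(g+18.7*ty,R1,3,0)
```

```text
total mm 15 deg 9
[[[0.8,3.1,3.7],[0.05,0.0,-0.003],0],[[0.9,3.3,3.6],[0.05,0.0,-0.003],0],[[0.8,3.4,3.5],[0.05,0.0,-0.003],0]]
end [527.7 300.5  22.4]
```

```bash
python3 -m pendant '[[[1,2,4],[0.05,0,-0.003],0],[[1,3,4],[0.05,0,-0.003],0],[[1,4,3],[0.05,0,-0.003],0],[[0,0,0],[0,0,0],0]]'
python3 - <<'E'
from h import *
st()
a=np.radians(20);ty=np.sin(a)*KX-np.cos(a)*np.array([0,0,1.])
g=KO+41*KX;R1=Rcols(KY,ty)
p,r=plan(g+18.7*ty,R1,1,0)
E
```

```text
t: 3.3
eef_pos: [527.8, 300.5, 23.4]
orientation: [-0.424, 0.605, 0.553, -0.386]
ft_force: [-0.4, -0.5, 0.0]
grip_width: 42.7
t 3.30 pos [527.8 300.5  23.4] ty [ 0.342 -0.03  -0.939] tx [0.091 0.996 0.001] q [-0.77  0.66  0.    2.03  0.9   0.33 -0.13] F [-0.4 -0.5  0. ] w 42.7
total mm 1 deg 0
[[[0.1,0.9,0.4],[0.001,-0.002,0.001],0]]
end [527.8 300.6  22.4]
```

```bash
python3 -m pendant '[[[0,0,0],[0,0,0],-1],[[0,0,0],[0,0,0],-1],[[0,0,0],[0,0,0],-1],[[0,0,0],[0,0,0],-1],[[0,0,0],[0,0,0],-1],[[0,0,0],[0,0,0],-1]]'
python3 - <<'E'
from h import *
st();s,im,d=shot("wrist","w3");
E
```

```text
t: 4.05
eef_pos: [527.3, 301.9, 23.7]
orientation: [-0.422, 0.605, 0.554, -0.386]
ft_force: [-3.9, -1.7, 20.9]
grip_width: 0.0
t 4.05 pos [527.3 301.9  23.7] ty [ 0.344 -0.03  -0.938] tx [0.087 0.996 0.   ] q [-0.78  0.66  0.01  2.03  0.91  0.33 -0.14] F [-3.9 -1.7 20.9] w 0.0
```

View pics/w3.png

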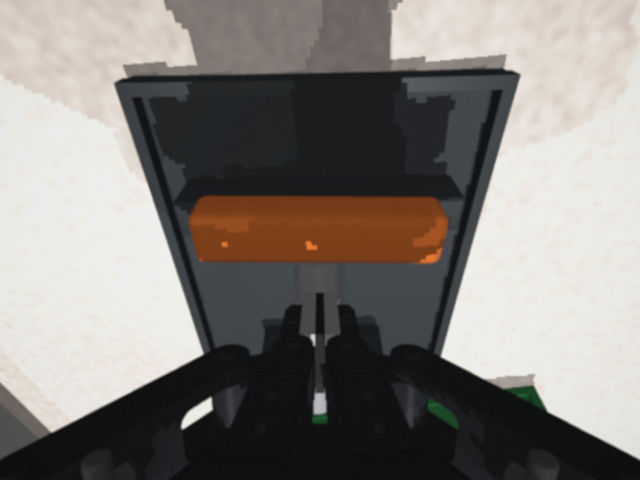

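Run:
```python
from h import *
f=np.load("pics/w3.npz");crop(f['im'],"w3c",(200,180,440,430),3)
s,im,d=shot("scene","s3",(270,250,420,380),5)
```

View pics/w3c.png

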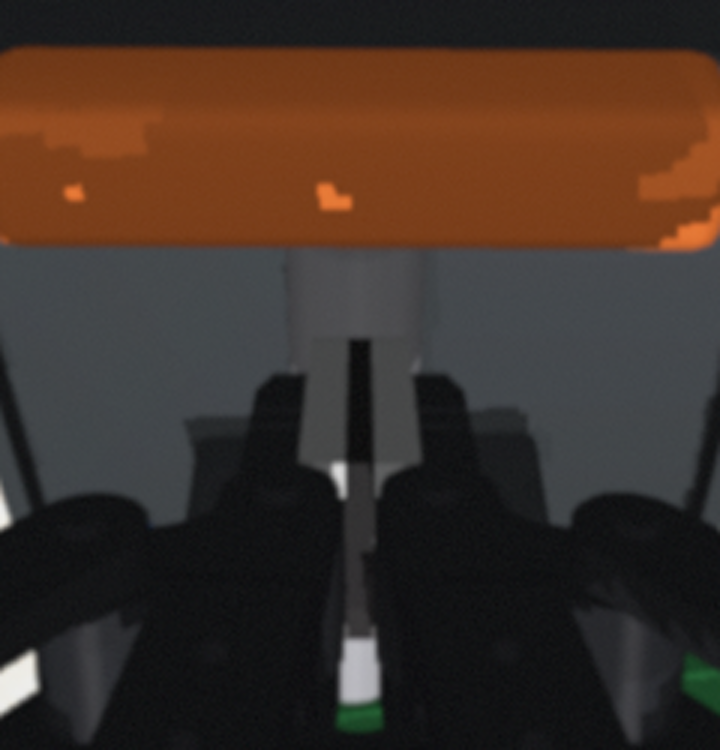

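View pics/s3.png

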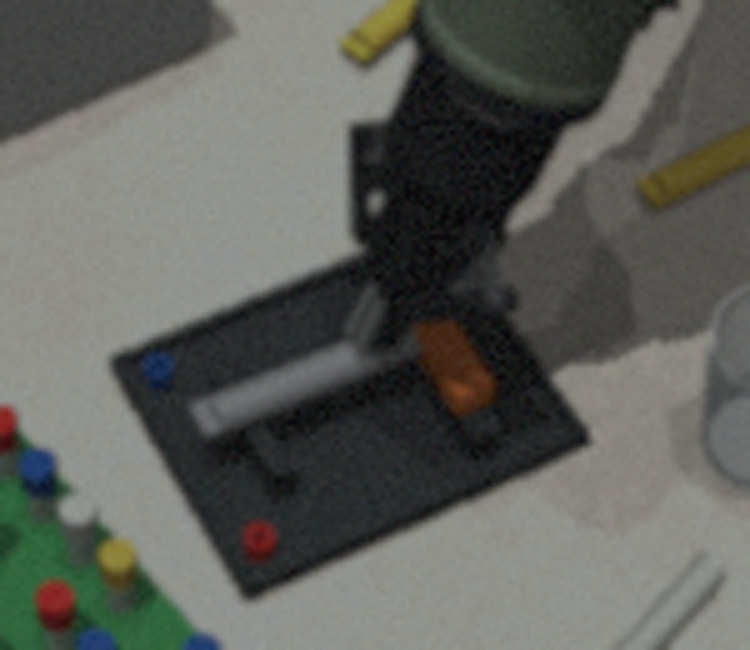

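Run:
```python
from h import *
f=np.load("pics/w3.npz");s=dict(eef_pos=f['pos'],orientation=f['ori'])
w,x,y,z=f['ori'];Rt=R.from_quat([x,y,z,w])
for t in ([0,0,0],[0,0,11],[0,-18.7,0],[0,-18.7,11],[11,0,0],[0,-28,11]):
    P=f['pos']+Rt.apply(t);print(t,proj("wrist",P,s).round(0), P.round(0))
C=cloud("wrist",f['d'],s);np.set_printoptions(precision=1,suppress=True)
for u,v in [(310,300),(328,300),(310,320),(328,325),(320,285),(310,285),(320,400),(300,315),(340,315),(320,225),(250,225),(390,225)]:print((u,v),C[v,u],Rt.inv().apply(C[v,u]-f['pos']),f['d'][v,u])
```

```text
[0, 0, 0] [[320. 283.]] [527. 302.  24.]
[0, 0, 11] [[320. 263.]] [517. 303.  20.]
[0, -18.7, 0] [[320. 299.]] [521. 302.  41.]
[0, -18.7, 11] [[320. 276.]] [511. 303.  37.]
[11, 0, 0] [[342. 283.]] [528. 313.  24.]
[0, -28, 11] [[321. 284.]] [507. 304.  46.]
(310, 300) [504.3 299.7  58.3] [ -4.1 -40.4   9.4] 143.20312
(328, 300) [505.6 306.7  57.6] [  2.9 -39.4   9. ] 144.1977
(310, 320) [498.7 300.6  73.8] [ -3.7 -56.8   9.4] 127.371864
(328, 325) [497.8 306.9  77.3] [  2.4 -60.6   9.5] 123.73399
(320, 285) [503.8 303.7  50.7] [ -0.2 -33.5  12.9] 148.80142
(310, 285) [504.5 299.6  49.5] [ -4.3 -32.   12.3] 150.4152
(320, 400) [586.8 296.6  50.5] [ -0.1  -4.5 -65.3] 198.3958
(300, 315) [504.6 296.1  65.6] [ -7.7 -46.9   6.3] 137.72734
(340, 315) [507.9 311.   63.8] [  7.4 -44.6   5.1] 140.32668
(320, 225) [475.4 306.2  49.9] [ -0.3 -42.6  39.8] 132.59834
(250, 225) [473.1 281.1  50.1] [-25.5 -42.8  39.8] 132.37793
(390, 225) [477.7 331.3  49.8] [ 25.  -42.5  39.8] 132.72069
```

Run:
```python
from h import *
np.set_printoptions(precision=1,suppress=True)
for nm in("w1","w2","w3"):
    f=np.load(f"pics/{nm}.npz");s=dict(eef_pos=f['pos'],orientation=f['ori'])
    w,x,y,z=f['ori'];Rt=R.from_quat([x,y,z,w]);C=cloud("wrist",f['d'],s)
    L=Rt.inv().apply((C-f['pos']).reshape(-1,3)).reshape(C.shape)
    m=(f['d']>0)&(f['d']<165)
    for lo,hi in((-60,-20),(-20,0),(0,20),(20,60)):
        k=m&(L[...,0]>lo)&(L[...,0]<hi)&(abs(L[...,2])<13)
        if k.sum(): print(nm,(lo,hi),k.sum(),"ymax",np.nanpercentile(L[k][:,1],[50,90,99,100]))
    P=[f['pos']+Rt.apply(t) for t in([21,-9,11],[-21,-9,11],[21,-40,11])];print(proj("wrist",P,s))
f=np.load("pics/w1.npz");crop(f['im'],"w1f",(200,270,440,470),3)
```

```text
w1 (-60, -20) 19921 ymax [-91.6 -66.  -38.9 -30.9]
w1 (-20, 0) 3722 ymax [-111.6 -104.2 -102.3 -101. ]
w1 (0, 20) 3457 ymax [-111.5 -104.1 -102.   -85.7]
w1 (20, 60) 20114 ymax [-92.  -66.5 -38.8 -30.6]
[[365.1 268.9]
 [275.7 268.9]
 [374.6 295.8]]
w2 (-60, -20) 19921 ymax [-91.6 -66.  -38.9 -31.1]
w2 (-20, 0) 3893 ymax [-111.4 -103.4  -19.5  -17.4]
w2 (0, 20) 3761 ymax [-110.9 -102.5  -19.5  -17. ]
w2 (20, 60) 20132 ymax [-92.  -66.4 -38.9 -31.3]
[[365.1 268.9]
 [275.7 268.9]
 [374.6 295.8]]
w3 (-60, -20) 18365 ymax [-103.1  -85.4  -78.1  -71.6]
w3 (-20, 0) 6422 ymax [-78.8 -43.6 -25.7 -20.6]
w3 (0, 20) 6077 ymax [-79.2 -45.6 -26.1 -19.7]
w3 (20, 60) 18175 ymax [-103.3  -85.7  -78.6  -72.5]
[[365.1 268.9]
 [275.7 268.9]
 [374.6 295.8]]
```

View pics/w1f.png

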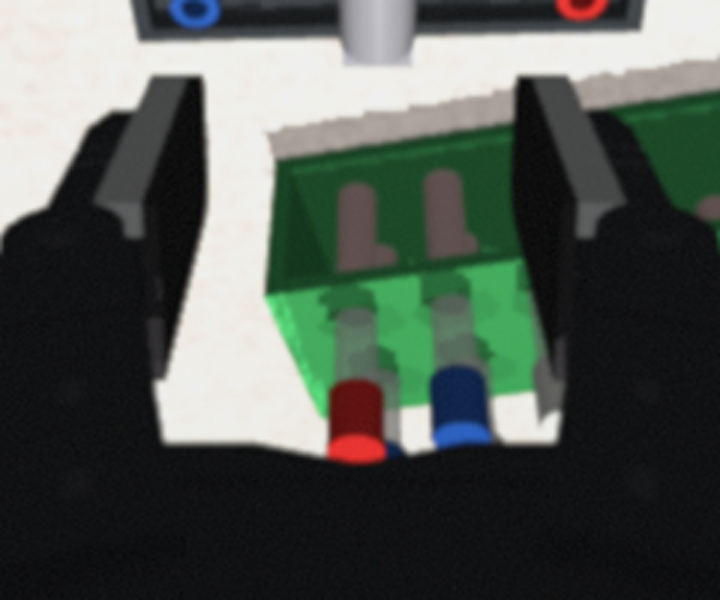

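```bash
python3 -m pendant '[[[0,-8,0],[0,0,0],0],[[0,0,0],[0,0,0],0],[[0,0,0],[0,0,0],0],[[0,0,0],[0,0,0],0]]'
python3 - <<'E'
from h import *
st();s,im,d=shot("wrist","w4");
E
```

```text
t: 4.65
eef_pos: [524.1, 301.3, 29.7]
orientation: [-0.423, 0.605, 0.553, -0.387]
ft_force: [-0.0, -0.4, 0.6]
grip_width: 42.6
t 4.65 pos [524.1 301.3  29.7] ty [ 0.342 -0.031 -0.939] tx [ 0.088  0.996 -0.001] q [-0.77  0.65 -0.01  2.04  0.89  0.35 -0.12] F [-0.  -0.4  0.6] w 42.6
```

View pics/w4.png

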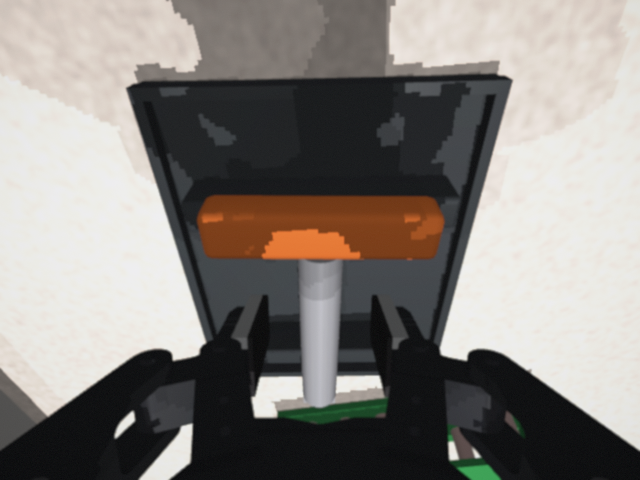

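```bash
echo 'HP=48.' >> h.py
python3 - <<'E'
from h import *
a=np.radians(17);ty=np.sin(a)*KX-np.cos(a)*np.array([0,0,1.])
g=KO+41*KX;R1=Rcols(KY,ty)
p,r=plan(g+HP*ty,R1,4,0)
E
```

```text
total mm 37 deg 3
[[[-0.1,9.3,0.4],[0.013,0.0,-0.0],0],[[-0.1,9.4,0.3],[0.013,0.0,-0.0],0],[[-0.1,9.3,0.2],[0.013,0.0,-0.0],0],[[-0.1,9.4,0.1],[0.013,0.0,-0.0],0]]
end [535.3 299.9  -5.9]
```

```bash
python3 -m pendant '[[[0,9,0],[0.013,0,0],0],[[0,9,0],[0.013,0,0],0],[[0,9,0],[0.013,0,0],0],[[0,9,0],[0.013,0,0],0],[[0,0,0],[0,0,0],0]]'
python3 - <<'E'
from h import *
st();s,im,d=shot("wrist","w5");
E
```

```text
t: 5.32
eef_pos: [536.1, 299.7, -4.8]
orientation: [-0.438, 0.594, 0.542, -0.401]
ft_force: [0.3, -0.6, -0.2]
grip_width: 42.5
t 5.33 pos [536.1 299.7  -4.8] ty [ 0.292 -0.027 -0.956] tx [ 0.089  0.996 -0.001] q [-0.69  0.72 -0.07  1.98  0.85  0.35 -0.04] F [ 0.3 -0.6 -0.2] w 42.5
```

View pics/w5.png

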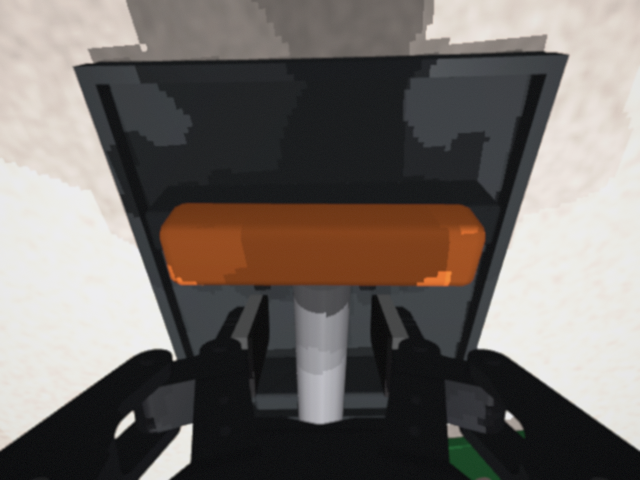

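```bash
python3 -m pendant '[[[0,0,0],[0,0,0],-1],[[0,0,0],[0,0,0],-1],[[0,0,0],[0,0,0],-1],[[0,0,0],[0,0,0],-1],[[0,0,0],[0,0,0],-1]]'; python3 -m pendant '[[[0,-5,0],[0,0,0],-1],[[0,-8,0],[0,0,0],-1],[[0,-15,0],[0,0,0],-1],[[0,-20,0],[0,0,0],-1],[[0,0,0],[0,0,0],-1]]'
python3 - <<'E'
from h import *
st();s,im,d=shot("wrist","w6");
E
```

```text
t: 6.0
eef_pos: [535.9, 300.6, -3.6]
orientation: [-0.438, 0.593, 0.543, -0.401]
ft_force: [-3.5, 0.4, 7.2]
grip_width: 18.3
t: 6.62
eef_pos: [522.2, 302.2, 43.7]
orientation: [-0.438, 0.593, 0.544, -0.4]
ft_force: [0.2, 0.2, -2.3]
grip_width: 18.0
t 6.62 pos [522.2 302.2  43.7] ty [ 0.295 -0.024 -0.955] tx [0.088 0.996 0.002] q [-0.65  0.62 -0.14  2.    0.78  0.44  0.02] F [ 0.2  0.2 -2.3] w 18.0
```

View pics/w6.png

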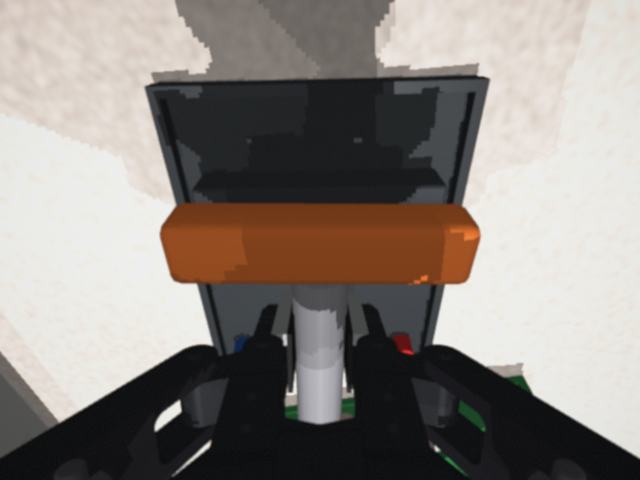

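```bash
cat >> h.py <<'E'
def keytool(p,Rt,ko,kx,ky):
    # key pose expressed in tool
    return Rt.inv().apply(ko-p),Rt.inv().apply(kx),Rt.inv().apply(ky)
E
python3 - <<'E'
from h import *
np.set_printoptions(precision=3,suppress=True)
f=np.load("pics/w6.npz");s=dict(eef_pos=f['pos'],orientation=f['ori']);w,x,y,z=f['ori'];Rt=R.from_quat([x,y,z,w])
R0=R.from_quat([0.593,0.543,-0.401,-0.438])
o,kx,ky=keytool(np.array([535.9,300.6,-3.6]),R0,KO,KX,KY);print("key in tool",o,kx,ky)
kz=np.cross(kx,ky)
im=f['im'].copy()
for a in(-11,11):
  for b in(-48,48):
    for c in(-10,10):
      P=f['pos']+Rt.apply(o+a*kx+b*ky+c*kz);u=proj("wrist",P,s)[0];cv2.circle(im,(int(round(u[0])),int(round(u[1]))),2,(0,255,0),-1)
for q,c in((118,8),(50,10)):
  for b in(-10,10):
    P=f['pos']+Rt.apply(o+q*kx+b*ky);u=proj("wrist",P,s)[0];cv2.circle(im,(int(round(u[0])),int(round(u[1]))),2,(0,0,255),-1)
crop(im,"w6o")
C=cloud("wrist",f['d'],s);
for u,v in[(320,240),(220,240),(420,240),(320,300),(320,390)]:print((u,v),Rt.inv().apply(C[v,u]-f['pos']))
E
```

```text
key in tool [ -0.683 -58.011  40.275] [-0.002  0.294 -0.956] [ 1.     0.001 -0.002]
(320, 240) [ -0.329 -69.192  41.422]
(220, 240) [-29.203 -69.491  41.488]
(420, 240) [ 28.768 -68.72   41.303]
(320, 300) [ -0.295 -62.37   19.393]
(320, 390) [ -0.228 -48.913 -25.043]
```

View pics/w6o.png

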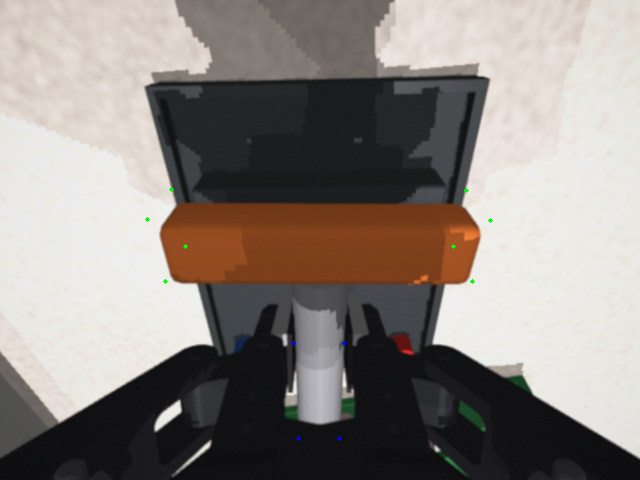

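```bash
cat > kin.py <<'E'
import numpy as np
from scipy.spatial.transform import Rotation as R
from scipy.optimize import least_squares
data=[ # q,pos,ty,tx
([-1.41218,.52204,-.03631,1.59997,.0212,1.02107,-.11284],[141.73,608.36,201.23],[0,0,-1],[.23,.97,0]),
([-0.92,0.49,0.2,2.0,0.4,0.45,0.37],[527.3,297,122.4],[.343,-.038,-.938],[.099,.995,-.003]),
([-1.13,0.71,0.4,2.13,1.24,0.16,-0.59],[532.9,297.7,35.6],[.477,-.052,-.878],[.093,.996,-.008]),
([-0.77,0.66,0.,2.03,0.9,0.33,-0.13],[527.8,300.5,23.4],[.342,-.03,-.939],[.091,.996,.001]),
([-0.69,0.72,-0.07,1.98,0.85,0.35,-0.04],[536.1,299.7,-4.8],[.292,-.027,-.956],[.089,.996,-.001]),
([-0.65,0.62,-0.14,2.0,0.78,0.44,0.02],[522.2,302.2,43.7],[.295,-.024,-.955],[.088,.996,.002])]
def fk(q,p,sg):
    d1,d3,d5,d7,o1,o7,e3,e5=p
    q=np.array(q)*sg
    T=R.from_euler('z',q[0]+o1);x=np.array([0,0,d1])
    T=T*R.from_euler('y',q[1]);T=T*R.from_euler('z',q[2]);x=x+T.apply([e3,0,d3])
    T=T*R.from_euler('y',q[3]);T=T*R.from_euler('z',q[4]);x=x+T.apply([e5,0,d5])
    T=T*R.from_euler('y',q[5]);T=T*R.from_euler('z',q[6]+o7);x=x+T.apply([0,0,d7])
    # tool y = flange z ; tool x = flange x
    m=T.as_matrix();return x,np.c_[m[:,0],m[:,2],-m[:,1]]
E
cat > fit.py <<'E'
from kin import *
import itertools
best=[]
for sg in itertools.product((1,-1),repeat=7):
    if sg[1]!=1 : continue
    sg=np.array(sg)
    def res(p):
        r=[]
        for q,x,ty,tx in data:
            X,m=fk(q,p,sg);r+=list((X-x)/10)+list((m[:,1]-ty)*20)+list((m[:,0]-tx)*20)
        return r
    for o7 in(0,1.57,3.14,-1.57):
      for o1 in (0,1.57,3.1,-1.57):
        s=least_squares(res,[360,420,400,250,o1,o7,0,0],max_nfev=60);best.append((s.cost,tuple(sg),s.x))
best.sort(key=lambda t:t[0])
for b in best[:6]:print(b[0],b[1],b[2].round(3))
E
time timeout 500 python3 fit.py
```

```text
3.210550475459557 (np.int64(-1), np.int64(1), np.int64(-1), np.int64(1), np.int64(-1), np.int64(1), np.int64(-1)) [ 3.20324e+02  5.52319e+02  4.13716e+02  3.77647e+02 -8.30000e-02
  3.06400e+00  2.17500e+00  7.98400e+00]
3.2105504754708094 (np.int64(-1), np.int64(1), np.int64(-1), np.int64(1), np.int64(-1), np.int64(1), np.int64(-1)) [ 3.20324e+02  5.52319e+02  4.13717e+02  3.77647e+02 -8.30000e-02
 -3.21900e+00  2.17500e+00  7.98400e+00]
3.210550475478985 (np.int64(-1), np.int64(1), np.int64(-1), np.int64(1), np.int64(-1), np.int64(1), np.int64(-1)) [ 3.20324e+02  5.52319e+02  4.13716e+02  3.77646e+02 -8.30000e-02
  3.06400e+00  2.17500e+00  7.98400e+00]
3.2105504754885463 (np.int64(-1), np.int64(1), np.int64(-1), np.int64(1), np.int64(-1), np.int64(1), np.int64(-1)) [ 3.20324e+02  5.52319e+02  4.13716e+02  3.77646e+02 -8.30000e-02
  3.06400e+00  2.17500e+00  7.98400e+00]
3.2105504754894283 (np.int64(-1), np.int64(1), np.int64(-1), np.int64(1), np.int64(-1), np.int64(1), np.int64(-1)) [ 3.20324e+02  5.52319e+02  4.13716e+02  3.77646e+02 -8.30000e-02
  3.06400e+00  2.17500e+00  7.98400e+00]
3.2105504754924103 (np.int64(-1), np.int64(1), np.int64(-1), np.int64(1), np.int64(-1), np.int64(1), np.int64(-1)) [ 3.20324e+02  5.52319e+02  4.13716e+02  3.77646e+02 -8.30000e-02
 -3.21900e+00  2.17500e+00  7.98400e+00]
real	2m38.684s
user	2m38.549s
sys	0m0.092s
```

```bash
cat >> kin.py <<'E'
PK=np.array([320.324,552.319,413.716,377.647,-.083,3.064,2.175,7.984]);SG=np.array([-1,1,-1,1,-1,1,-1])
LO=np.array([-2.91,-.3,-1.5,.17,-1.26,.16,-2.52]);HI=np.array([2.91,2.13,1.42,2.43,4.41,1.93,2.52])
def ik(x,m,seed,reg=.02,mar=.04):
    def res(q):
        X,M=fk(q,PK,SG);return np.r_[(X-x)/10,((M-m)*20).ravel(),reg*(q-seed)]
    s=least_squares(res,np.clip(seed,LO+mar+.001,HI-mar-.001),bounds=(LO+mar,HI-mar),max_nfev=200)
    X,M=fk(s.x,PK,SG);return s.x,np.linalg.norm(X-x),np.degrees(np.arccos(np.clip((np.trace(M.T@m)-1)/2,-1,1)))
E
cat > feas.py <<'E'
from kin import *
np.set_printoptions(precision=2,suppress=True)
M0=np.array([521.5,-93,114.8]);n=np.array([-.5,0,.866]);s=-n;px=np.array([.866,0,.5]);py=np.array([0,1.,0])
q0=np.array([-0.65,0.62,-0.14,2.0,0.78,0.44,0.02])
a=np.radians(17)
def mat(tx,ty): return np.c_[tx,ty,np.cross(tx,ty)]
print("insert")
for ph in(30,60,75,90,-75,-90):
    p=np.cos(np.radians(ph))*(-px)+np.sin(np.radians(ph))*(-py)
    ty=s*np.sin(a)+p*np.cos(a);b=np.radians(ph);ky=np.cos(b)*py-np.sin(b)*px
    g=M0+(49)*n
    # tool x = key y
    x=g+48*ty
    q=q0
    for lift in (120,60,0):
        q,e,d=ik(x+lift*n,mat(ky,ty),q)
    print(ph,q,round(e,1),round(d,1))
print("tbar")
rng=np.random.default_rng(0)
for dl in(-45,-30,-15,0,15,30):
  for b in(90,75,45,0,-35,-70):
    br=np.radians(b);ky=np.cos(br)*py-np.sin(br)*px;kz=np.cross(s,ky)
    ty=np.cos(np.radians(dl))*s+np.sin(np.radians(dl))*ky
    o=[]
    for sg in(1,-1):
        best=None
        for t in range(6):
            seed=q0 if t==0 else LO+(HI-LO)*rng.random(7)
            q,e,d=ik(M0+86*n+48*ty,mat(sg*kz,ty),seed)
            if best is None or e+d<best[0]-.3:best=(e+d,q,e,d)
        o.append((best[1],round(best[2]+best[3],1)))
    print(dl,b,ty,o)
E
python3 feas.py
```

```text
insert
30 [-0.06  0.85 -0.2   1.56  0.53  1.55  1.44] 0.0 0.4
60 [-0.36  0.85 -0.05  1.79  0.83  1.41  1.36] 0.0 0.4
75 [-0.5   0.88  0.02  1.92  1.    1.34  1.27] 0.0 0.4
90 [-0.63  0.93  0.11  2.07  1.18  1.29  1.12] 0.0 0.4
-75 [ 1.07  1.15 -0.86  1.66 -0.22  1.25  1.09] 0.0 0.4
-90 [ 1.25  1.28 -0.99  1.78 -0.25  1.06  1.03] 0.0 0.4
tbar
-45 90 [ 0.97 -0.   -0.26] [(array([ 1.79,  1.39, -1.17,  2.35, -1.22,  0.2 , -1.96]), np.float64(100.2)), (array([ 1.79,  1.39, -1.17,  2.35, -1.22,  0.2 ,  1.18]), np.float64(100.1))]
-45 75 [ 0.95 -0.18 -0.27] [(array([-1.16,  0.24,  1.38,  2.35, -1.22,  0.2 ,  2.48]), np.float64(121.0)), (array([ 0.79,  0.81, -1.44,  2.39,  1.96,  1.28,  2.48]), np.float64(129.2))]
-45 45 [ 0.79 -0.5  -0.36] [(array([-0.23,  0.75, -0.45,  2.39,  1.77,  1.43, -1.8 ]), np.float64(72.4)), (array([-0.24,  0.75, -0.44,  2.39,  1.77,  1.43,  1.34]), np.float64(72.4))]
-45 0 [ 0.35 -0.71 -0.61] [(array([-0.7 ,  0.56,  0.3 ,  2.35,  1.42,  0.76, -1.99]), np.float64(0.5)), (array([-0.56,  0.55,  0.12,  2.35,  1.44,  0.85,  1.13]), np.float64(0.5))]
-45 -35 [ 0.   -0.5
[... 5091 characters left out ...]
array([ 1.02,  0.6 , -0.94,  2.04,  0.14,  0.7 ,  0.97]), np.float64(0.6)), (array([-0.31,  0.61,  0.98,  2.04, -0.97,  1.15, -1.03]), np.float64(0.6))]
30 0 [ 0.43  0.5  -0.75] [(array([ 1.39,  0.86, -1.27,  2.23,  0.33,  0.36,  0.23]), np.float64(0.5)), (array([ 1.17,  0.6 , -0.8 ,  2.23, -0.73,  0.45, -1.85]), np.float64(0.5))]
30 -35 [ 0.68  0.41 -0.61] [(array([ 1.52,  1.11, -1.46,  2.39,  1.62,  0.28, -1.5 ]), np.float64(13.9)), (array([ 1.52,  1.11, -1.46,  2.39,  1.62,  0.28,  1.64]), np.float64(13.9))]
30 -70 [ 0.84  0.17 -0.52] [(array([ 1.5 ,  0.73, -1.11,  2.35, -1.22,  0.2 ,  0.79]), np.float64(61.9)), (array([ 1.5 ,  1.08, -1.46,  2.39,  2.02,  0.33,  0.69]), np.float64(59.8))]
```

```bash
cat >> h.py <<'E'
PX=np.array([.866,0,.5]);PY=np.array([0,1.,0]);S=-NZ
KT=np.array([-.4,-58.2,40.3])
def insert_pose(phi,depth,a=17):
    f=np.radians(phi);a=np.radians(a);p=-np.cos(f)*PX-np.sin(f)*PY
    ty=S*np.sin(a)+p*np.cos(a);ky=np.cos(f)*PY-np.sin(f)*PX
    Rf=Rcols(ky,ty);tip=M-depth*NZ
    return tip-126*S-Rf.apply(KT),Rf
E
python3 - <<'E'
from h import *
from kin import ik
p1,R1=insert_pose(70,-90)
print("pre",p1,R1.as_matrix().round(2))
P,Rt,s=pose()
a,b=plan(P+[-20,-20,200],Rt,5,-1)
a,b=plan(p1,R1,12,-1,a,Rt)
q=s['q']
for k in range(7):
    pp=(P+[-20,-20,200])*(1-k/6)+p1*k/6;rr=Rt*R.from_rotvec((Rt.inv()*R1).as_rotvec()*k/6)
    q,e,d=ik(pp,rr.as_matrix(),q);print(pp.round(0),q.round(2),round(e,1),round(d,1),"ty",rr.as_matrix()[:,1].round(2),"tip",(pp+rr.apply(KT+126*np.array([0,.294,-.956]))).round(0))
E
```

```text
pre [ 427.95742415 -134.0920504   246.05352442] [[-0.81 -0.14 -0.56]
 [ 0.34 -0.9  -0.27]
 [-0.47 -0.42  0.78]]
total mm 202 deg 0
[[[-4.3,-39.3,-8.3],[0.0,0.0,0.0],-1],[[-4.3,-39.3,-8.4],[0.0,0.0,0.0],-1],[[-4.3,-39.3,-8.3],[0.0,0.0,0.0],-1],[[-4.3,-39.3,-8.4],[0.0,0.0,0.0],-1],[[-4.3,-39.3,-8.3],[0.0,0.0,0.0],-1]]
end [502.1 281.8 242.8]
total mm 422 deg 92
[[[-35.1,-1.2,2.9],[0.072,-0.085,0.074],-1],[[-34.7,1.7,5.8],[0.072,-0.085,0.074],-1],[[-33.8,4.7,8.5],[0.072,-0.085,0.074],-1],[[-32.5,7.9,10.9],[0.072,-0.085,0.074],-1],[[-30.8,11.1,12.9],[0.072,-0.085,0.074],-1],[[-28.7,14.3,14.5],[0.072,-0.085,0.074],-1],[[-26.3,17.4,15.7],[0.072,-0.085,0.074],-1],[[-23.5,20.4,16.4],[0.072,-0.085,0.074],-1],[[-20.5,23.3,16.7],[0.072,-0.085,0.074],-1],[[-17.2,25.9,16.6],[0.072,-0.085,0.074],-1],[[-13.9,28.2,15.9],[0.072,-0.085,0.074],-1],[[-10.3,30.1,14.9],[0.072,-0.085,0.074],-1]]
end [ 427.9 -134.1  246.1]
[502. 282. 243.] [-0.48  0.29 -0.31  1.91  0.43  0.78  0.43] 0.0 0.0 ty [ 0.29 -0.03 -0.96] tip [572. 275. 287.]
[490. 212. 243.] [-0.4   0.33 -0.33  1.84  0.4   1.01  0.7 ] 0.0 0.0 ty [ 0.15 -0.17 -0.97] tip [566. 221. 275.]
[477. 143. 244.] [-0.37  0.38 -0.32  1.79  0.44  1.2   0.89] 0.0 0.0 ty [ 0.02 -0.33 -0.94] tip [556. 165. 260.]
[465.  74. 244.] [-0.36  0.44 -0.31  1.78  0.53  1.35  1.04] 0.0 0.0 ty [-0.07 -0.5  -0.86] tip [541. 107. 244.]
[453.   5. 245.] [-0.35  0.5  -0.28  1.82  0.64  1.45  1.17] 0.0 0.0 ty [-0.13 -0.65 -0.74] tip [523.  44. 226.]
[440. -65. 246.] [-0.35  0.56 -0.25  1.9   0.78  1.51  1.26] 0.0 0.0 ty [-0.16 -0.79 -0.59] tip [501. -22. 208.]
[ 428. -134.  246.] [-0.35  0.63 -0.21  2.01  0.93  1.54  1.3 ] 0.0 0.0 ty [-0.14 -0.9  -0.42] tip [476. -93. 193.]
```

```bash
python3 -m pendant '[[[-4,-30,-6],[0,0,0],-1],[[-5,-42,-9],[0,0,0],-1],[[-5,-42,-9],[0,0,0],-1],[[-4,-42,-9],[0,0,0],-1],[[-4,-40,-9],[0,0,0],-1],[[0,0,0],[0,0,0],-1]]'; python3 -m pendant '[[[-35,-1,3],[0.072,-0.085,0.074],-1],[[-35,2,6],[0.072,-0.085,0.074],-1],[[-34,5,8],[0.072,-0.085,0.074],-1],[[-32,8,11],[0.072,-0.085,0.074],-1],[[-31,11,13],[0.072,-0.085,0.074],-1],[[-29,14,15],[0.072,-0.085,0.074],-1],[[-26,17,16],[0.072,-0.085,0.074],-1],[[-24,20,16],[0.072,-0.085,0.074],-1],[[-20,23,17],[0.072,-0.085,0.074],-1],[[-17,26,17],[0.072,-0.085,0.074],-1],[[-14,28,16],[0.072,-0.085,0.074],-1],[[-10,30,15],[0.072,-0.085,0.074],-1]]';python3 -m pendant '[[[0,0,0],[0,0,0],-1]]'
python3 - <<'E'
from h import *
st();p1,R1=insert_pose(70,-90);plan(p1,R1,3,-1)
s,im,d=shot("scene","s7",(150,150,350,300),4)
s,im,d=shot("wrist","w7")
E
```

```text
t: 7.42
eef_pos: [503.5, 281.6, 244.0]
orientation: [-0.438, 0.594, 0.544, -0.399]
ft_force: [0.2, 0.1, -3.0]
grip_width: 18.5
t: 8.93
eef_pos: [427.2, -135.1, 245.1]
orientation: [0.125, -0.274, -0.185, 0.935]
ft_force: [0.0, -0.3, -1.4]
grip_width: 17.9
t: 9.05
eef_pos: [426.0, -135.5, 244.6]
orientation: [0.126, -0.273, -0.185, 0.936]
ft_force: [0.3, 0.5, -1.9]
grip_width: 18.5
t 9.05 pos [ 426.  -135.5  244.6] ty [-0.135 -0.9   -0.414] tx [-0.819  0.337 -0.465] q [-0.3   0.6  -0.25  2.02  0.88  1.59  1.37] F [ 0.3  0.5 -1.9] w 18.5
total mm 3 deg 0
[[[-0.6,-0.7,-0.1],[-0.0,0.003,-0.001],-1],[[-0.6,-0.7,-0.1],[-0.0,0.003,-0.001],-1],[[-0.6,-0.8,-0.1],[-0.0,0.003,-0.001],-1]]
end [ 428.  -134.1  246.1]
```

View pics/s7.png

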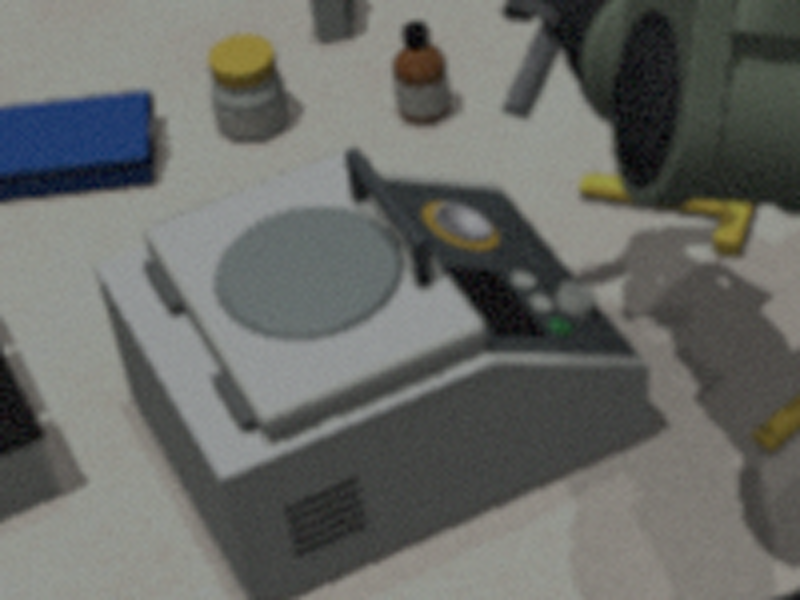

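View pics/w7.png

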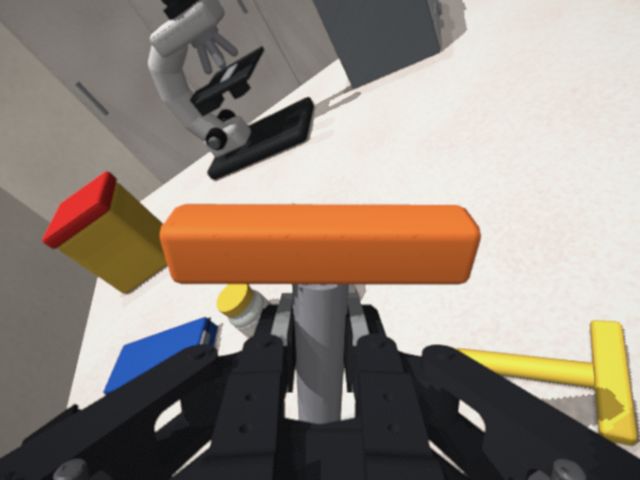

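Run:
```python
from h import *
print(proj("scene",[M,M-6*NZ]),proj("top",[M,M-6*NZ]))
im=np.load("pics/s7.npz")['im'];crop(im,"s7p",(245,190,290,220),14)
P,Rt,s=pose()
tip=P+Rt.apply(KT+126*np.array([0,.294,-.956]));print("tip",tip,proj("scene",[tip]), "want",M+90*NZ)
```

```text
[[265.37033829 205.54957727]
 [264.55541915 207.3113019 ]] [[410.26050316 214.33569412]
 [409.80393848 213.31299371]]
tip [475.50738968 -92.47287287 191.86853711] [[278.41827701 178.5879228 ]] want [476.5  -93.   192.74]
```

View pics/s7p.png

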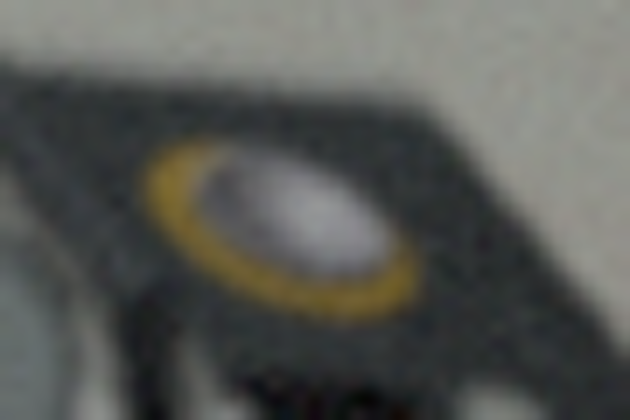

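```bash
python3 -m pendant '[[[-1,4,-14],[0,0.003,0],-1],[[-1,7,-24],[0,0.003,0],-1],[[0,7,-24],[0,0,0],-1],[[0,4,-14],[0,0,0],-1],[[0,0,0],[0,0,0],-1],[[0,0,0],[0,0,0],-1]]'
python3 - <<'E'
from h import *
st();P,Rt,s=pose()
tip=P+Rt.apply(KT+126*np.array([0,.294,-.956]));v=tip-M;print("tip in port xyz",v@PX,v@PY,v@NZ,"kx",Rt.apply([0,.294,-.956]))
s,im,d=shot("scene","s8",(235,160,335,235),8)
s,im,d=shot("top","t8",(370,190,450,250),8)
E
```

```text
t: 9.9
eef_pos: [468.7, -133.4, 179.3]
orientation: [0.127, -0.279, -0.186, 0.934]
ft_force: [0.1, -0.4, -1.1]
grip_width: 18.0
t 9.90 pos [ 468.7 -133.4  179.3] ty [-0.134 -0.899 -0.418] tx [-0.812  0.341 -0.473] q [-0.29  0.76 -0.23  1.93  0.93  1.54  1.32] F [ 0.1 -0.4 -1.1] w 18.0
tip in port xyz 2.071093390505815 0.6575139043862066 11.882582782714742 kx [ 0.503  0.    -0.864]
```

View pics/s8.png

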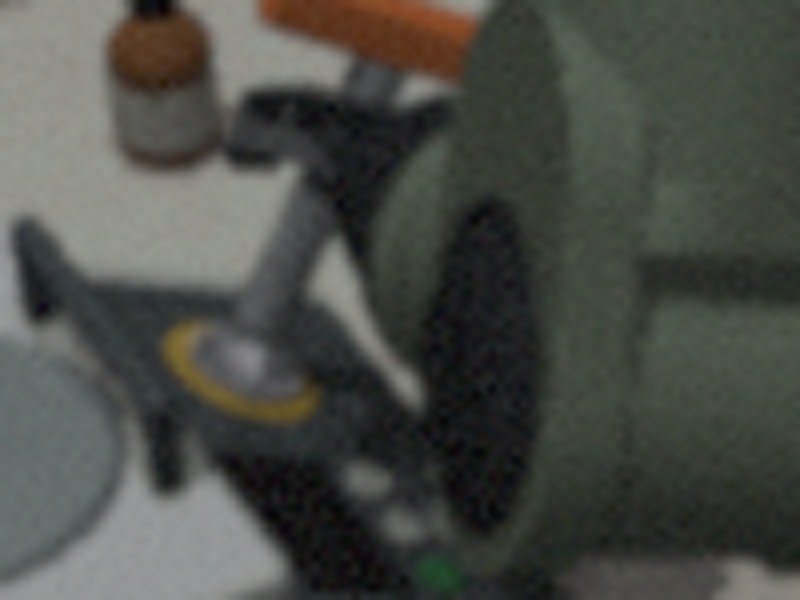

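View pics/t8.png

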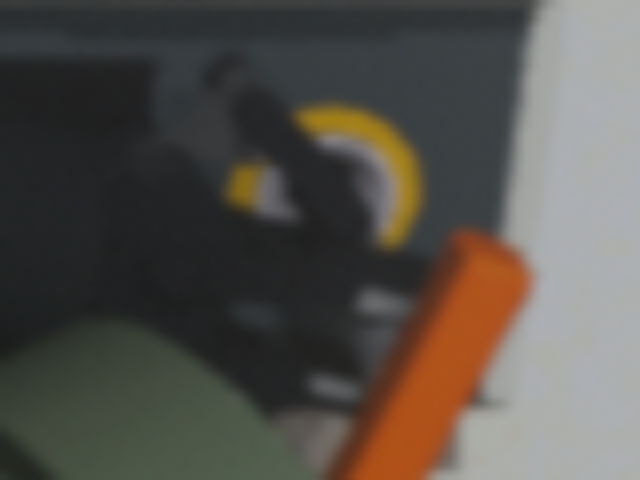

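```bash
python3 -m pendant '[[[1,3,-10],[0,0,0],-1],[[0.5,3,-10],[0,0,0],-1],[[0,2,-8],[0,0,0],-1],[[0,2,-6],[0,0,0],-1],[[0,0,0],[0,0,0],-1]]'
python3 - <<'E'
from h import *
st();P,Rt,s=pose()
tip=P+Rt.apply(KT+126*np.array([0,.294,-.956]));v=tip-M;print("tip in port xyz",v@PX,v@PY,v@NZ,"kx",Rt.apply([0,.294,-.956]),s['ft_force']@NZ)
E
```

```text
t: 10.62
eef_pos: [485.5, -132.7, 146.9]
orientation: [0.127, -0.278, -0.186, 0.934]
ft_force: [-0.5, -3.2, -4.2]
grip_width: 17.8
t 10.62 pos [ 485.5 -132.7  146.9] ty [-0.134 -0.899 -0.418] tx [-0.813  0.341 -0.472] q [-0.29  0.83 -0.22  1.88  0.95  1.52  1.3 ] F [-0.5 -3.2 -4.2] w 17.8
tip in port xyz 0.35547026258139525 1.2984039833276597 -24.59783495242338 kx [ 0.502 -0.    -0.865] -3.3817853124704187
```

```bash
python3 -m pendant '[[[-0.4,1.2,0.4],[0,0,0],-1],[[0,1,-3],[0,0,0],-1],[[0,1,-3],[0,0,0],-1],[[0,0.6,-2],[0,0,0],-1],[[0,0,0],[0,0,0],-1]]'
python3 - <<'E'
from h import *
st();P,Rt,s=pose()
tip=P+Rt.apply(KT+126*np.array([0,.294,-.956]));v=tip-M;print("tip in port xyz",v@PX,v@PY,v@NZ,"kx",Rt.apply([0,.294,-.956]),s['ft_force']@NZ)
E
```

```text
t: 11.25
eef_pos: [489.7, -133.9, 140.0]
orientation: [0.127, -0.278, -0.186, 0.934]
ft_force: [-0.4, -1.6, -3.5]
grip_width: 17.7
t 11.25 pos [ 489.7 -133.9  140. ] ty [-0.134 -0.899 -0.418] tx [-0.813  0.341 -0.473] q [-0.29  0.84 -0.22  1.87  0.96  1.52  1.3 ] F [-0.4 -1.6 -3.5] w 17.7
tip in port xyz 0.6325750506837462 0.10684019103777587 -32.61071116745197 kx [ 0.503  0.    -0.865] -2.8080735715040563
```

```bash
python3 -m pendant '[[[0,0.6,-2],[0,0,0],-1],[[0,0,0],[0,0,0],-1]]';python3 -m pendant '[[[0,0.6,-2],[0,0,0],-1],[[0,0,0],[0,0,0],-1]]'
python3 - <<'E'
from h import *
st();P,Rt,s=pose()
tip=P+Rt.apply(KT+126*np.array([0,.294,-.956]));v=tip-M;print("tip in port xyz",v@PX,v@PY,v@NZ,"kx",Rt.apply([0,.294,-.956]),s['ft_force']@NZ)
s,im,d=shot("scene","s9",(235,140,335,235),8)
E
```

```text
t: 11.5
eef_pos: [490.7, -134.0, 138.4]
orientation: [0.127, -0.278, -0.186, 0.934]
ft_force: [-2.1, -1.9, -1.9]
grip_width: 18.0
t: 11.75
eef_pos: [491.7, -134.0, 136.6]
orientation: [0.127, -0.278, -0.186, 0.934]
ft_force: [-2.9, -1.8, -0.4]
grip_width: 18.1
t 11.75 pos [ 491.7 -134.   136.6] ty [-0.134 -0.899 -0.418] tx [-0.813  0.341 -0.473] q [-0.29  0.85 -0.21  1.87  0.96  1.52  1.3 ] F [-2.9 -1.8 -0.4] w 18.1
tip in port xyz 0.6557119515744496 -0.038442852675814265 -36.553872685306004 kx [ 0.503 -0.    -0.865] 1.1253640575730248
```

View pics/s9.png

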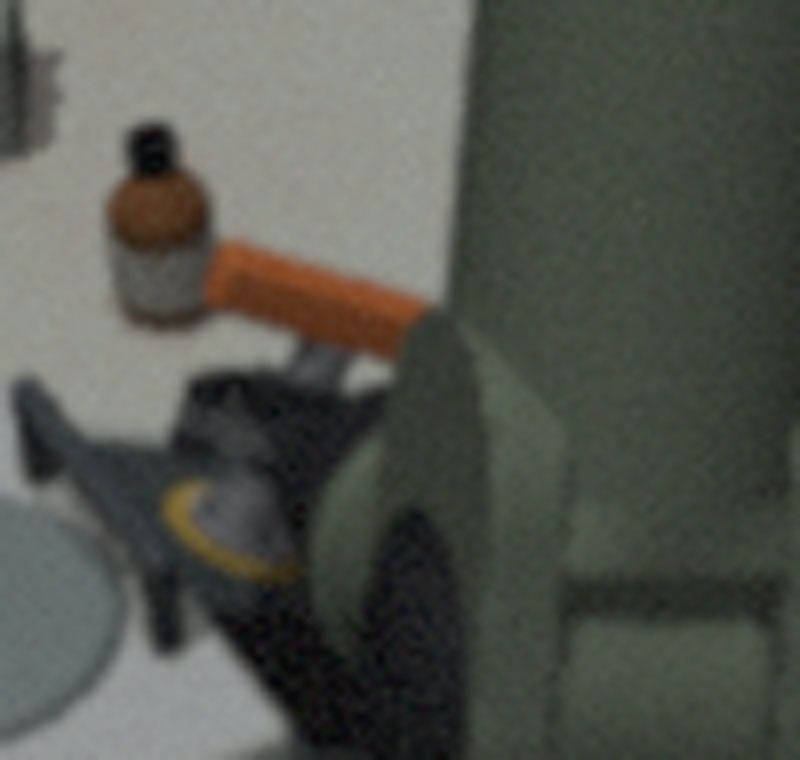

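```bash
python3 -m pendant '[[[0,0,0],[0,0,0],0],[[0,0,0],[0,0,0],0.5],[[0,0,0],[0,0,0],1],[[0,0,0],[0,0,0],1],[[0,0,0],[0,0,0],1],[[0,0,0],[0,0,0],1]]'
python3 - <<'E'
from h import *
st()
s,im,d=shot("scene","s10",(235,140,335,235),8)
s,im,d=shot("wrist","w10")
E
```

```text
t: 12.55
eef_pos: [491.8, -134.0, 136.7]
orientation: [0.127, -0.278, -0.186, 0.934]
ft_force: [-0.1, -0.2, -0.6]
grip_width: 85.2
t 12.55 pos [ 491.8 -134.   136.7] ty [-0.134 -0.899 -0.418] tx [-0.813  0.341 -0.473] q [-0.29  0.85 -0.21  1.87  0.96  1.52  1.3 ] F [-0.1 -0.2 -0.6] w 85.2
```

View pics/s10.png

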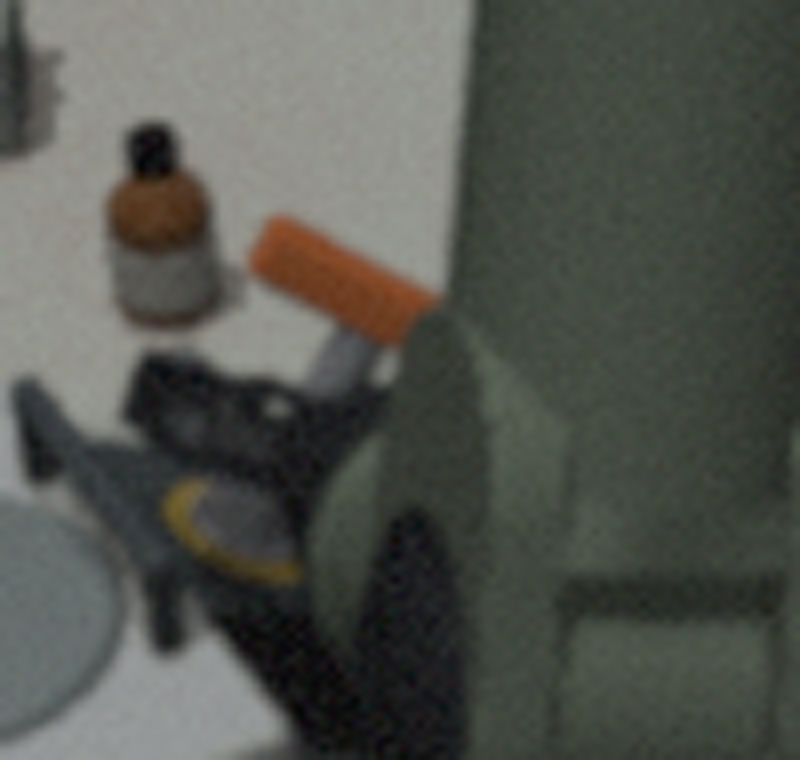

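View pics/w10.png

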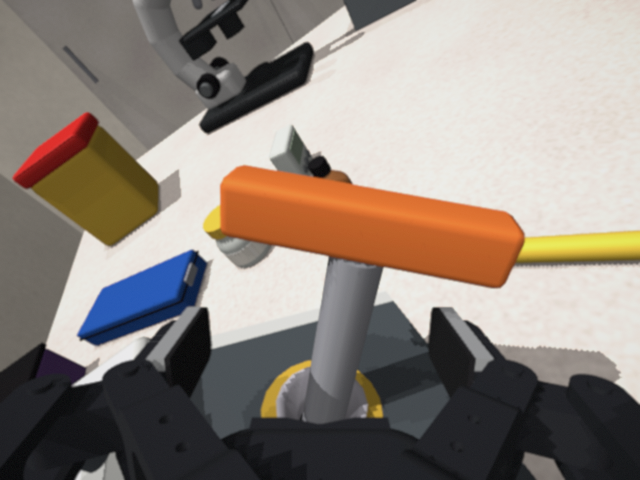

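```bash
cat >> h.py <<'E'
def keyfit(n,im,d,s,box):
    hsv=cv2.cvtColor(im,cv2.COLOR_RGB2HSV);C=cloud(n,d,s)
    m=(hsv[...,0]>4)&(hsv[...,0]<17)&(hsv[...,1]>150)
    k=np.zeros_like(m);k[box[1]:box[3],box[0]:box[2]]=1;m&=k
    m=cv2.erode(m.astype(np.uint8),np.ones((3,3)))>0
    P=C[m];P=P[~np.isnan(P).any(1)]
    c=np.median(P,0);P=P[np.linalg.norm(P-c,axis=1)<65]
    U,sv,V=np.linalg.svd(P-P.mean(0),full_matrices=False);y=V[0]
    return P,y
E
python3 - <<'E'
from h import *
np.set_printoptions(precision=3,suppress=True)
f=np.load("pics/w10.npz");s=dict(eef_pos=f['pos'],orientation=f['ori'])
P,y=keyfit("wrist",f['im'],f['d'],s,(210,155,535,295))
t=P@y;print(len(P),"ky",y,"ext",np.percentile(t,[1,99]))
C=cloud("wrist",f['d'],s)
# shank points: rows 262..370 between
pts=[]
for v in range(266,372,4):
    uc=int(round(354-(v-262)*(354-333)/(385-262)))
    row=C[v,uc-18:uc+19];pts.append((v,uc,row))
# fit cylinder axis: least squares with r=10
from scipy.optimize import least_squares
Q=np.concatenate([r for _,_,r in pts]);Q=Q[~np.isnan(Q).any(1)];c0=np.median(Q,0)
def res(p):
    a=np.array([p[2],p[3],1.]);a/=np.linalg.norm(a);w=Q-(c0+np.array([p[0],p[1],0]));return np.linalg.norm(w-np.outer(w@a,a),axis=1)-10
r=least_squares(res,[0,0,-.6,0],loss='soft_l1');a=np.array([r.x[2],r.x[3],1.]);a/=np.linalg.norm(a);c=c0+[r.x[0],r.x[1],0]
print("axis",a,"pt",c,"rms",np.std(res(r.x)),"lean deg",np.degrees(np.arccos(a@NZ)))
# bar centre: project bar mid along ky onto axis? use bar mean y and axis
mid=(np.percentile(t,1)+np.percentile(t,99))/2
print("bar mean",P.mean(0))
# param along axis s.t. point.y = mid
ta=(mid-c@y)/(a@y+1e-9);
v=c-M; 
# axis at rim plane / depth 36
for dd in (0,-36):
    k=(dd-v@NZ)/(a@NZ);q=c+k*a;w=q-M;print("at",dd,w@PX,w@PY)
E
```

```text
20955 ky [-0.687  0.494 -0.533] ext [-508.797 -419.688]
axis [-0.614 -0.006  0.789] pt [481.915 -95.579 161.328] rms 0.4677017727126002 lean deg 7.881985177107969
bar mean [463.162 -87.826 190.159]
at 0 -2.7146374744340798 -2.2379249296923405
at -36 2.2592174750694802 -2.0337803764078757
```

```bash
cat > feas2.py <<'E'
from kin import *
np.set_printoptions(precision=2,suppress=True)
M0=np.array([521.5,-95,114.8]);n=np.array([-.5,0,.866]);s=-n;px=np.array([.866,0,.5]);py=np.array([0,1.,0])
def mat(tx,ty): return np.c_[tx,ty,np.cross(tx,ty)]
rng=np.random.default_rng(1)
tipp=M0-36*n
seeds=[np.array([.9,.39,-.9,2.39,1.55,.2,.5]),np.array([-.2,.3,.2,2.3,.75,.25,-.5]),np.array([.12,.3,-.2,2.3,1.06,.3,.6]),np.array([.13,.3,.1,2.38,3.5,.25,.3])]
for HP in(48,58):
  for th in(30,27,25,22,20):
    t=np.radians(th);ty=np.array([np.sin(t),0,-np.cos(t)])
    bar=tipp-126*ty
    best=None
    for seed in seeds+[LO+(HI-LO)*rng.random(7) for _ in range(6)]:
        # free rotation about ty: choose generic mid angle via two values
        for b in(0.,):
            ky=py;tx=np.cross(ty,ky)
            q,e,d=ik(bar+HP*ty,mat(tx,ty),seed,reg=.0,mar=.015)
            if best is None or e+d<best[0]:best=(e+d,q)
    print(HP,th,best)
E
python3 feas2.py
```

```text
48 30 (np.float64(3.0782682281339935), array([ 1.19,  0.72, -1.48,  2.41,  1.6 ,  0.69, -1.42]))
48 27 (np.float64(1.0247593068766006e-13), array([ 0.83,  0.35, -0.82,  2.37,  1.26,  0.18, -1.1 ]))
48 25 (np.float64(1.180442248897588e-13), array([ 0.2 ,  0.27,  0.  ,  2.32, -0.75,  0.18,  0.92]))
48 22 (np.float64(8.038873388460929e-14), array([ 0.57,  0.3 , -0.49,  2.26,  0.29,  0.24, -0.14]))
48 20 (np.float64(0.0), array([ 0.13,  0.28,  0.04,  2.23, -0.33,  0.31,  0.47]))
58 30 (np.float64(2.924180537479365), array([ 1.17,  0.77, -1.48,  2.41,  1.64,  0.74, -1.45]))
58 27 (np.float64(1.2058310082691391e-13), array([ 0.86,  0.4 , -0.88,  2.37,  1.46,  0.22, -1.3 ]))
58 25 (np.float64(1.7806149921485808e-13), array([ 0.9 ,  0.42, -0.94,  2.33,  1.23,  0.29, -1.07]))
58 22 (np.float64(1.6140428288623166e-13), array([ 0.98,  0.5 , -1.11,  2.27,  1.13,  0.45, -0.98]))
58 20 (np.float64(5.123796534383003e-14), array([-0.22,  0.33,  0.49,  2.23, -0.77,  0.37,  0.92]))
```

```bash
sed -i 's/^M=np.array(\[521.5,-93,114.8\])/M=np.array([521.5,-94.5,114.8])/' h.py
cat >> h.py <<'E'
def keyaxes(beta,lean):
    # lean>0 downhill; returns kx (into port) and ky
    l=np.radians(lean);kx=np.cos(l)*S+np.sin(l)*PX   # axis into port; top moves toward -PX when lean>0
    b=np.radians(beta);ky=np.cos(b)*PY-np.sin(b)*PX;ky=ky-kx*(ky@kx);ky/=np.linalg.norm(ky);return kx,ky
def grip_pose(beta,lean,delta,depth=36,hp=50,back=0,sg=1,tipxy=(0,0)):
    kx,ky=keyaxes(beta,lean);kz=np.cross(kx,ky);d=np.radians(delta)
    ty=np.cos(d)*kx+np.sin(d)*ky;Rg=Rcols(sg*kz,ty)
    tip=M-depth*NZ+tipxy[0]*PX+tipxy[1]*PY
    return tip-126*kx+(hp-back)*ty,Rg
E
grep -n "^M=" h.py
python3 - <<'E'
from h import *
from kin import ik,LO,HI
np.set_printoptions(precision=2,suppress=True)
P,Rt,s=pose();q=s['q'];ty=Rt.as_matrix()[:,1]
def seg(p0,R0,p1,R1,n,q,lab):
    rv=(R0.inv()*R1).as_rotvec()
    for k in range(1,n+1):
        p=p0*(1-k/n)+p1*k/n;rr=R0*R.from_rotvec(rv*k/n);q,e,d=ik(p,rr.as_matrix(),q,reg=.3,mar=.01)
        print(lab,p.round(0),q,round(e,1),round(d,1),rr.as_matrix()[:,1])
    return p1,R1,q
p1=P-150*ty+[0,0,60]
p,r,q=seg(P,Rt,p1,Rt,3,q,"wd")
for dl in(20,):
    pg,Rg=grip_pose(60,8,dl,back=100);p,r,q=seg(p,r,pg,Rg,6,q,"pre")
    pg,Rg=grip_pose(60,8,dl);p,r,q=seg(p,r,pg,Rg,4,q,"app")
    for lean in(2,-5):
        pg,Rg=grip_pose(60,lean,dl);p,r,q=seg(p,r,pg,Rg,1,q,"str")
    for b in(45,30,15,0,-15):
        pg,Rg=grip_pose(b,-5,dl);p,r,q=seg(p,r,pg,Rg,1,q,"b%d"%b)
E
```

```text
54:M=np.array([521.5,-94.5,114.8]);NZ=np.array([-.5,0,.866])
wd [498. -89. 178.] [-0.37  0.83 -0.23  1.81  0.95  1.58  1.28] 0.0 0.0 [-0.13 -0.9  -0.42]
wd [505. -44. 218.] [-0.41  0.79 -0.26  1.73  0.9   1.68  1.34] 0.0 0.0 [-0.13 -0.9  -0.42]
wd [512.   1. 259.] [-0.46  0.77 -0.28  1.64  0.87  1.78  1.39] 0.0 0.0 [-0.13 -0.9  -0.42]
pre [501. -16. 254.] [-0.35  0.65 -0.27  1.65  0.74  1.64  1.29] 0.0 0.0 [-0.2  -0.76 -0.62]
pre [489. -34. 249.] [-0.23  0.52 -0.26  1.71  0.6   1.45  1.22] 0.0 0.0 [-0.2  -0.58 -0.79]
pre [478. -51. 244.] [-0.08  0.38 -0.24  1.81  0.45  1.23  1.2 ] 0.0 0.0 [-0.14 -0.37 -0.92]
pre [467. -68. 239.] [ 0.09  0.25 -0.2   1.93  0.26  1.    1.27] 0.0 0.0 [-0.01 -0.16 -0.99]
pre [456. -86. 234.] [ 0.29  0.16 -0.16  2.07 -0.05  0.77  1.48] 0.0 0.0 [ 0.15  0.03 -0.99]
pre [ 445. -103.  229.] [ 0.52  0.11 -0.12  2.23 -0.53  0.64  1.92] 0.0 0.0 [ 0.35  0.17 -0.92]
app [453. -99. 206.] [ 0.52  0.16 -0.13  2.25 -0.57  0.57  1.95] 0.0 0.0 [ 0.35  0.17 -0.92]
app [462. -94. 183.] [ 0.51  0.21 -0.16  2.26 -0.61  0.5   1.99] 0.0 0.0 [ 0.35  0.17 -0.92]
app [471. -90. 160.] [ 0.52  0.27 -0.19  2.28 -0.66  0.42  2.03] 0.0 0.0 [ 0.35  0.17 -0.92]
app [479. -86. 137.] [ 0.53  0.33 -0.23  2.29 -0.71  0.35  2.07] 0.0 0.0 [ 0.35  0.17 -0.92]
str [485. -86. 143.] [ 0.35  0.33 -0.07  2.18 -0.49  0.5   1.8 ] 0.0 0.0 [ 0.25  0.17 -0.95]
str [493. -86. 149.] [ 0.24  0.37  0.01  2.05 -0.34  0.68  1.6 ] 0.0 0.0 [ 0.13  0.17 -0.98]
b45 [495. -82. 150.] [ 0.3   0.37  0.01  2.08 -0.49  0.68  1.54] 0.0 0.0 [ 0.18  0.24 -0.95]
b30 [498. -80. 152.] [ 0.36  0.37  0.01  2.12 -0.66  0.66  1.49] 0.0 0.0 [ 0.24  0.3  -0.92]
b15 [502. -78. 153.] [ 0.42  0.37 -0.    2.17 -0.83  0.64  1.45] 0.0 0.0 [ 0.32  0.33 -0.89]
b0 [506. -77. 155.] [ 0.47  0.37 -0.01  2.23 -1.03  0.61  1.43] 0.0 0.0 [ 0.4   0.34 -0.85]
b-15 [510. -78. 157.] [ 0.53  0.37 -0.06  2.3  -1.25  0.58  1.42] 0.0 0.0 [ 0.48  0.33 -0.81]
```

```bash
python3 -m pendant '[[[0,-10,0],[0,0,0],1],[[0,-25,0],[0,0,0],1],[[0,-40,0],[0,0,0],1],[[0,-40,0],[0,0,0],1],[[0,-35,0],[0,0,0],0.3],[[0,0,0],[0,0,0],0.3]]'
python3 - <<'E'
from h import *
from kin import ik
np.set_printoptions(precision=3,suppress=True)
st()
s,im,d=shot("wrist","w11")
s2,im2,d2=shot("top","t11",(370,190,450,250),8)
pg,Rg=grip_pose(60,8,20,back=100)
P,Rt,s=pose()
plan(pg,Rg,11,0.3)
E
```

```text
t: 13.4
eef_pos: [512.4, 5.0, 200.1]
orientation: [0.126, -0.278, -0.188, 0.933]
ft_force: [-0.1, -0.9, 0.2]
grip_width: 55.6
t 13.40 pos [512.4   5.  200.1] ty [-0.13  -0.898 -0.421] tx [-0.813  0.339 -0.473] q [-0.44  0.83 -0.27  1.65  0.82  1.75  1.38] F [-0.1 -0.9  0.2] w 55.6
total mm 128 deg 114
[[[0.5,8.3,8.2],[-0.074,0.118,-0.116],0.3],[[-1.5,7.6,8.7],[-0.074,0.118,-0.116],0.3],[[-3.3,6.6,9.0],[-0.074,0.118,-0.116],0.3],[[-5.1,5.5,8.9],[-0.074,0.118,-0.116],0.3],[[-6.7,4.2,8.6],[-0.074,0.118,-0.116],0.3],[[-8.1,2.7,7.9],[-0.074,0.118,-0.116],0.3],[[-9.2,1.1,7.0],[-0.074,0.118,-0.116],0.3],[[-10.0,-0.5,6.0],[-0.074,0.118,-0.116],0.3],[[-10.4,-2.1,4.6],[-0.074,0.118,-0.116],0.3],[[-10.6,-3.6,3.2],[-0.074,0.118,-0.116],0.3],[[-10.4,-4.9,1.6],[-0.074,0.118,-0.116],0.3]]
end [ 444.7 -103.1  229. ]
```

View pics/w11.png

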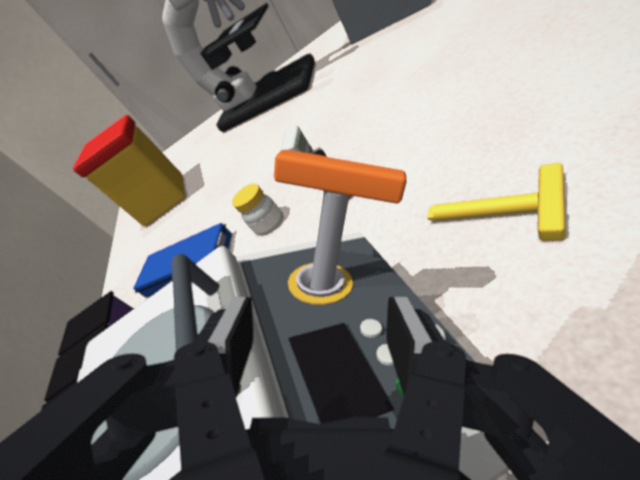

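View pics/t11.png

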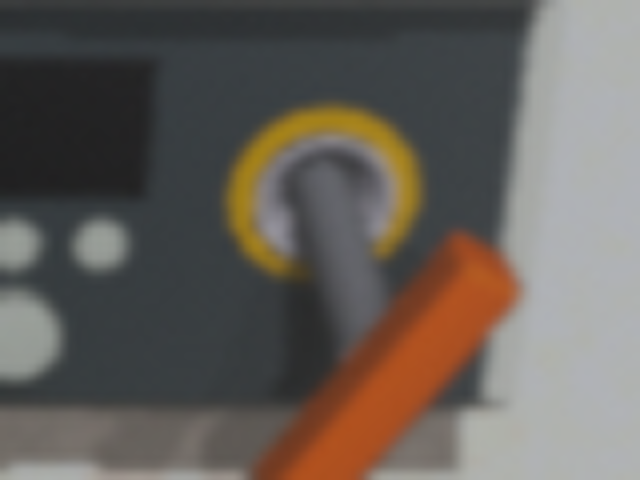

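Run:
```python
from h import *
np.set_printoptions(precision=3,suppress=True)
f=np.load("pics/w11.npz");s=dict(eef_pos=f['pos'],orientation=f['ori'])
P,y=keyfit("wrist",f['im'],f['d'],s,(265,140,415,210))
y=y if y[1]>0 else -y
print(len(P),"ky",y,"beta",np.degrees(np.arctan2(-y@PX,y@PY)),P.mean(0))
C=cloud("wrist",f['d'],s)
from scipy.optimize import least_squares
Q=np.concatenate([C[v,int(round(336-(v-195)*14/85.))-8:int(round(336-(v-195)*14/85.))+9] for v in range(200,266,2)]);Q=Q[~np.isnan(Q).any(1)];c0=np.median(Q,0)
def res(p):
    a=np.array([p[2],p[3],1.]);a/=np.linalg.norm(a);w=Q-(c0+np.array([p[0],p[1],0]));return np.linalg.norm(w-np.outer(w@a,a),axis=1)-10
r=least_squares(res,[0,0,-.7,0],loss='soft_l1');a=np.array([r.x[2],r.x[3],1.]);a/=np.linalg.norm(a);c=c0+[r.x[0],r.x[1],0]
print("axis",a,"rms",np.std(res(r.x)),"lean",np.degrees(np.arctan2(-a@PX,a@NZ)),np.degrees(np.arctan2(a@PY,a@NZ)))
for dd in(0,-36):
    k=(dd-(c-M)@NZ)/(a@NZ);w=c+k*a-M;print(dd,w@PX,w@PY)
t=P@y;mid=np.percentile(t,[.5,99.5]).mean();k=(-36-(c-M)@NZ)/(a@NZ);print("bar centre",c+(k+126)*a,"mid check",mid,(c+(k+126)*a)@y)
```

```text
3768 ky [-0.683  0.496 -0.536] beta 60.01175582955179 [464.334 -87.694 190.318]
axis [-0.613 -0.004  0.79 ] rms 0.553417266156816 lean 7.799916104762758 -0.20679363681298424
0 -2.8387184703906403 -0.5789729474993521
-36 2.092614410562831 -0.44904010926293836
bar centre [464.086 -95.4   184.227] mid check -463.0957037514056 -463.1657927785427
```

Run:
```python
from h import *
pg,Rg=grip_pose(60,7.8,20,back=110,tipxy=(2,-.5))
P,Rt,s=pose()
plan(pg+[0,0,15],Rg,12,0.3)
```

```text
total mm 138 deg 114
[[[-0.6,6.9,9.3],[-0.067,0.108,-0.107],0.3],[[-2.3,6.1,9.5],[-0.067,0.108,-0.107],0.3],[[-3.9,5.1,9.6],[-0.067,0.108,-0.107],0.3],[[-5.4,4.0,9.4],[-0.067,0.108,-0.107],0.3],[[-6.8,2.7,8.9],[-0.067,0.108,-0.107],0.3],[[-7.9,1.3,8.3],[-0.067,0.108,-0.107],0.3],[[-8.8,-0.1,7.4],[-0.067,0.108,-0.107],0.3],[[-9.5,-1.6,6.4],[-0.067,0.108,-0.107],0.3],[[-9.9,-3.0,5.2],[-0.067,0.108,-0.107],0.3],[[-10.0,-4.3,3.8],[-0.067,0.108,-0.107],0.3],[[-9.8,-5.6,2.4],[-0.067,0.108,-0.107],0.3],[[-9.3,-6.7,1.0],[-0.067,0.108,-0.107],0.3]]
end [ 443.5 -105.3  254.6]
```

```bash
python3 -m pendant '[[[-1,7,9],[-0.067,0.108,-0.107],0.3],[[-2,6,9],[-0.067,0.108,-0.107],0.3],[[-4,5,10],[-0.067,0.108,-0.107],0.3],[[-5,4,9],[-0.067,0.108,-0.107],0.3],[[-7,3,9],[-0.067,0.108,-0.107],0.3],[[-8,1,8],[-0.067,0.108,-0.107],0.3],[[-9,0,7],[-0.067,0.108,-0.107],0.3],[[-9,-2,6],[-0.067,0.108,-0.107],0.3],[[-10,-3,5],[-0.067,0.108,-0.107],0.3],[[-10,-4,4],[-0.067,0.108,-0.107],0.3],[[-10,-6,2],[-0.067,0.108,-0.107],0.3],[[-9,-7,1],[-0.067,0.108,-0.107],0.3]]'; python3 -m pendant '[[[0,0,0],[0,0,0],0.3]]'
python3 - <<'E'
from h import *
st()
pg,Rg=grip_pose(60,7.8,20,back=40,tipxy=(2,-.5))
plan(pg,Rg,4,0.3)
s,im,d=shot("wrist","w12")
E
```

```text
t: 15.0
eef_pos: [445.0, -106.8, 255.1]
orientation: [-0.581, 0.605, 0.498, -0.22]
ft_force: [0.5, -0.0, 0.2]
grip_width: 55.8
t: 15.12
eef_pos: [443.5, -107.8, 254.4]
orientation: [-0.582, 0.605, 0.496, -0.221]
ft_force: [0.2, 0.2, 0.5]
grip_width: 55.6
t 15.12 pos [ 443.5 -107.8  254.4] ty [ 0.343  0.171 -0.923] tx [0.41  0.858 0.311] q [ 0.53  0.07 -0.22  2.18 -0.43  0.65  1.72] F [0.2 0.2 0.5] w 55.6
total mm 84 deg 1
[[[-0.6,21.0,1.1],[0.0,-0.003,-0.0],0.3],[[-0.6,21.0,1.2],[0.0,-0.003,-0.0],0.3],[[-0.6,21.0,1.2],[0.0,-0.003,-0.0],0.3],[[-0.7,21.1,1.1],[0.0,-0.003,-0.0],0.3]]
end [467.4 -93.3 174.9]
```

View pics/w12.png

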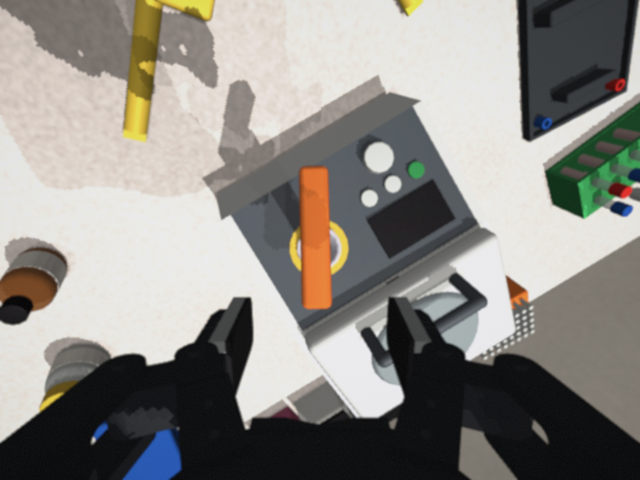

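```bash
python3 -m pendant '[[[-1,21,1],[0,-0.003,0],0.3],[[-1,21,1],[0,-0.003,0],0.3],[[-1,21,1],[0,-0.003,0],0.3],[[0,21,1],[0,-0.003,0],0.3],[[0,0,0],[0,0,0],0.3]]'
python3 - <<'E'
from h import *
st()
pg,Rg=grip_pose(60,7.8,20,tipxy=(2,-.5))
plan(pg,Rg,3,0.3)
s,im,d=shot("wrist","w13")
P,y=keyfit("wrist",im,d,s,(240,120,400,420))
Pp,Rt,_=pose();L=Rt.inv().apply(P-Pp);print("bar in tool mean",L.mean(0),"dir",Rt.inv().apply(y))
E
```

```text
t: 15.8
eef_pos: [469.3, -90.5, 174.0]
orientation: [-0.579, 0.601, 0.502, -0.229]
ft_force: [-0.4, 0.6, 0.6]
grip_width: 55.5
t 15.80 pos [469.3 -90.5 174. ] ty [ 0.339  0.174 -0.925] tx [0.391 0.868 0.307] q [ 0.49  0.23 -0.27  2.25 -0.49  0.41  1.77] F [-0.4  0.6  0.6] w 55.5
total mm 38 deg 1
[[[-0.9,12.7,-0.0],[-0.001,0.003,-0.0],0.3],[[-1.0,12.7,-0.0],[-0.001,0.003,-0.0],0.3],[[-0.9,12.6,-0.1],[-0.001,0.003,-0.0],0.3]]
end [481.2 -86.4 138. ]
bar in tool mean [ -3.059 -22.933   3.688] dir [ 0.011 -0.346 -0.938]
```

View pics/w13.png

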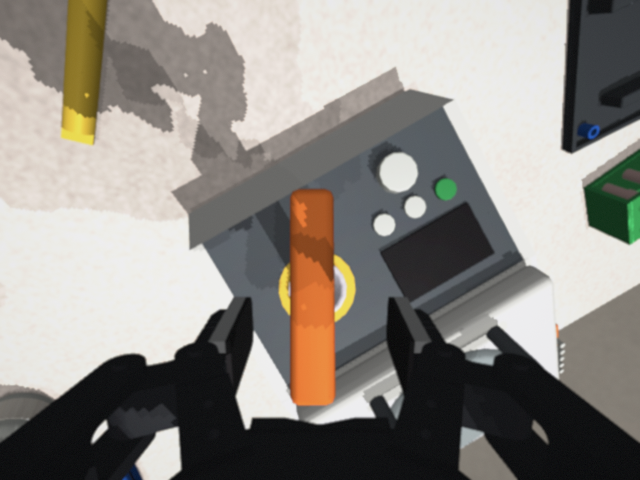

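```bash
python3 -m pendant '[[[-1,13,0],[0,0.003,0],0.3],[[-1,13,0],[0,0.003,0],0.3],[[-1,12,0],[0,0.003,0],0.3],[[0,0,0],[0,0,0],0.3],[[0,0,0],[0,0,0],-0.2]]'
python3 - <<'E'
from h import *
st()
s,im,d=shot("wrist","w14")
E
```

```text
t: 16.48
eef_pos: [481.2, -88.1, 139.0]
orientation: [-0.58, 0.603, 0.499, -0.224]
ft_force: [-0.7, 0.3, 0.4]
grip_width: 38.5
t 16.48 pos [481.2 -88.1 139. ] ty [ 0.342  0.172 -0.924] tx [0.401 0.862 0.309] q [ 0.49  0.32 -0.3   2.26 -0.52  0.31  1.8 ] F [-0.7  0.3  0.4] w 38.5
```

View pics/w14.png

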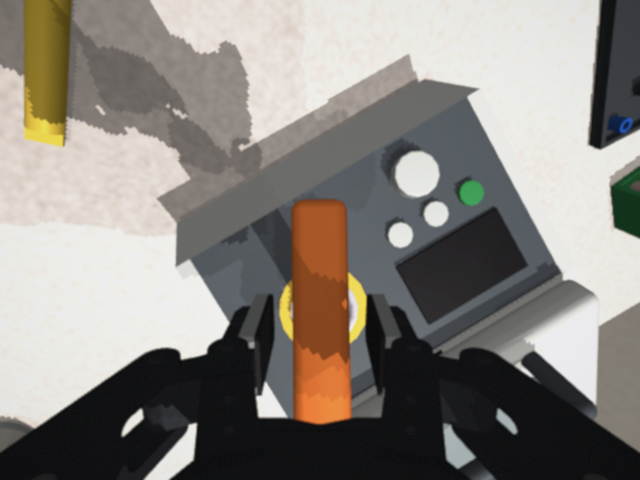

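Bar is centred between the pads (u≈320). Close on it.

```bash
python3 -m pendant '[[[0,0,0],[0,0,0],-1],[[0,0,0],[0,0,0],-1],[[0,0,0],[0,0,0],-1],[[0,0,0],[0,0,0],-1]]'
python3 - <<'E'
from h import *
st()
P,Rt,s=pose();kx,ky=keyaxes(60,7.8);tip=M-36*NZ+2*PX-.5*PY
print("key in tool",Rt.inv().apply(tip-126*kx-P),Rt.inv().apply(kx),Rt.inv().apply(ky))
s,im,d=shot("wrist","w15")
Pc,y=keyfit("wrist",im,d,s,(240,120,400,420));print(Rt.inv().apply(y),Rt.inv().apply(Pc.mean(0)-P))
E
```

```text
t: 17.02
eef_pos: [481.4, -88.0, 139.3]
orientation: [-0.58, 0.603, 0.499, -0.224]
ft_force: [-0.5, 2.4, 4.7]
grip_width: 19.2
t 17.02 pos [481.4 -88.  139.3] ty [ 0.342  0.172 -0.924] tx [0.401 0.862 0.309] q [ 0.49  0.32 -0.3   2.26 -0.52  0.31  1.8 ] F [-0.5  2.4  4.7] w 19.2
key in tool [  0.895 -48.647   1.281] [ 0.001  0.94  -0.342] [-0.003  0.342  0.94 ]
[ 0.01  -0.345 -0.939] [  0.024 -56.857  12.992]
```

View pics/w15.png

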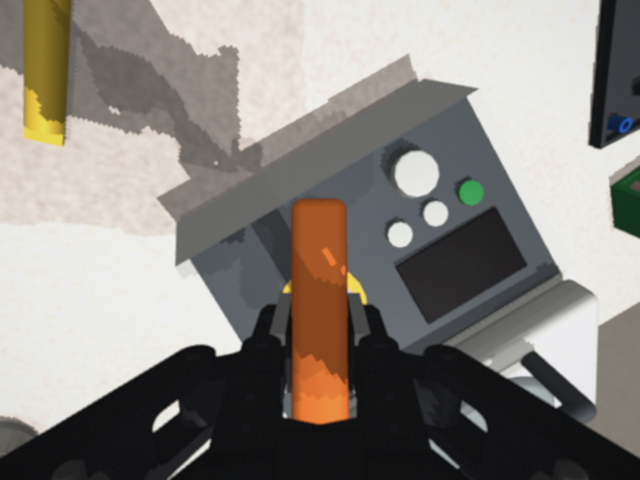

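```bash
cat >> h.py <<'E'
def kg(beta,lean,depth,o,delta,sg=1,tipxy=(0,0)):
    kx,ky=keyaxes(beta,lean);kz=np.cross(kx,ky);d=np.radians(delta)
    ty=np.cos(d)*kx+np.sin(d)*ky;Rg=Rcols(sg*kz,ty)
    return M-depth*NZ+tipxy[0]*PX+tipxy[1]*PY-126*kx-Rg.apply(o),Rg
def kst(o,delta,sg=1):
    P,Rt,s=pose();d=np.radians(delta);kx=np.array([0,np.cos(d),-sg*np.sin(d)]);ky=np.array([0,np.sin(d),sg*np.cos(d)])
    # tool z = tx x ty, tx=sg*kz
    kx=Rt.apply(kx);ky=Rt.apply(ky);tip=P+Rt.apply(o)+126*kx;v=tip-M
    print("t %.2f beta %.1f lean %.1f sidelean %.1f tip port xyz %.1f %.1f %.1f"%(s['t'],np.degrees(np.arctan2(-ky@PX,ky@PY)),np.degrees(np.arctan2(kx@PX,kx@S)),np.degrees(np.arctan2(kx@PY,kx@S)),v@PX,v@PY,v@NZ),"F port",np.round([s['ft_force']@PX,s['ft_force']@PY,s['ft_force']@NZ],1),"Tq",np.round(s['torque'],2),"q",s['q'].round(2),"w %.1f"%s['grip_width'])
O1=np.array([0,-48.6,1.3])
E
python3 - <<'E'
from h import *
kst(O1,20)
p,r=kg(60,0,35.5,O1,20);plan(p,r,6,-1)
E
```

```text
t 17.07 beta 59.4 lean 7.7 sidelean -0.1 tip port xyz 1.4 -1.4 -36.2 F port [2.4 0.9 3.9] Tq [ 0.5  -0.17  0.27] q [ 0.49  0.32 -0.3   2.26 -0.52  0.31  1.8 ] w 19.1
total mm 10 deg 8
[[[1.0,-0.7,-1.1],[0.02,0.003,0.011],-1],[[1.0,-0.8,-1.1],[0.02,0.003,0.011],-1],[[1.0,-0.8,-1.0],[0.02,0.003,0.011],-1],[[0.9,-0.8,-1.0],[0.02,0.003,0.011],-1],[[0.9,-0.9,-1.0],[0.02,0.003,0.011],-1],[[1.0,-0.9,-1.1],[0.02,0.003,0.011],-1]]
end [487.8 -86.8 146.6]
```

```bash
python3 -m pendant '[[[1,-0.7,-1],[0.02,0.003,0.011],-1],[[1,-0.8,-1],[0.02,0.003,0.011],-1],[[1,-0.8,-1],[0.02,0.003,0.011],-1],[[0.9,-0.8,-1],[0.02,0.003,0.011],-1],[[0.9,-0.9,-1],[0.02,0.003,0.011],-1],[[1,-0.9,-1],[0.02,0.003,0.011],-1],[[0,0,0],[0,0,0],-1]]'
python3 - <<'E'
from h import *
kst(O1,20)
E
```

```text
t: 17.95
eef_pos: [487.8, -86.6, 146.4]
orientation: [0.612, -0.585, -0.46, 0.268]
ft_force: [-0.5, -0.4, -1.6]
grip_width: 19.3
t 17.95 beta 59.9 lean -0.2 sidelean 0.0 tip port xyz -0.4 0.3 -35.7 F port [-1.2 -0.4 -1.1] Tq [-0.31  0.32  0.02] q [ 0.31  0.34 -0.13  2.13 -0.35  0.52  1.58] w 19.3
```

Run:
```python
from h import *
p,r=kg(60,0,37.5,O1,20,tipxy=(0,-.2));a,b=plan(p,r,1,-1)
p,r=kg(45,0,37.5,O1,20,tipxy=(0,-.2));a,b=plan(p,r,3,-1,a,b)
p,r=kg(30,0,37.5,O1,20,tipxy=(0,-.2));a,b=plan(p,r,3,-1,a,b)
```

```text
total mm 2 deg 0
[[[-0.3,1.6,-0.9],[-0.003,-0.002,-0.001],-1]]
end [488.8 -87.  144.9]
total mm 4 deg 15
[[[1.3,-0.0,-0.2],[-0.0,0.082,-0.03],-1],[[1.3,-0.0,-0.0],[-0.0,0.082,-0.03],-1],[[1.4,-0.0,0.0],[-0.0,0.082,-0.03],-1]]
end [490.9 -83.8 146. ]
total mm 4 deg 15
[[[1.3,-0.1,-0.2],[-0.0,0.082,-0.03],-1],[[1.3,-0.0,-0.0],[-0.0,0.082,-0.03],-1],[[1.4,0.0,0.1],[-0.0,0.082,-0.03],-1]]
end [493.6 -81.3 147.7]
```

```bash
python3 -m pendant '[[[-0.3,1.6,-0.9],[0,0,0],-1],[[0,0,0],[0,0,0],-1]]'; python3 -c "
from h import *
kst(O1,20)"; python3 -m pendant '[[[1.3,0,-0.1],[0,0.082,-0.03],-1],[[1.3,0,0],[0,0.082,-0.03],-1],[[1.3,0,0],[0,0.082,-0.03],-1],[[0,0,0],[0,0,0],-1]]'; python3 -c "
from h import *
kst(O1,20)"
```

```text
t: 18.2
eef_pos: [488.2, -87.1, 144.7]
orientation: [0.612, -0.585, -0.459, 0.267]
ft_force: [-1.0, 0.7, -0.2]
grip_width: 19.3
t 18.20 beta 59.9 lean -0.2 sidelean 0.0 tip port xyz -0.8 -0.3 -37.4 F port [-1.   0.7  0.4] Tq [0.   0.32 0.08] q [ 0.31  0.34 -0.13  2.13 -0.35  0.52  1.58] w 19.3
t: 18.7
eef_pos: [490.0, -84.5, 145.8]
orientation: [0.676, -0.593, -0.406, 0.166]
ft_force: [-1.0, -0.3, -1.1]
grip_width: 19.5
t 18.70 beta 44.9 lean -0.2 sidelean 0.0 tip port xyz -1.2 -0.8 -37.3 F port [-1.4 -0.3 -0.4] Tq [-0.29  0.59  0.09] q [ 0.4   0.35 -0.16  2.15 -0.53  0.51  1.55] w 19.5
```

Run:
```python
from h import *
P,Rt,s=pose()
p,r=kg(40,0,38.5,O1,20);a,b=plan(p,r,2,-1)
print(Rt.inv().apply(S),Rt.inv().apply(PX),Rt.inv().apply(PY))
```

```text
total mm 3 deg 5
[[[1.3,0.6,-0.2],[-0.001,0.039,-0.016],-1],[[1.2,0.5,-0.2],[-0.001,0.039,-0.016],-1]]
end [492.2 -82.7 145.7]
[ 0.00207938  0.93877669 -0.34445609] [ 0.70890521 -0.24432467 -0.66160022] [0.70528502 0.24282168 0.66604104]
```

```bash
python3 -m pendant '[[[1.3,0.6,-0.2],[0,0.04,-0.016],-1],[[1.3,0.6,-0.2],[0,0.04,-0.016],-1],[[0,0,0],[0,0,0],-1]]'; python3 -c "
from h import *
kst(O1,20)"; python3 -m pendant '[[[0.8,0,0],[0,0.049,-0.018],-1],[[0.8,0,0],[0,0.049,-0.018],-1],[[0.8,0,0],[0,0.049,-0.018],-1],[[0,0,0],[0,0,0],-1]]'; python3 -c "
from h import *
kst(O1,20)"
```

```text
t: 19.08
eef_pos: [492.4, -82.4, 145.6]
orientation: [0.694, -0.592, -0.388, 0.131]
ft_force: [-2.8, -2.8, -1.4]
grip_width: 19.4
t 19.07 beta 39.9 lean -0.1 sidelean 0.1 tip port xyz -0.0 0.4 -38.7 F port [-3.1 -2.8  0.2] Tq [-1.02  1.18 -0.05] q [ 0.43  0.35 -0.18  2.16 -0.6   0.5   1.55] w 19.4
t: 19.58
eef_pos: [494.0, -81.0, 146.5]
orientation: [0.724, -0.589, -0.352, 0.068]
ft_force: [-3.5, -2.5, -2.3]
grip_width: 19.6
t 19.57 beta 30.9 lean -0.1 sidelean 0.1 tip port xyz -0.1 0.5 -38.7 F port [-4.1 -2.5 -0.3] Tq [-1.11  1.56 -0.06] q [ 0.49  0.36 -0.21  2.18 -0.72  0.48  1.54] w 19.6
```

Run:
```python
from h import *
P,Rt,s=pose()
p,r=kg(22,0,39.3,O1,20,tipxy=(-1.2,-.7));a,b=plan(p,r,3,-1)
p,r=kg(10,0,39.3,O1,20,tipxy=(-1.2,-.7));a,b=plan(p,r,4,-1,a,b)
```

```text
total mm 1 deg 9
[[[0.3,0.1,-0.2],[-0.001,0.049,-0.018],-1],[[0.3,0.2,-0.2],[-0.001,0.049,-0.018],-1],[[0.3,0.2,-0.2],[-0.001,0.049,-0.018],-1]]
end [495.2 -80.9 146.4]
total mm 3 deg 12
[[[0.8,-0.0,-0.1],[0.0,0.049,-0.018],-1],[[0.8,-0.0,-0.0],[0.0,0.049,-0.018],-1],[[0.8,-0.0,0.0],[0.0,0.049,-0.018],-1],[[0.8,-0.1,0.1],[0.0,0.049,-0.018],-1]]
end [497.8 -80.  148. ]
```

```bash
python3 -m pendant '[[[0.3,0.2,-0.2],[0,0.049,-0.018],-1],[[0.3,0.2,-0.2],[0,0.049,-0.018],-1],[[0.3,0.2,-0.2],[0,0.049,-0.018],-1],[[0,0,0],[0,0,0],-1]]'; python3 -c "
from h import *
kst(O1,20)"; python3 -m pendant '[[[0.8,0,0],[0,0.049,-0.018],-1],[[0.8,0,0],[0,0.049,-0.018],-1],[[0,0,0],[0,0,0],-1]]'; python3 -c "
from h import *
kst(O1,20)";python3 -m pendant '[[[0.8,0,0],[0,0.049,-0.018],-1],[[0.8,0,0],[0,0.049,-0.018],-1],[[0,0,0],[0,0,0],-1]]'; python3 -c "
from h import *
kst(O1,20)"
```

```text
t: 20.08
eef_pos: [495.7, -80.5, 146.7]
orientation: [0.749, -0.583, -0.315, 0.006]
ft_force: [-1.3, -0.5, 0.1]
grip_width: 18.8
t 20.07 beta 22.1 lean 0.0 sidelean 0.2 tip port xyz -0.7 0.0 -39.4 F port [-1.1 -0.5  0.7] Tq [-0.26  0.68  0.09] q [ 0.55  0.37 -0.25  2.21 -0.85  0.46  1.55] w 18.8
t: 20.45
eef_pos: [496.9, -79.9, 147.4]
orientation: [0.763, -0.577, -0.288, -0.036]
ft_force: [-2.1, 0.3, 0.8]
grip_width: 19.2
t 20.45 beta 16.1 lean 0.0 sidelean 0.2 tip port xyz -0.7 0.0 -39.4 F port [-1.4  0.3  1.7] Tq [-0.31  0.83  0.13] q [ 0.59  0.37 -0.28  2.22 -0.94  0.45  1.55] w 19.2
t: 20.82
eef_pos: [498.2, -79.6, 148.2]
orientation: [0.776, -0.569, -0.261, -0.078]
ft_force: [-2.2, -0.2, -0.1]
grip_width: 19.3
t 20.82 beta 10.2 lean 0.0 sidelean 0.2 tip port xyz -0.7 0.1 -39.4 F port [-1.9 -0.2  1. ] Tq [-0.29  0.93  0.16] q [ 0.63  0.38 -0.31  2.24 -1.04  0.43  1.56] w 19.3
```

```bash
python3 -m pendant '[[[0.8,0,0],[0,0.049,-0.018],-1],[[0.8,0,0],[0,0.049,-0.018],-1],[[0,0,0],[0,0,0],-1]]'; python3 -c "
from h import *
kst(O1,20)"; python3 -m pendant '[[[0.8,0,0],[0,0.049,-0.018],-1],[[0.8,0,0],[0,0.049,-0.018],-1],[[0,0,0],[0,0,0],-1]]'; python3 -c "
from h import *
kst(O1,20)";python3 -m pendant '[[[0.8,0,0],[0,0.049,-0.018],-1],[[0.8,0,0],[0,0.049,-0.018],-1],[[0,0,0],[0,0,0],-1]]'; python3 -c "
from h import *
kst(O1,20)"
```

```text
t: 21.2
eef_pos: [499.5, -79.3, 148.9]
orientation: [0.786, -0.56, -0.233, -0.119]
ft_force: [-2.8, -0.2, -0.6]
grip_width: 19.3
t 21.20 beta 4.2 lean 0.1 sidelean 0.2 tip port xyz -0.8 0.1 -39.4 F port [-2.7 -0.2  0.8] Tq [-0.39  1.03  0.13] q [ 0.67  0.38 -0.34  2.26 -1.14  0.42  1.58] w 19.3
t: 21.58
eef_pos: [500.9, -79.3, 149.7]
orientation: [0.794, -0.549, -0.204, -0.161]
ft_force: [-3.0, 0.4, 0.2]
grip_width: 19.1
t 21.57 beta -1.8 lean 0.1 sidelean 0.2 tip port xyz -0.7 0.0 -39.4 F port [-2.5  0.4  1.7] Tq [-0.22  1.24  0.22] q [ 0.75  0.39 -0.43  2.28 -1.23  0.39  1.59] w 19.1
t: 21.95
eef_pos: [502.3, -79.7, 150.5]
orientation: [0.8, -0.537, -0.175, -0.202]
ft_force: [-2.1, 1.5, -0.3]
grip_width: 18.9
t 21.95 beta -7.8 lean 0.1 sidelean 0.2 tip port xyz -0.7 -0.1 -39.4 F port [-2.   1.5  0.8] Tq [-0.19  1.08  0.3 ] q [ 0.94  0.43 -0.65  2.3  -1.25  0.29  1.53] w 18.9
```

```bash
python3 -m pendant '[[[0.8,0,0],[0,0.049,-0.018],-1],[[0.8,0,0],[0,0.049,-0.018],-1],[[0,0,0],[0,0,0],-1]]'; python3 -c "
from h import *
kst(O1,20)"; python3 -m pendant '[[[0.8,0,0],[0,0.049,-0.018],-1],[[0.8,0,0],[0,0.049,-0.018],-1],[[0,0,0],[0,0,0],-1]]'; python3 -c "
from h import *
kst(O1,20)"
```

```text
t: 22.32
eef_pos: [503.8, -79.9, 151.1]
orientation: [0.804, -0.523, -0.145, -0.242]
ft_force: [-1.1, 0.3, -0.6]
grip_width: 19.4
t 22.32 beta -13.8 lean 0.1 sidelean 0.2 tip port xyz -0.7 -0.1 -39.6 F port [-1.3  0.3  0.1] Tq [-0.39  1.02  0.16] q [ 1.12  0.5  -0.88  2.32 -1.25  0.18  1.46] w 19.4
t: 22.7
eef_pos: [504.3, -83.6, 158.3]
orientation: [0.809, -0.507, -0.112, -0.276]
ft_force: [-9.5, 5.5, -0.6]
grip_width: 19.1
t 22.70 beta -19.4 lean -0.5 sidelean 0.7 tip port xyz 1.0 -2.5 -33.7 F port [-8.6  5.5  4.2] Tq [0.91 2.83 1.54] q [ 1.18  0.5  -0.93  2.32 -1.26  0.17  1.38] w 19.1
```

Run:
```python
from h import *
p,r=kg(-13,0,37.5,O1,20,tipxy=(-.8,-.3));a,b=plan(p,r,2,-1)
```

```text
total mm 7 deg 6
[[[-2.6,2.2,0.3],[-0.005,-0.055,0.013],-1],[[-2.5,2.3,0.5],[-0.005,-0.055,0.013],-1]]
end [502.6 -79.8 152.8]
```

```bash
python3 -m pendant '[[[-2.6,2.2,0.3],[-0.005,-0.055,0.013],-1],[[-2.5,2.3,0.5],[-0.005,-0.055,0.013],-1],[[0,0,0],[0,0,0],-1]]'; python3 -c "
from h import *
kst(O1,20)"
```

```text
t: 23.08
eef_pos: [503.9, -81.1, 153.3]
orientation: [0.802, -0.528, -0.149, -0.238]
ft_force: [-2.2, 1.1, -2.5]
grip_width: 19.3
t 23.07 beta -13.0 lean 0.1 sidelean -0.2 tip port xyz 0.8 -1.8 -37.7 F port [-3.2  1.1 -1. ] Tq [-0.25  1.47  0.25] q [ 1.12  0.49 -0.88  2.31 -1.19  0.17  1.4 ] w 19.3
```

```bash
python3 -m pendant '[[[0,0,0],[0,0,0],-0.2],[[0,0,0],[0,0,0],0.3],[[0,0,0],[0,0,0],0.3],[[0,-15,0],[0,0,0],0.3],[[0,-30,0],[0,0,0],0.3],[[0,-40,0],[0,0,0],0.3],[[0,0,0],[0,0,0],0.3]]'
cat >> h.py <<'E'
def measure(name,box,shbox):
    from scipy.optimize import least_squares
    s,im,d=shot("wrist",name)
    P,y=keyfit("wrist",im,d,s,box);y=y if y[1]>0 else -y
    print("n",len(P),"ky",y.round(3),"beta %.1f"%np.degrees(np.arctan2(-y@PX,y@PY)),"barmean",P.mean(0).round(1),"mid",np.percentile((P-P.mean(0))@y,[.5,99.5]).mean().round(1))
    p=P.mean(0)+y*np.percentile((P-P.mean(0))@y,[.5,99.5]).mean()
    w=p-M;print("bar visible-mid port xyz",round(w@PX,1),round(w@PY,1),round(w@NZ,1))
    return P,y
E
python3 - <<'E'
from h import *
st();measure("w16",(150,60,500,460),None)
E
```

```text
t: 23.95
eef_pos: [457.6, -111.2, 220.7]
orientation: [0.801, -0.528, -0.148, -0.241]
ft_force: [0.6, -2.0, -0.6]
grip_width: 55.5
t 23.95 pos [ 457.6 -111.2  220.7] ty [ 0.542  0.326 -0.775] tx [ 0.84  -0.228  0.492] q [ 1.16  0.24 -0.7   2.31 -1.03  0.5   1.25] F [ 0.6 -2.  -0.6] w 55.5
n 5653 ky [0.18  0.973 0.145] beta -13.2 barmean [456.8 -95.1 191.5] mid 0.0
bar visible-mid port xyz -17.7 -0.6 98.8
```

View pics/w16.png

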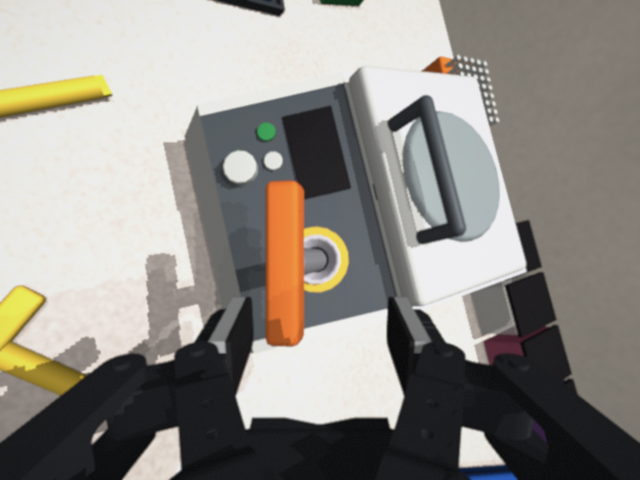

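```bash
cat > sim.py <<'E'
from h import *
from kin import ik
np.set_printoptions(precision=2,suppress=True)
def seg(p0,R0,p1,R1,n,q,lab):
    rv=(R0.inv()*R1).as_rotvec()
    for k in range(1,n+1):
        p=p0*(1-k/n)+p1*k/n;rr=R0*R.from_rotvec(rv*k/n);q,e,d=ik(p,rr.as_matrix(),q,reg=.3,mar=.01)
        print(lab,p.round(0),q,round(e,1),round(d,1),rr.as_matrix()[:,1])
    return p1,R1,q
if __name__=="__main__":
    for L in(-3,-5,-7):
      for sg in(1,-1):
        P,Rt,s=pose();q=s['q']
        o=np.array([0,-50.,0])
        pf,Rf=kg(-13,L,36,o,0,sg=sg)
        kx8,_=keyaxes(-13,8);B8=M-36*NZ+2*PX-126*kx8
        ps=B8+Rf.apply([0,50,0])
        print("L",L,sg,"start",ps,"final",pf)
        if sg==-1:q=q.copy();q[6]-=3.14
        p,r,q=seg(P,Rt if sg==1 else Rt*R.from_rotvec([0,np.pi,0]),ps+Rf.apply([0,-80,0]),Rf,2,q,"pre")
        p,r,q=seg(p,r,ps,Rf,2,q,"start")
        p,r,q=seg(p,r,pf,Rf,2,q,"push")
        for b in(-25,-35,-50,-65,-70):
            pf,Rf=kg(b,L if b>-30 else -4,44 if b<-30 else 38,o,0,sg=sg);p,r,q=seg(p,r,pf,Rf,1,q,"b%d"%b)
E
python3 sim.py
```

```text
L -3 1 start [486.36 -94.5  139.36] final [505.   -94.5  151.34]
pre [ 454. -102.  215.] [ 1.1   0.15 -0.67  2.38 -0.92  0.41  1.09] 0.0 0.0 [ 0.51  0.17 -0.85]
pre [450. -94. 211.] [ 0.75  0.07 -0.53  2.39 -0.43  0.26  0.41] 0.1 0.1 [ 0.45 -0.   -0.89]
start [468. -94. 175.] [ 0.35  0.17 -0.12  2.41 -0.81  0.17  0.79] 0.4 0.1 [ 0.45  0.   -0.89]
start [486. -94. 139.] [ 0.17  0.27  0.07  2.39 -1.25  0.17  1.23] 3.9 1.5 [ 0.45  0.   -0.89]
push [496. -94. 145.] [ 0.16  0.27  0.08  2.38 -1.25  0.17  1.22] 2.1 0.8 [ 0.45  0.   -0.89]
push [505. -94. 151.] [ 0.14  0.27  0.09  2.37 -1.25  0.17  1.21] 0.4 0.1 [ 0.45  0.   -0.89]
b-25 [506. -94. 150.] [ 0.14  0.28  0.09  2.36 -1.25  0.17  1.  ] 0.7 0.3 [ 0.45  0.   -0.89]
b-35 [510. -95. 145.] [ 0.07  0.29  0.16  2.35 -1.23  0.19  0.8 ] 0.0 0.0 [ 0.44 -0.   -0.9 ]
b-50 [510. -94. 145.] [ 0.04  0.3   0.2   2.35 -1.25  0.2   0.56] 0.0 0.0 [ 0.44 -0.   -0.9 ]
b-65 [510. -94. 145.] [ 0.04  0.3   0.2   2.35 -1.25  0.2   0.29] 0.0 0.0 [ 0.44 -0.   -0.9 ]
b-70 [510. -94. 145.] [ 0.04  0.3   0.2   2.35 -1.25  0.2   0.21] 0.0 0.0 [ 0.44  0.   -0.9 
[... 4826 characters left out ...]
.36 -1.93] 0.1 0.0 [ 0.39 -0.   -0.92]
push [497. -94. 146.] [-0.37  0.34  0.7   2.33 -1.17  0.38 -2.02] 0.0 0.0 [ 0.39 -0.   -0.92]
push [510. -94. 154.] [-0.41  0.35  0.74  2.29 -1.1   0.41 -2.11] 0.0 0.0 [ 0.39 -0.   -0.92]
b-25 [511. -94. 152.] [-0.43  0.36  0.78  2.29 -1.14  0.43 -2.28] 0.0 0.0 [ 0.39  0.   -0.92]
b-35 [510. -94. 145.] [-0.    0.3   0.25  2.35 -1.25  0.22 -2.33] 0.3 0.1 [ 0.44 -0.   -0.9 ]
b-50 [510. -94. 145.] [ 0.29  0.3  -0.04  2.36 -1.25  0.17 -2.51] 6.3 2.4 [ 0.44 -0.   -0.9 ]
b-65 [510. -94. 145.] [ 0.81  0.37 -0.49  2.36 -1.25  0.17 -2.51] 27.9 10.8 [ 0.44 -0.   -0.9 ]
b-70 [510. -94. 145.] [ 0.94  0.4  -0.59  2.36 -1.25  0.17 -2.51] 35.1 13.6 [ 0.44  0.   -0.9 ]
```

```bash
cat > sim2.py <<'E'
from sim import *
for dl,L in((-20,-3),(-25,-2),(-15,-4)):
    P,Rt,s=pose();q=s['q']
    o=np.array([0,-50.,0])
    pf,Rf=kg(-13,L,36,o,dl)
    kx8,_=keyaxes(-13,8);B8=M-36*NZ+2*PX-126*kx8
    ps=B8+Rf.apply([0,50,0])
    print(dl,L)
    p,r,q=seg(P,Rt,ps+Rf.apply([0,-80,0]),Rf,3,q,"pre")
    p,r,q=seg(p,r,ps,Rf,2,q,"start")
    p,r,q=seg(p,r,pf,Rf,2,q,"push")
    pf,Rf=kg(-13,0,38,o,dl);p,r,q=seg(p,r,pf,Rf,1,q,"press")
    for b in(-25,-35,-50,-65,-70):
        pf,Rf=kg(b,0,44 if b<-30 else 38,o,dl);p,r,q=seg(p,r,pf,Rf,1,q,"b%d"%b)
E
python3 sim2.py
```

```text
-20 -3
pre [ 456. -102.  217.] [ 1.05  0.12 -0.67  2.39 -0.89  0.35  1.  ] 0.0 0.0 [ 0.51  0.11 -0.86]
pre [455. -93. 213.] [ 0.43  0.06 -0.36  2.39  0.28  0.23 -0.43] 0.3 0.1 [ 0.44 -0.12 -0.89]
pre [453. -85. 210.] [ 0.08  0.13 -0.35  2.36  0.96  0.55 -1.37] 0.1 0.0 [ 0.36 -0.33 -0.87]
start [467. -98. 175.] [ 0.06  0.22 -0.29  2.38  1.18  0.49 -1.57] 0.0 0.0 [ 0.36 -0.33 -0.87]
start [ 482. -111.  140.] [ 0.06  0.32 -0.25  2.39  1.42  0.46 -1.79] 0.0 0.0 [ 0.36 -0.33 -0.87]
push [ 491. -111.  146.] [ 0.07  0.32 -0.26  2.36  1.36  0.46 -1.72] 0.0 0.0 [ 0.36 -0.33 -0.87]
push [ 500. -111.  152.] [ 0.08  0.32 -0.27  2.34  1.31  0.47 -1.66] 0.0 0.0 [ 0.36 -0.33 -0.87]
press [ 498. -111.  148.] [ 0.07  0.32 -0.27  2.39  1.53  0.46 -1.91] 0.0 0.0 [ 0.4  -0.33 -0.85]
b-25 [ 495. -110.  147.] [ 0.13  0.32 -0.31  2.34  1.27  0.46 -1.83] 0.0 0.0 [ 0.34 -0.31 -0.89]
b-35 [ 495. -109.  140.] [ 0.18  0.33 -0.34  2.29  1.1   0.46 -1.8 ] 0.0 0.0 [ 0.3  -0.28 -0.91]
b-50 [ 493. -105.  139.] [ 0.29  0.34 -0.41  2.23  0.85  0.48 -1.76] 0.0 0.0 [ 0.24 -0.22 -0.94]
b-65 [ 491. -102.  137.] [ 0.39  0.
[... 1973 characters left out ...]
0.0 [ 0.37 -0.25 -0.89]
push [ 503. -107.  152.] [ 0.14  0.29 -0.25  2.33  1.21  0.35 -1.49] 0.0 0.0 [ 0.37 -0.25 -0.89]
press [ 499. -107.  148.] [ 0.18  0.3  -0.3   2.41  1.64  0.35 -1.94] 0.1 0.0 [ 0.43 -0.25 -0.87]
b-25 [ 497. -106.  146.] [ 0.22  0.3  -0.34  2.37  1.37  0.34 -1.86] 0.0 0.0 [ 0.39 -0.23 -0.89]
b-35 [ 498. -105.  140.] [ 0.27  0.32 -0.37  2.33  1.19  0.35 -1.84] 0.0 0.0 [ 0.35 -0.21 -0.91]
b-50 [ 496. -103.  139.] [ 0.38  0.33 -0.46  2.28  0.94  0.37 -1.8 ] 0.0 0.0 [ 0.31 -0.17 -0.94]
b-65 [ 494. -100.  138.] [ 0.48  0.34 -0.53  2.25  0.73  0.39 -1.81] 0.0 0.0 [ 0.28 -0.11 -0.95]
b-70 [494. -99. 138.] [ 0.51  0.35 -0.55  2.24  0.67  0.39 -1.82] 0.0 0.0 [ 0.27 -0.09 -0.96]
```

```bash
cat > p3.py <<'E'
from sim import *
o=np.array([0,-50.,0])
pf,Rf=kg(-13,-3,36,o,-20)
kx8,_=keyaxes(-13,8);B8=M-36*NZ+2*PX-126*kx8
ps=B8+Rf.apply([0,50,0])
if __name__=="__main__":
    P,Rt,s=pose()
    tx=Rf.as_matrix()[:,0];Rw=Rcols(tx,[.15,.0,-.99]);pw=np.array([450,-95,250.])
    a,b=plan(pw,Rw,5,.3)
    a2,b2=plan(ps+Rf.apply([0,-80,0]),Rf,5,.3,a,b)
    p,r,q=seg(P,Rt,pw,Rw,4,s['q'],'w');p,r,q=seg(p,r,ps+Rf.apply([0,-80,0]),Rf,4,q,'pre')
E
python3 p3.py
```

```text
total mm 35 deg 32
[[[0.9,-4.5,5.2],[-0.085,0.014,0.073],0.3],[[0.5,-5.0,4.8],[-0.085,0.014,0.073],0.3],[[0.1,-5.4,4.4],[-0.085,0.014,0.073],0.3],[[-0.4,-5.8,3.9],[-0.085,0.014,0.073],0.3],[[-0.9,-6.0,3.3],[-0.085,0.014,0.073],0.3]]
end [450. -95. 250.]
total mm 41 deg 24
[[[-1.1,8.0,1.9],[-0.055,0.009,-0.062],0.3],[[-1.6,7.8,2.3],[-0.055,0.009,-0.062],0.3],[[-2.1,7.5,2.7],[-0.055,0.009,-0.062],0.3],[[-2.6,7.2,3.1],[-0.055,0.009,-0.062],0.3],[[-3.0,6.9,3.5],[-0.055,0.009,-0.062],0.3]]
end [453.  -84.5 210.1]
w [ 456. -107.  227.] [ 1.09  0.17 -0.61  2.29 -0.75  0.57  0.95] 0.0 0.0 [ 0.46  0.25 -0.85]
w [ 454. -103.  235.] [ 0.92  0.12 -0.56  2.22 -0.45  0.6   0.53] 0.0 0.0 [ 0.36  0.17 -0.92]
w [452. -99. 242.] [ 0.76  0.12 -0.54  2.14 -0.16  0.68  0.14] 0.0 0.0 [ 0.26  0.08 -0.96]
w [450. -95. 250.] [ 0.62  0.14 -0.52  2.06  0.06  0.81 -0.16] 0.0 0.0 [ 0.15  0.   -0.99]
pre [451. -92. 240.] [ 0.55  0.11 -0.52  2.14  0.18  0.7  -0.34] 0.0 0.0 [ 0.21 -0.08 -0.97]
pre [451. -90. 230.] [ 0.45  0.1  -0.51  2.21  0.38  0.6  -0.6 ] 0.0 0.0 [ 0.26 -0.17 -0.95]
pre [452. -87. 220.] [ 0.33  0.1  -0.49  2.29  0.66  0.55 -0.97] 0.0 0.0 [ 0.31 -0.25 -0.92]
pre [453. -85. 210.] [ 0.2   0.13 -0.47  2.36  0.99  0.57 -1.4 ] 0.0 0.0 [ 0.36 -0.33 -0.87]
```

```bash
python3 -m pendant '[[[1,-5,5],[-0.085,0.014,0.073],0.3],[[1,-5,5],[-0.085,0.014,0.073],0.3],[[0,-5,4],[-0.085,0.014,0.073],0.3],[[0,-6,4],[-0.085,0.014,0.073],0.3],[[-1,-6,3],[-0.085,0.014,0.073],0.3],[[-1,8,2],[-0.055,0.009,-0.062],0.3],[[-2,8,2],[-0.055,0.009,-0.062],0.3],[[-2,8,3],[-0.055,0.009,-0.062],0.3],[[-3,7,3],[-0.055,0.009,-0.062],0.3],[[-3,7,4],[-0.055,0.009,-0.062],0.3],[[0,0,0],[0,0,0],0.3]]'
python3 - <<'E'
from p3 import *
st();plan(ps+Rf.apply([0,-30,0]),Rf,3,.3)
measure("w17",(150,60,500,460),None)
E
```

```text
t: 25.38
eef_pos: [450.1, -82.6, 205.0]
orientation: [-0.618, 0.744, 0.051, 0.249]
ft_force: [0.4, 0.3, 1.1]
grip_width: 55.9
t 25.38 pos [450.1 -82.6 205. ] ty [ 0.383 -0.231 -0.894] tx [ 0.871 -0.232  0.433] q [ 0.22  0.09 -0.44  2.36  0.82  0.48 -1.19] F [0.4 0.3 1.1] w 55.9
total mm 48 deg 6
[[[1.9,15.6,-2.3],[-0.036,-0.002,-0.004],0.3],[[1.8,15.6,-1.7],[-0.036,-0.002,-0.004],0.3],[[1.7,15.7,-1.1],[-0.036,-0.002,-0.004],0.3]]
end [ 470.8 -101.1  166.5]
n 5028 ky [0.199 0.974 0.112] beta -13.2 barmean [458.9 -83.4 192.9] mid -9.2
bar visible-mid port xyz -17.3 2.1 98.9
```

View pics/w17.png

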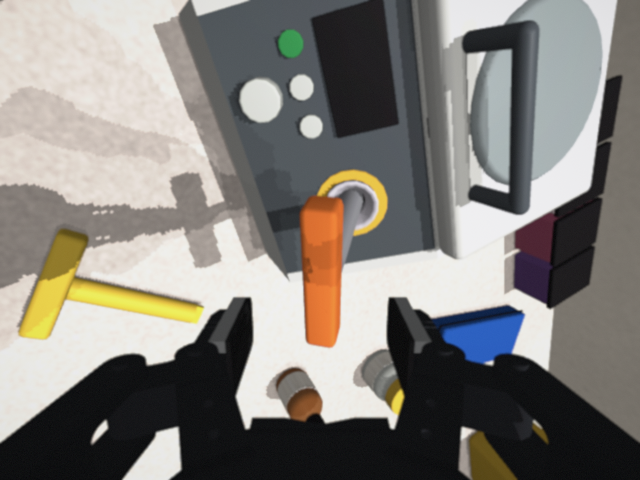

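```bash
python3 -m pendant '[[[2,15,-2],[-0.036,-0.002,-0.004],0.3],[[2,16,-2],[-0.036,-0.002,-0.004],0.3],[[2,16,-1],[-0.036,-0.002,-0.004],0.3],[[0,0,0],[0,0,0],0.3]]'
python3 - <<'E'
from p3 import *
st();a,b=plan(ps,Rf,3,.3);print(Rf.inv().apply(pf-ps))
s,im,d=shot("wrist","w18")
E
```

```text
t: 25.92
eef_pos: [471.5, -103.2, 167.0]
orientation: [-0.575, 0.777, 0.042, 0.253]
ft_force: [-0.3, -0.6, -0.3]
grip_width: 55.4
t 25.93 pos [ 471.5 -103.2  167. ] ty [ 0.356 -0.335 -0.872] tx [ 0.868 -0.226  0.442] q [ 0.13  0.24 -0.4   2.35  1.13  0.58 -1.54] F [-0.3 -0.6 -0.3] w 55.4
total mm 30 deg 0
[[[-0.4,9.9,0.6],[0.001,-0.0,-0.0],0.3],[[-0.4,9.8,0.6],[0.001,-0.0,-0.0],0.3],[[-0.4,9.9,0.6],[0.001,-0.0,-0.0],0.3]]
end [ 481.6 -111.2  140.3]
[21.481 -3.771  3.898]
```

View pics/w18.png

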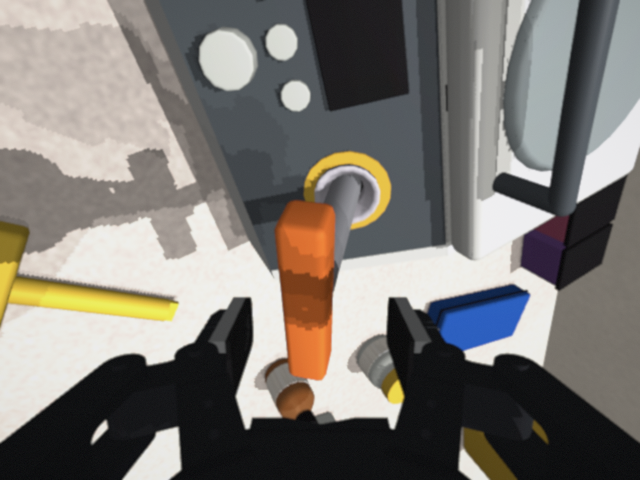

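```bash
python3 -m pendant '[[[-3,10,0.6],[0,0,0],0.3],[[-2,10,0.6],[0,0,0],0.3],[[0,9,0.6],[0,0,0],0.3],[[0,0,0],[0,0,0],0.3]]'
python3 - <<'E'
from p3 import *
st();a,b=plan(pf,Rf,6,0)
s,im,d=shot("wrist","w19")
E
```

```text
t: 26.48
eef_pos: [478.2, -110.8, 140.6]
orientation: [-0.574, 0.777, 0.042, 0.255]
ft_force: [0.2, -0.2, -0.3]
grip_width: 55.6
t 26.48 pos [ 478.2 -110.8  140.6] ty [ 0.359 -0.337 -0.871] tx [ 0.866 -0.227  0.445] q [ 0.12  0.31 -0.37  2.36  1.29  0.55 -1.69] F [ 0.2 -0.2 -0.3] w 55.6
total mm 25 deg 0
[[[4.1,-0.4,0.8],[0.001,-0.001,0.0],0],[[4.1,-0.3,0.8],[0.001,-0.001,0.0],0],[[4.0,-0.4,0.8],[0.001,-0.001,0.0],0],[[4.1,-0.3,0.8],[0.001,-0.001,0.0],0],[[4.0,-0.4,0.8],[0.001,-0.001,0.0],0],[[4.1,-0.3,0.8],[0.001,-0.001,0.0],0]]
end [ 500.2 -111.2  152.3]
```

View pics/w19.png

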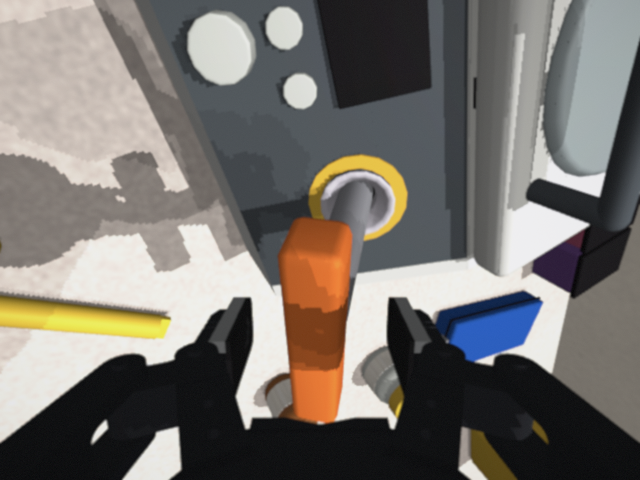

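```bash
python3 -m pendant '[[[0,0,0],[0,0,0],-0.1],[[0,0,0],[0,0,0],-0.1],[[3,-0.3,0.8],[0,0,0],-0.1],[[4,-0.4,0.8],[0,0,0],-0.1],[[4,-0.3,0.8],[0,0,0],-0.1],[[4,-0.4,0.8],[0,0,0],-0.2],[[4,-0.3,0.8],[0,0,0],-0.2],[[4,-0.4,0.8],[0,0,0],-0.2],[[0,0,0],[0,0,0],-0.2]]'
python3 - <<'E'
from p3 import *
st()
s,im,d=shot("wrist","w20")
E
```

```text
t: 27.65
eef_pos: [499.7, -110.6, 151.7]
orientation: [-0.574, 0.777, 0.043, 0.256]
ft_force: [-1.0, -0.6, -0.5]
grip_width: 33.9
t 27.65 pos [ 499.7 -110.6  151.7] ty [ 0.36  -0.337 -0.87 ] tx [ 0.866 -0.227  0.446] q [ 0.13  0.31 -0.37  2.3   1.21  0.57 -1.59] F [-1.  -0.6 -0.5] w 33.9
```

View pics/w20.png

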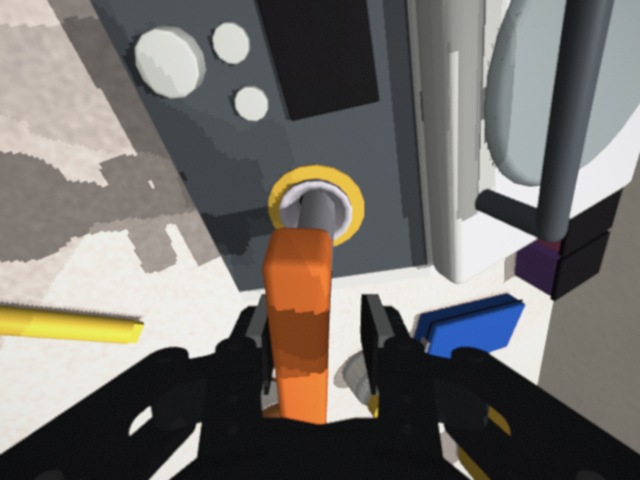

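```bash
python3 -m pendant '[[[0,0,0],[0,0,0],-0.5],[[0,0,0],[0,0,0],-1],[[0,0,0],[0,0,0],-1],[[0,0,0],[0,0,0],-1]]'
python3 - <<'E'
from p3 import *
st()
s,im,d=shot("wrist","w21")
P,y=keyfit("wrist",im,d,s,(200,150,420,430));p,Rt,_=pose();y=Rt.inv().apply(y);print("ky tool",y,"delta est",np.degrees(np.arctan2(y[1],y[2])),"bar mean tool",Rt.inv().apply(P.mean(0)-p))
L=Rt.inv().apply(P-p);
for lo,hi in((-40,-20),(-20,0),(0,20),(20,50)):
    k=(L[:,2]>lo)&(L[:,2]<hi)
    if k.sum():print(lo,hi,np.median(L[k],0),k.sum())
E
```

```text
t: 28.2
eef_pos: [499.3, -110.6, 151.5]
orientation: [-0.574, 0.777, 0.043, 0.255]
ft_force: [-1.5, 0.8, -1.8]
grip_width: 19.2
t 28.20 pos [ 499.3 -110.6  151.5] ty [ 0.36  -0.337 -0.87 ] tx [ 0.866 -0.227  0.446] q [ 0.13  0.31 -0.37  2.3   1.21  0.57 -1.59] F [-1.5  0.8 -1.8] w 19.2
ky tool [ 0.002  0.302 -0.953] delta est 162.44307429171937 bar mean tool [  1.439 -64.341  12.552]
-40 -20 [  1.656 -49.308 -29.386] 1239
-20 0 [  1.625 -57.389  -9.157] 1744
0 20 [  1.318 -65.488  10.697] 2482
20 50 [  1.294 -71.556  34.853] 4910
```

View pics/w21.png

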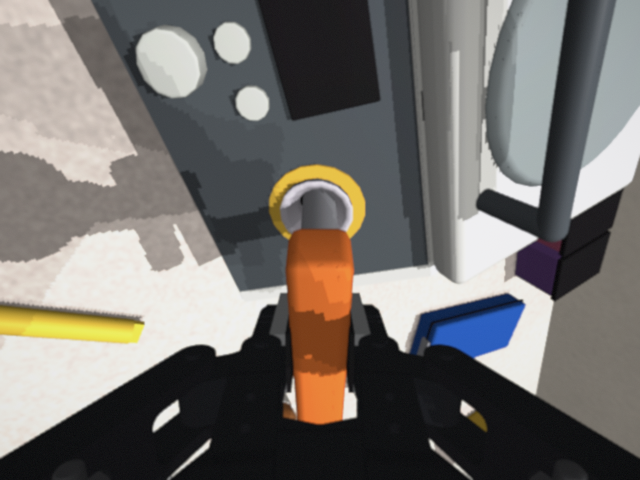

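Run:
```python
from p3 import *
d=np.radians(-20)
P,Rt,s=pose();kx=Rt.apply([0,np.cos(d),-np.sin(d)])
for tx,ty_ in((-.7,-.3),):
    tip=M-36*NZ+tx*PX+ty_*PY;o=Rt.inv().apply(tip-126*kx-P);print("o",o)
    dl=-20;k=np.array([0,np.cos(d),-np.sin(d)]);top=o-11*k;print("top centre",top,"y of top plane at z=10.7:",top[1]-.364*(10.7-top[2]))
kst(np.array([0,-50,0]),-20)
```

```text
o [  0.33 -50.13  -0.55]
top centre [  0.33 -60.47  -4.32] y of top plane at z=10.7: -65.93118516319606
t 28.25 beta -13.1 lean -2.8 sidelean -0.2 tip port xyz -0.9 0.2 -36.3 F port [-2.7  0.5  0.3] Tq [ 0.58  0.97 -0.07] q [ 0.13  0.31 -0.37  2.3   1.21  0.57 -1.59] w 19.4
```

```bash
echo "O2=np.array([0,-50.,0])" >> h.py
python3 - <<'E'
from h import *
p,r=kg(-11,-0.5,39.3,O2,-20,tipxy=(-.8,-.2));a,b=plan(p,r,3,-1)
p,r=kg(-23,-0.5,39.3,O2,-20,tipxy=(-.8,-.2));a,b=plan(p,r,4,-1,a,b)
p,r=kg(-35,-0.5,39.3,O2,-20,tipxy=(-.8,-.2));a,b=plan(p,r,4,-1,a,b)
E
```

```text
total mm 4 deg 3
[[[-0.7,1.2,-0.1],[0.004,-0.007,-0.016],-1],[[-0.7,1.2,-0.0],[0.004,-0.007,-0.016],-1],[[-0.7,1.1,-0.1],[0.004,-0.007,-0.016],-1]]
end [ 498.7 -111.5  147.5]
total mm 4 deg 12
[[[-0.9,-0.0,0.1],[0.0,0.049,0.018],-1],[[-0.9,-0.0,0.0],[0.0,0.049,0.018],-1],[[-0.9,-0.0,0.0],[0.0,0.049,0.018],-1],[[-0.9,-0.0,-0.0],[0.0,0.049,0.018],-1]]
end [ 495.7 -110.4  145.8]
total mm 4 deg 12
[[[-0.9,-0.0,0.1],[0.0,0.049,0.018],-1],[[-0.9,-0.0,0.0],[0.0,0.049,0.018],-1],[[-0.9,-0.0,0.0],[0.0,0.049,0.018],-1],[[-0.8,-0.1,-0.0],[0.0,0.049,0.018],-1]]
end [ 493.  -108.7  144.4]
```

```bash
cat > k2.sh <<'E'
python3 -c "
from h import *
kst(O2,-20)"
E
python3 -m pendant '[[[-0.7,1.2,-0.1],[0.004,-0.007,-0.016],-1],[[-0.7,1.2,-0.1],[0.004,-0.007,-0.016],-1],[[-0.7,1.1,0],[0.004,-0.007,-0.016],-1],[[0,0,0],[0,0,0],-1]]' >/dev/null; sh k2.sh; python3 -m pendant '[[[-0.9,0,0],[0,0.049,0.018],-1],[[-0.9,0,0],[0,0.049,0.018],-1],[[0,0,0],[0,0,0],-1]]'>/dev/null; sh k2.sh;  python3 -m pendant '[[[-0.9,0,0],[0,0.049,0.018],-1],[[-0.9,0,0],[0,0.049,0.018],-1],[[0,0,0],[0,0,0],-1]]'>/dev/null; sh k2.sh
```

```text
t 28.75 beta -11.0 lean -0.6 sidelean -0.0 tip port xyz -1.0 -0.1 -39.3 F port [-2.2  0.8  1.1] Tq [ 0.67  1.13 -0.04] q [ 0.11  0.32 -0.36  2.35  1.38  0.55 -1.74] w 19.0
t 29.12 beta -17.0 lean -0.6 sidelean -0.0 tip port xyz -0.6 -0.3 -39.4 F port [-2.5  1.3 -2.7] Tq [0.82 1.07 0.04] q [ 0.13  0.32 -0.36  2.33  1.28  0.54 -1.72] w 19.1
t 29.50 beta -22.9 lean -0.6 sidelean -0.0 tip port xyz -0.5 -0.3 -39.3 F port [-1.5  1.7 -1.6] Tq [0.77 0.56 0.1 ] q [ 0.14  0.32 -0.36  2.3   1.18  0.54 -1.71] w 19.2
```

```bash
python3 -m pendant '[[[0,1,0.4],[0,0,0],-1],[[0,1,0.4],[0,0,0],-1],[[0,0,0],[0,0,0],-1]]'>/dev/null; sh k2.sh;  python3 -m pendant '[[[0,1,0.4],[0,0,0],-1],[[0,0.6,0.2],[0,0,0],-1],[[0,0,0],[0,0,0],-1]]'>/dev/null; sh k2.sh
```

```text
t 29.88 beta -23.0 lean -0.6 sidelean -0.0 tip port xyz -0.9 -0.2 -41.5 F port [-1.3  0.2 -1.8] Tq [0.67 0.58 0.13] q [ 0.14  0.32 -0.36  2.3   1.18  0.54 -1.72] w 19.1
t 30.25 beta -23.0 lean -0.6 sidelean -0.0 tip port xyz -0.8 -0.2 -43.2 F port [-1.3  1.4  0.2] Tq [0.66 0.61 0.09] q [ 0.14  0.33 -0.36  2.3   1.19  0.54 -1.73] w 19.1
```

```bash
python3 -m pendant '[[[-0.9,0,0],[0,0.049,0.018],-1],[[-0.9,0,0],[0,0.049,0.018],-1],[[-0.9,0,0],[0,0.049,0.018],-1],[[-0.9,0,0],[0,0.049,0.018],-1],[[0,0,0],[0,0,0],-1]]'>/dev/null; sh k2.sh
python3 - <<'E'
from h import *
p,r=kg(-47,-0.5,43.2,O2,-20,tipxy=(-.8,-.2));a,b=plan(p,r,4,-1)
E
```

```text
t 30.88 beta -35.0 lean -0.6 sidelean 0.0 tip port xyz -0.9 -0.3 -43.2 F port [-1.8  1.5  0.2] Tq [0.86 0.73 0.18] q [ 0.18  0.33 -0.37  2.25  1.    0.54 -1.71] w 19.2
total mm 4 deg 12
[[[-0.9,-0.0,0.1],[0.0,0.049,0.018],-1],[[-0.9,-0.0,0.1],[0.0,0.049,0.018],-1],[[-0.9,-0.0,0.0],[0.0,0.049,0.018],-1],[[-1.0,-0.0,0.0],[0.0,0.049,0.018],-1]]
end [ 492.6 -106.4  139.6]
```

```bash
python3 -m pendant '[[[-0.9,0,0],[0,0.049,0.018],-1],[[-0.9,0,0],[0,0.049,0.018],-1],[[-0.9,0,0],[0,0.049,0.018],-1],[[-0.9,0,0],[0,0.049,0.018],-1],[[0,0,0],[0,0,0],-1]]'>/dev/null; sh k2.sh; python3 -m pendant '[[[-0.9,0,0],[0,0.049,0.018],-1],[[-0.9,0,0],[0,0.049,0.018],-1],[[-0.9,0,0],[0,0.049,0.018],-1],[[0,0,0],[0,0,0],-1]]'>/dev/null; sh k2.sh;python3 -m pendant '[[[-0.9,0,0],[0,0.049,0.018],-1],[[-0.9,0,0],[0,0.049,0.018],-1],[[0,0,0],[0,0,0],-1]]'>/dev/null; sh k2.sh
python3 - <<'E'
from h import *
s,im,d=shot("scene","s22",(150,120,350,270),4)
E
```

```text
t 31.50 beta -46.9 lean -0.6 sidelean 0.0 tip port xyz -1.1 -0.4 -43.2 F port [-2.2  1.7  1.3] Tq [0.81 0.51 0.21] q [ 0.24  0.33 -0.39  2.21  0.82  0.54 -1.7 ] w 19.3
t 32.00 beta -55.8 lean -0.7 sidelean 0.0 tip port xyz -1.2 -0.4 -43.2 F port [-0.7  1.3 -0.2] Tq [0.72 0.48 0.27] q [ 0.28  0.34 -0.41  2.18  0.7   0.55 -1.7 ] w 19.1
t 32.38 beta -61.8 lean -0.7 sidelean 0.1 tip port xyz -1.3 -0.4 -43.2 F port [-1.2  2.  -0.2] Tq [0.69 0.41 0.28] q [ 0.31  0.34 -0.42  2.17  0.63  0.55 -1.71] w 19.3
```

View pics/s22.png

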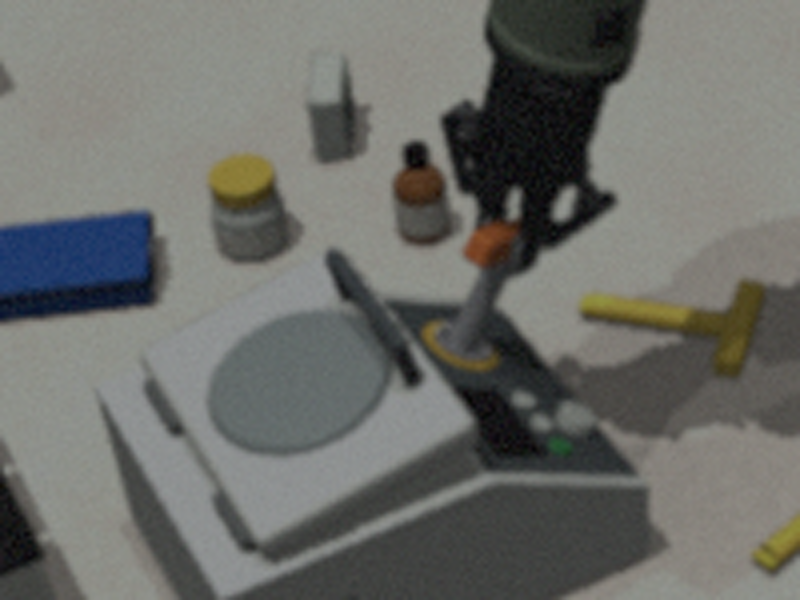

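```bash
python3 -m pendant '[[[0,0,0],[0,0,0],-0.3],[[0,0,0],[0,0,0],0.3],[[0,0,0],[0,0,0],0.3],[[0,0,0],[0,0,0],0.3],[[0,-15,0],[0,0,0],0.3],[[0,-30,0],[0,0,0],0.3],[[0,-40,0],[0,0,0],0.3],[[0,-30,0],[0,0,0],0.3],[[0,0,0],[0,0,0],0.3]]'
python3 - <<'E'
from h import *
st()
s,im,d=shot("wrist","w23")
s,im,d=shot("top","t23",(330,90,460,250),4)
C=cloud("top",d);np.set_printoptions(precision=0,suppress=True)
crop(im,"t23",(330,90,460,250),4)
E
```

```text
t: 33.55
eef_pos: [468.2, -84.5, 251.5]
orientation: [-0.583, 0.604, -0.282, 0.464]
ft_force: [-0.2, -0.1, -0.8]
grip_width: 55.3
t 33.55 pos [468.2 -84.5 251.5] ty [ 0.201 -0.161 -0.966] tx [ 0.411 -0.882  0.232] q [ 0.4   0.13 -0.53  2.08  0.36  0.79 -1.47] F [-0.2 -0.1 -0.8] w 55.3
```

View pics/w23.png

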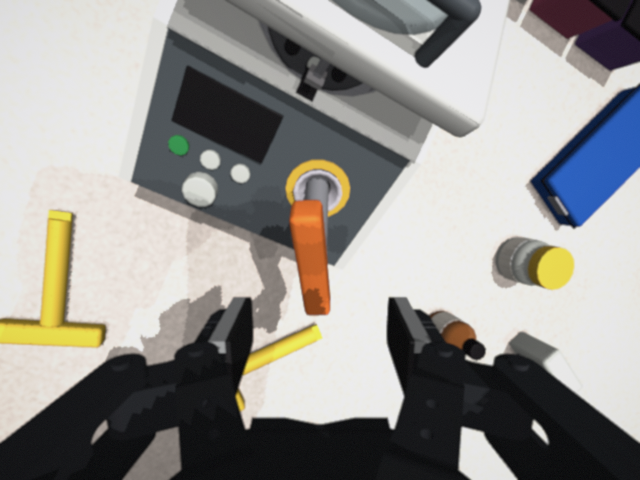

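View pics/t23.png

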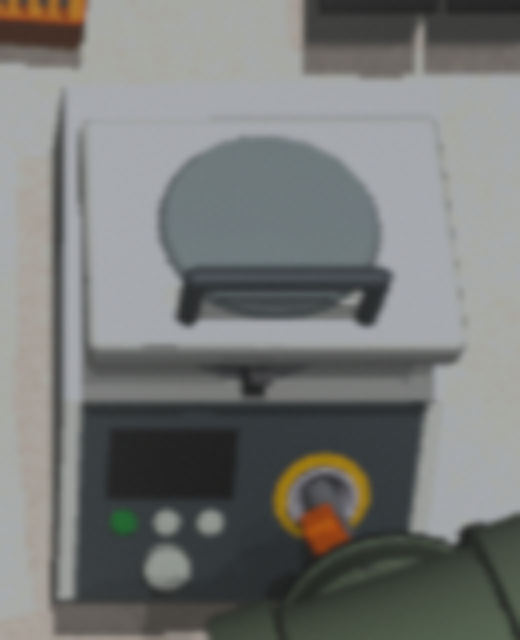

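Run:
```python
from h import *
np.set_printoptions(precision=1,suppress=True)
f=np.load("pics/t23.npz");C=cloud("top",f['d'])
for u in(380,395,402,410,425):
    for v in (158,159,160):
        print(u,v,C[v,u])
for u,v in((377.5,159),(427.5,159)):print(onz("top",u,v,250))
for u,v in((352,176),(440,176),(395,176)):print("lidfront",C[v,u])
```

```text
380 158 [623.1  -2.4 253.6]
380 159 [621.6  -2.8 251.2]
380 160 [618.7  -2.3 254.6]
395 158 [623.3 -33.4 253.1]
395 159 [621.7 -33.7 251.2]
395 160 [619.4 -33.6 252.2]
402 158 [623.7 -48.  252. ]
402 159 [622.  -48.4 250.1]
402 160 [619.6 -48.1 251.5]
410 158 [623.6 -64.4 252.5]
410 159 [621.1 -64.  254. ]
410 160 [619.9 -64.7 250.6]
425 158 [623.8 -95.3 252.1]
425 159 [621.6 -95.1 252.5]
425 160 [620.2 -95.8 249.6]
[621.8   2.2 250. ]
[ 622.2 -100.9  250. ]
lidfront [593.   52.3 213.7]
lidfront [ 593.2 -135.2  217.8]
lidfront [592.6 -39.3 218.5]
```

Run:
```python
from sim import *
P,Rt,s=pose();Rh=Rcols([0,-1,0],[0,0,-1]);pw=np.array([598,-49,310.])
a,b=plan(pw,Rh,6,-1)
p,r,q=seg(P,Rt,pw,Rh,3,s['q'],'w')
p,r,q=seg(p,r,np.array([598,-49,202.]),Rh,2,q,'d')
h=np.array([729,142.])
for th in(.35,.6,.8,1.0,1.15,1.25):
    a=np.arctan2(60,137)+th;hx,hz=729-149.6*np.cos(a),142+149.6*np.sin(a)
    p,r,q=seg(p,r,np.array([hx-17,-49,hz-44]),Rh,1,q,'th%.2f'%th)
```

```text
total mm 148 deg 30
[[[6.0,-6.4,23.1],[-0.027,0.074,0.034],-1],[[4.1,-7.2,23.3],[-0.027,0.074,0.034],-1],[[2.1,-8.0,23.3],[-0.027,0.074,0.034],-1],[[0.1,-8.6,23.2],[-0.027,0.074,0.034],-1],[[-2.0,-9.3,22.9],[-0.027,0.074,0.034],-1],[[-3.9,-9.7,22.4],[-0.027,0.074,0.034],-1]]
end [598. -49. 310.]
w [511. -73. 270.] [ 0.4   0.23 -0.51  1.91  0.29  0.93 -1.53] 0.0 0.0 [ 0.12 -0.12 -0.99]
w [554. -61. 290.] [ 0.36  0.32 -0.5   1.71  0.24  1.1  -1.64] 0.0 0.0 [ 0.06 -0.06 -1.  ]
w [598. -49. 310.] [ 0.32  0.42 -0.47  1.52  0.2   1.25 -1.75] 0.0 0.0 [-0.  0. -1.]
d [598. -49. 256.] [ 0.31  0.46 -0.46  1.6   0.22  1.14 -1.77] 0.0 0.0 [ 0.  0. -1.]
d [598. -49. 202.] [ 0.3   0.51 -0.44  1.66  0.25  1.02 -1.79] 0.0 0.0 [ 0.  0. -1.]
th0.35 [604. -49. 201.] [ 0.29  0.52 -0.44  1.65  0.25  1.03 -1.8 ] 0.0 0.0 [ 0.  0. -1.]
th0.60 [633. -49. 225.] [ 0.28  0.54 -0.44  1.54  0.25  1.11 -1.79] 0.0 0.0 [ 0.  0. -1.]
th0.80 [660. -49. 238.] [ 0.26  0.57 -0.44  1.45  0.25  1.17 -1.78] 0.0 0.0 [ 0.  0. -1.]
th1.00 [688. -49. 246.] [ 0.24  0.62 -0.44  1.35  0.26  1.23 -1.78] 0.0 0.0 [ 0.  0. -1.]
th1.15 [711. -49. 248.] [ 0.22  0.65 -0.43  1.28  0.27  1.26 -1.78] 0.0 0.0 [ 0.  0. -1.]
th1.25 [726. -49. 247.] [ 0.21  0.68 -0.43  1.23  0.28  1.29 -1.78] 0.0 0.0 [ 0.  0. -1.]
```

```bash
python3 -m pendant '[[[6,-8,22],[-0.027,0.074,0.034],-1],[[4,-8,23],[-0.027,0.074,0.034],-1],[[2,-8,23],[-0.027,0.074,0.034],-1],[[0,-9,23],[-0.027,0.074,0.034],-1],[[-2,-9,23],[-0.027,0.074,0.034],-1],[[-4,-9,22],[-0.027,0.074,0.034],-1],[[0,0,0],[0,0,0],-1]]'
python3 - <<'E'
from h import *
st();Rh=Rcols([0,-1,0],[0,0,-1]);plan([598,-49,260],Rh,3,-1)
s,im,d=shot("wrist","w24")
E
```

```text
t: 34.52
eef_pos: [596.6, -48.8, 309.8]
orientation: [-0.499, 0.501, -0.501, 0.499]
ft_force: [-0.3, -0.2, -0.7]
grip_width: 0.1
t 34.52 pos [596.6 -48.8 309.8] ty [-0.004  0.    -1.   ] tx [ 0.001 -1.    -0.   ] q [ 0.31  0.42 -0.47  1.51  0.19  1.26 -1.76] F [-0.3 -0.2 -0.7] w 0.1
total mm 50 deg 0
[[[0.1,16.6,0.5],[0.001,0.0,-0.0],-1],[[0.0,16.6,0.6],[0.001,0.0,-0.0],-1],[[0.1,16.6,0.5],[0.001,0.0,-0.0],-1]]
end [598. -49. 260.]
```

View pics/w24.png

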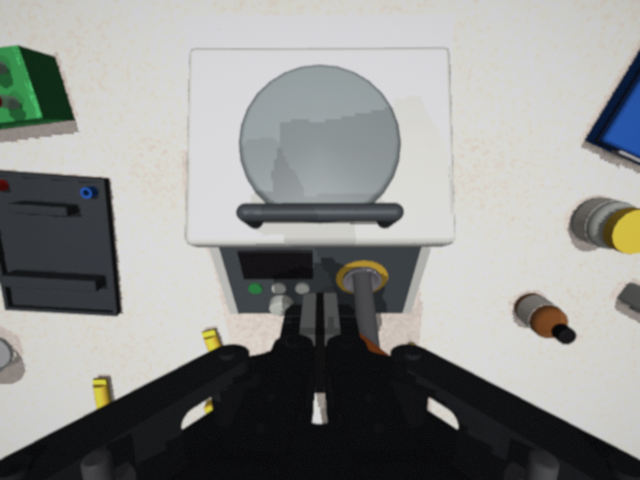

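```bash
python3 -m pendant '[[[0,22,0],[0,0,0],-1],[[0,28,0],[0,0,0],-1],[[0,28,0],[0,0,0],-1],[[0,18,0],[0,0,0],-1],[[0,10,0],[0,0,0],-1],[[0,0,0],[0,0,0],-1]]'
python3 - <<'E'
from h import *
st()
s,im,d=shot("wrist","w25")
s,im,d=shot("scene","s25",(150,100,350,250),4)
E
```

```text
t: 35.33
eef_pos: [595.1, -48.8, 205.4]
orientation: [-0.5, 0.502, -0.5, 0.499]
ft_force: [-0.1, 0.4, 1.1]
grip_width: 0.2
t 35.33 pos [595.1 -48.8 205.4] ty [-0.003 -0.001 -1.   ] tx [ 0.003 -1.     0.001] q [ 0.3   0.51 -0.45  1.65  0.25  1.04 -1.8 ] F [-0.1  0.4  1.1] w 0.2
```

View pics/w25.png

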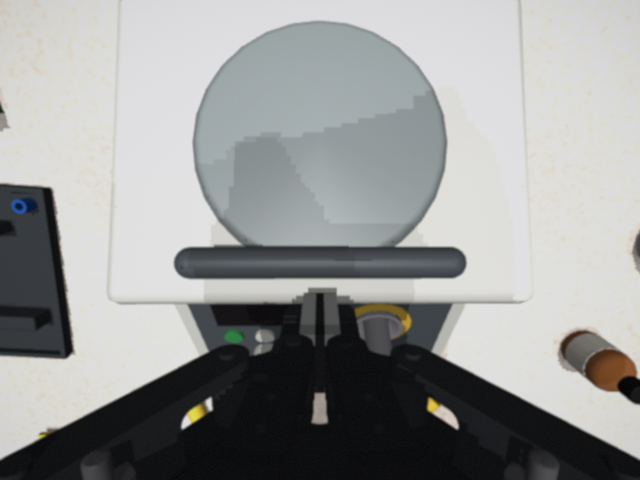

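View pics/s25.png

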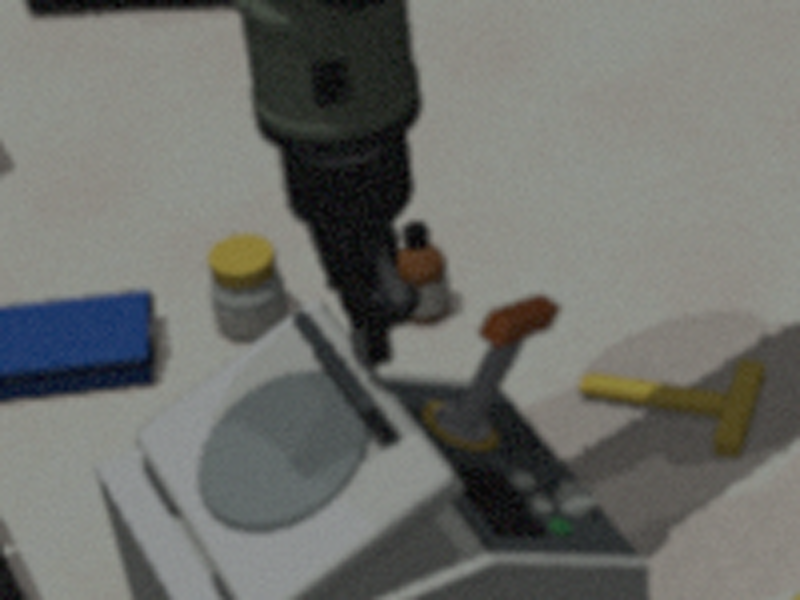

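Run:
```python
import numpy as np
prev=(595.1,205.4)
for th in np.r_[.35,np.arange(.42,1.27,.07)]:
    a=np.arctan2(60,137)+th;x,z=729-149.6*np.cos(a)-16,142+149.6*np.sin(a)-42
    print("%.2f [0,%.0f,%.0f]"%(th,-(z-prev[1]),x-prev[0]),end=" ");prev=(x,z)
print(prev)
```

```text
0.35 [0,2,10] 0.42 [0,-7,7] 0.49 [0,-7,8] 0.56 [0,-6,8] 0.63 [0,-6,9] 0.70 [0,-5,9] 0.77 [0,-4,10] 0.84 [0,-4,10] 0.91 [0,-3,10] 0.98 [0,-2,10] 1.05 [0,-1,10] 1.12 [0,-1,10] 1.19 [0,-0,10] 1.26 [0,1,10] (np.float64(728.2323023602976), np.float64(248.82250154060864))
```

```bash
python3 -m pendant '[[[0,2,5],[0,0,0],-1],[[0,0,5],[0,0,0],-1],[[0,-4,4],[0,0,0],-1],[[0,-7,8],[0,0,0],-1],[[0,-7,8],[0,0,0],-1],[[0,-6,8],[0,0,0],-1],[[0,-6,9],[0,0,0],-1],[[0,0,0],[0,0,0],-1]]'
python3 - <<'E'
from h import *
st()
s,im,d=shot("wrist","w26")
s,im,d=shot("scene","s26",(150,100,350,250),4)
E
```

```text
t: 36.42
eef_pos: [643.1, -48.5, 233.8]
orientation: [-0.5, 0.501, -0.5, 0.499]
ft_force: [1.6, -0.6, -1.0]
grip_width: -0.0
t 36.42 pos [643.1 -48.5 233.8] ty [-0.001 -0.001 -1.   ] tx [ 0.003 -1.     0.001] q [ 0.27  0.56 -0.44  1.49  0.25  1.16 -1.79] F [ 1.6 -0.6 -1. ] w -0.0
```

View pics/w26.png

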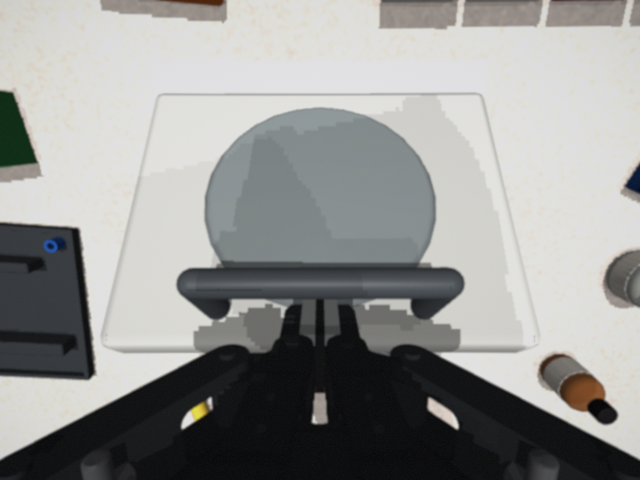

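View pics/s26.png

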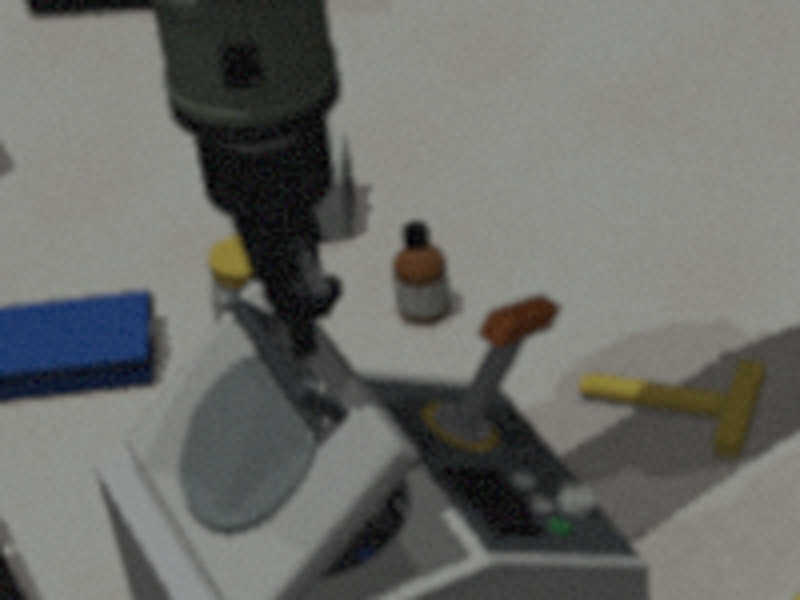

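```bash
python3 -m pendant '[[[0,-5,9],[0,0,0],-1],[[0,-4,10],[0,0,0],-1],[[0,-4,10],[0,0,0],-1],[[0,-3,10],[0,0,0],-1],[[0,-2,10],[0,0,0],-1],[[0,0,0],[0,0,0],-1]]'
python3 - <<'E'
from h import *
st()
s,im,d=shot("wrist","w27")
E
```

```text
t: 37.28
eef_pos: [692.0, -48.3, 251.2]
orientation: [-0.5, 0.501, -0.5, 0.499]
ft_force: [0.4, 0.7, -0.1]
grip_width: 0.2
t 37.27 pos [692.  -48.3 251.2] ty [-0.002 -0.001 -1.   ] tx [ 0.003 -1.     0.001] q [ 0.24  0.63 -0.43  1.32  0.26  1.25 -1.77] F [ 0.4  0.7 -0.1] w 0.2
```

View pics/w27.png

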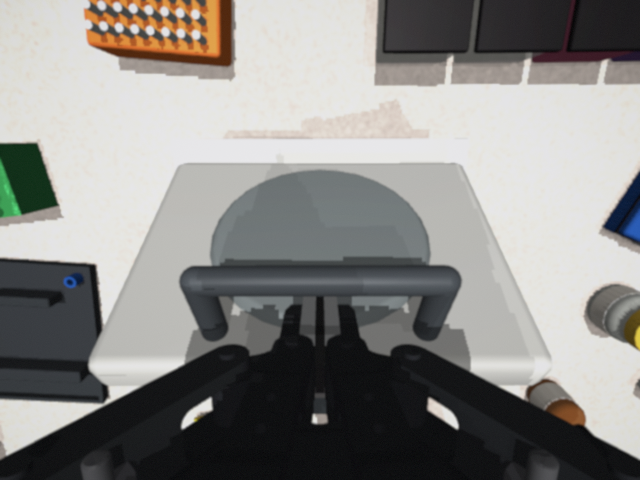

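```bash
python3 -m pendant '[[[0,-1,10],[0,0,0],-1],[[0,0,10],[0,0,0],-1],[[0,0,8],[0,0,0],-1],[[0,1,5],[0,0,0],-1],[[0,0,0],[0,0,0],-1]]'; python3 -m pendant '[[[0,0.5,3],[0,0,0],-1],[[0,0,0],[0,0,0],-1]]'
python3 - <<'E'
from h import *
st()
s,im,d=shot("wrist","w28")
E
```

```text
t: 37.95
eef_pos: [724.6, -48.3, 251.0]
orientation: [-0.5, 0.501, -0.5, 0.499]
ft_force: [0.7, 0.5, 0.5]
grip_width: 0.1
t: 38.2
eef_pos: [727.0, -48.4, 250.9]
orientation: [-0.5, 0.502, -0.5, 0.499]
ft_force: [-5.0, 0.4, 0.6]
grip_width: 0.2
t 38.20 pos [727.  -48.4 250.9] ty [-0.003 -0.001 -1.   ] tx [ 0.003 -1.     0.001] q [ 0.21  0.69 -0.42  1.2   0.27  1.31 -1.76] F [-5.   0.4  0.6] w 0.2
```

View pics/w28.png

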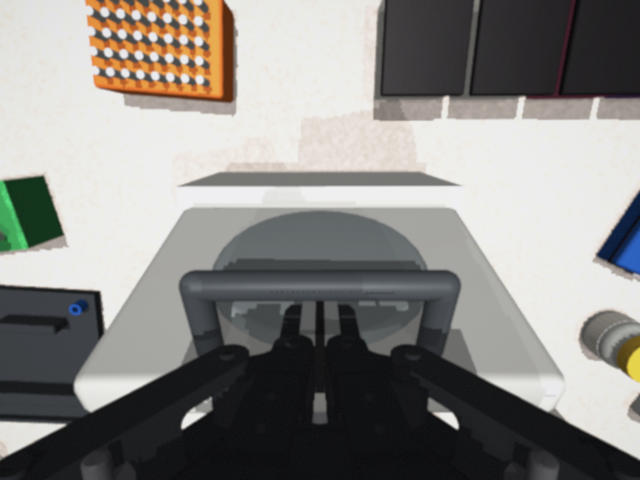

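```bash
python3 -m pendant '[[[0,0,-2],[0,0,0],-1],[[0,-1,-2],[0,0,0],-1],[[0,-8,0],[0,0,0],-1],[[0,-20,0],[0,0,0],-1],[[0,-35,0],[0,0,0],-1],[[0,-40,0],[0,0,0],-1],[[0,-40,0],[0,0,0],-1],[[0,0,0],[0,0,0],-1]]'
python3 - <<'E'
from h import *
st()
s,im,d=shot("wrist","w29")
s,im,d=shot("scene","s29",(130,90,350,255),3.5)
E
```

```text
t: 39.25
eef_pos: [724.6, -48.1, 398.8]
orientation: [0.501, -0.5, 0.498, -0.5]
ft_force: [0.4, 0.1, -0.4]
grip_width: 0.0
t 39.25 pos [724.6 -48.1 398.8] ty [ 0.003 -0.001 -1.   ] tx [ 0.002 -1.     0.001] q [ 0.18  0.63 -0.42  0.95  0.24  1.61 -1.73] F [ 0.4  0.1 -0.4] w 0.0
```

View pics/s29.png

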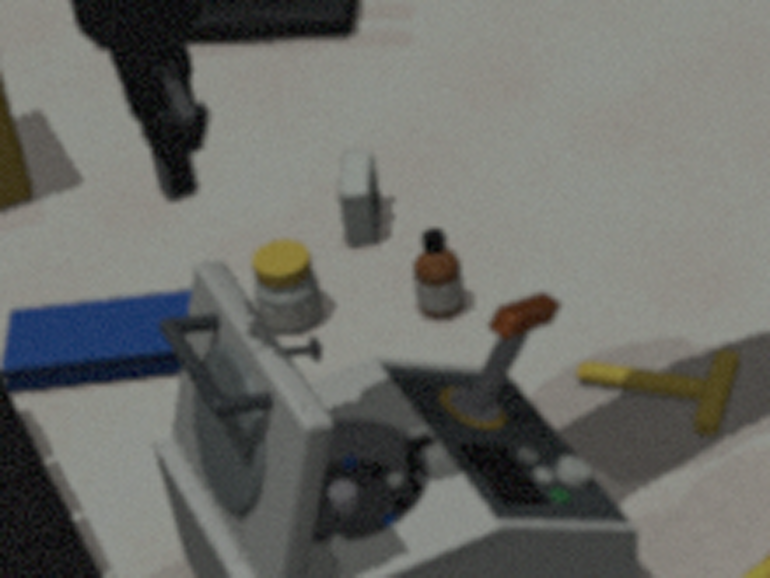

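Run:
```python
from h import *
np.set_printoptions(precision=1,suppress=True)
s,im,d=shot("scene","s30");a=cv2.imread("pics/scene0.png")[:,:,::-1]
dif=cv2.absdiff(cv2.GaussianBlur(im,(5,5),0),cv2.GaussianBlur(np.ascontiguousarray(a),(5,5),0)).max(2)
for nm,b in dict(pot=(200,155,222,187),oil=(245,152,265,182),beaker=(408,305,442,350),rack=(245,330,325,418)).items():
    print(nm,"diff mean",dif[b[1]:b[3],b[0]:b[2]].mean(),dif[b[1]:b[3],b[0]:b[2]].max())
f=np.load("pics/w29.npz");ss=dict(eef_pos=f['pos'],orientation=f['ori']);C=cloud("wrist",f['d'],ss)
m=(abs(C[...,1]+48)<30)&(C[...,2]>280)&(C[...,2]<310)&(C[...,0]>725)&(C[...,0]<775)
Q=C[m];print("handle top pts",len(Q),np.nanmedian(Q,0),np.nanmax(Q[:,2]) if len(Q) else None)
```

```text
pot diff mean 7.232954545454546 59
oil diff mean 3.53 6
beaker diff mean 3.6248366013071895 7
rack diff mean 4.135227272727272 73
handle top pts 1212 [744.  -47.2 296.5] 299.28647549429826
```

View pics/w29.png

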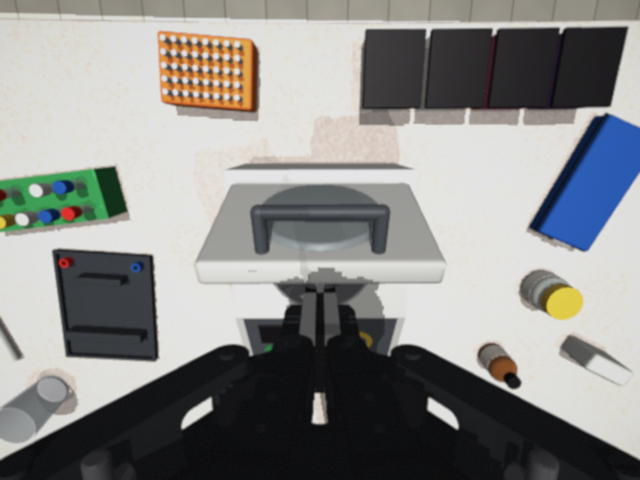

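Run:
```python
from h import *
st();print(job_done())
```

```text
t 39.40 pos [723.6 -48.3 394.3] ty [-0.003 -0.001 -1.   ] tx [ 0.003 -1.     0.001] q [ 0.18  0.63 -0.42  0.95  0.24  1.6  -1.73] F [-0.6 -0.6  0.5] w 0.5
the job is handed in; nothing more can be done
None
```

I handed the job in at about 39 s. The lid is swung right back and let go, and the orange key is still standing in the port. No verdict was reported.

**What I did**
- **Placing the key:** I picked it up by the shank, stood it on the spindle head in the port and let go. It leaned about 8° on its own.
- **Finding the slot:** I took the key again by the T-bar, pressed lightly and turned it clockwise from +60° to about −14° without it dropping. The arm then ran out of joint range, so I let go and took the T-bar again from another angle.
- **Releasing the latch:** The blade dropped at about −17° and the tip reached about 43 mm deep. I turned it on to −62° (1.08 rad), and the lid sprang ajar.
- **Opening the lid:** I pushed the handle along its arc with closed fingers until it met the stop at about 5 N, then backed off and rose clear.

**Last checks**
- **Lid:** The handle measured at x 744, z about 291 mm, which matches the 1.25 rad stop.
- **Robot:** The wrist force was under 1 N, so the robot was touching nothing.
- **Bench:** The oil bottle and beaker matched the first picture. The pot and rack patches had a few strongly changed pixels. I put these down to the opened lid, a shadow and the missing key, but did not check further. In the last pictures both stand where they were.

**What went wrong along the way**
- **First grip missed:** The finger tips sit about 29 mm behind the stated tool point. On the first attempt the fingers shut on top of the shank and pressed it with about 21 N. The key did not move, and I corrected for this afterwards.
- **Side force on the key:** When the arm reached its joint limit on the first sweep, it briefly pulled the key up about 6 mm, with up to about 10 N sideways.

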